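# Stack and clamp a laminated tool-handle blank

## Robot

A 6-joint arm with a two-finger parallel gripper is mounted at the origin on the work surface. World frame = base frame: x ahead of the robot, y to its left, z up, the work surface at z = 0. Lengths are in m, angles in rad, forces in N, time in s.
With the tool pointing down it reaches from about 0.35 to 0.975 m from the base axis. Payload 4.9 kg.
Tool frame: the origin (TCP) lies at the centre of the arm's flange, where the gripper is bolted on; the fingertips stand 173 mm ahead of it and the grasp point (between the pads) lies 155 mm ahead of it (ctrl.finger_overhang is the distance from the TCP to the fingertips, in m); z points along the fingers, y is the direction in which the jaws open and shut (so a half turn about z gives the same grasp; the last joint's range is limited). The gripper opens to 85 mm and grips with 20 to 120 N. Pads are 22 mm wide; open, the fingers measure 114 mm over their backs; the gripper's body (76 mm by 85 mm) begins 54 mm behind the grasp point. The pads swing forward as they close: fully open they stand 13 mm farther back than shut.
Start: joints at [-1.445, 0.053, 1.613, -0, 1.476, -0.119], TCP at [0.151, -0.606, 0.405] pointing down, gripper open.
Joint ranges: [-3.01, 3.01], [-1.01, 2.22], [0.06, 2.58], [-1.02, 4.17], [0.09, 2.62], [-3.14, 3.14]. Speed limits (rad/s): [2.57, 2.57, 3.14, 3.14, 3.14, 3.14].

## Interface

Orientations are given as a rotation vector (axis times angle).
In Python, from station import ctrl, eyes, spotter gives the robot as it stands.
- The arm moves only by the shell command python3 -m crank 'ROWS' [FORCE]. ROWS is JSON, a list of rows, each a list of 7 numbers: the turn, a rotation vector about the tool's x, y, z in rad, then the shift along the tool's x, y, z in mm, then the closure, from -1 (fully open) to 1 (shut). A call has 1 to 8 rows; each row shifts and turns the pose as measured when the row begins, along the tool's axes as they then stand; what a row does not reach is not made up. A row lasts 1/12 s, in which the tool goes at most 41.7 mm and 7.16 degrees, less where a joint would pass 70% of its speed; a pose out of reach is approached as far as the arm can. A call is refused whole if a number of a shift passes 41.7 or a number of a turn 0.125, either way. A call with a gripper value outside its range is refused whole. The fingers move at their own pace and stop on an object; FORCE is the grip in N (left out, the last holds). Time passes only in rows, so rows that do not move let the fingers close. It gives the time, the measured TCP pose, the force and the opening at its end, in the units of the state.
- ctrl.get_obs(): the state, without advancing time (a new reading comes with each control period).
- eyes.get_image(name): name is "side" or "top" or "wrist"; returns a dict with "image" (480x640x3 uint8, red, green, blue), "vertical_fov" (degrees; the focal length in pixels is half the picture's height over the tangent of half this angle, whatever the lens; pixels are square), "cx", "cy" (the principal point, pixels), "rvec" (rotation vector, rad) and "tvec" (3), from world to camera coordinates, as OpenCV has them; the wrist camera has in their place "mount" (4x4, takes a point from camera to tool coordinates, whose origin is the TCP and whose axes are the flange's). Camera axes: x right, y down, z forward; pixel columns grow to the right and rows downward; lengths in m; the calibration is good to about 2 mm. A picture is of the moment at which its call begins: read the wrist's pose just before it. There is no depth.
- ctrl.finish_job(): hands the job in, once; it reports no verdict.
Trained networks look in a picture, given as the dict that the camera call returned (one of the last four; its "shot" number tells which), for a name from the list of things; names that differ only in an ending like _2 or _b are one class to them, and where a whole thing is asked for, a point or a joint stands for the part that bears it (a point fixed in the world has none). Each returns a list of dicts, best first, with "confidence" (0 to 1); they miss things now and then, are a little off and sometimes report something else, mostly with a low value. They report only what shows in the picture. A call takes as long as a camera call. They do not tell look-alikes from the thing itself.
- spotter.look_for(query, picture): "centre" ([x, y, z] in m, in world coordinates, good to about 4 mm: the middle of the surface that is visible of it).
- spotter.outline_of(query, picture): "region" (480x640 bool, what is visible of it).
- spotter.mark_of(query, picture): "centre" ([x, y, z] in m, in world coordinates, good to about 4 mm: a listed point, or the origin of a listed thing).
The state is a dict: "t": time; "q": joint angles; "dq": joint speeds; "effort": joint torques, N m; "tool_pos": TCP position; "tool_rot": TCP orientation; "contact_force": force on the tool from outside, world axes, zero at the start; "wrist_torque": the same for the moment, N m; "opening": finger opening in m.
Only numpy, scipy, OpenCV 4.12 (cv2) and the standard library are available. Lean on these libraries where they do the work, as an engineer would, in place of code of your own. Each camera call takes 0.05 s, during which the arm holds its last target.

## Task

First blow the fixture's pocket clean: tilt the spring-centred air lever to its green side (never to the orange side), hold it over for a good second and let it spring back. Then stack the handle blank flat and square in the pocket between the four corner posts - the pale wood block at the bottom, every dark spacer on the bench above it, the bright steel plate on top - and turn the clamp's torque knob clockwise until it clicks for the first time, stopping there, short of a second click. Leave the stack clamped against the fence, the lever centred, and all other things on the bench where they are.

Things in the scene. Friction and masses are not known exactly. Their poses are not given: they have to be found in the camera images.
- pocket (a point): Centre of the pocket floor, 12 mm above the bench: where the clamped stack is centred in x and y. z up, y along the clamp. Four steel corner posts (10 x 10 mm, centres x = +-30, y = +-27 mm, inner faces x = +-25 mm) stand 46 mm above the floor, with flared lead-ins 10 mm higher; between the two posts of each x side is a free gap of 44 mm for a finger.
- fixture: Grey side-clamp fixture, fixed; base plate 110 (x) x 270 (y) x 12 mm; origin 12 mm straight below the pocket point, same axes. A dark steel fence (44 wide, face at y = +32 mm) stands 46 mm above the pocket floor on the pocket's +y side; the knob is on its -y side, 135 mm away, on a green housing.
- jaw_face (a point): Centre of the face of the sliding jaw, a dark steel block 36 wide and 46 mm high on the -y side of the pocket, 22 mm above the pocket floor; at pocket y = -39 mm when fully open, -32 mm when it presses the stack.
- block: Pale wood block, 46 (x) x 64 (y) x 18 (z) mm, about 60 g, lying flat; origin at the centre of its underside. Goes to the bottom of the pocket, its long side along the pocket's y (either way round).
- spacer1: Dark wood spacer, 46 (x) x 64 (y) x 6 (z) mm, 25 g, lying flat; origin at the centre of its underside. Two to four spacers are present (absent ones read None); all go on the block, in any order, long side along the pocket's y.
- spacer2: Dark wood spacer, 46 (x) x 64 (y) x 6 (z) mm, 25 g, lying flat; origin at the centre of its underside. Two to four spacers are present (absent ones read None); all go on the block, in any order, long side along the pocket's y.
- spacer3: Dark wood spacer, 46 (x) x 64 (y) x 6 (z) mm, 25 g, lying flat; origin at the centre of its underside. Two to four spacers are present (absent ones read None); all go on the block, in any order, long side along the pocket's y.
- spacer4: Dark wood spacer, 46 (x) x 64 (y) x 6 (z) mm, 25 g, lying flat; origin at the centre of its underside. Two to four spacers are present (absent ones read None); all go on the block, in any order, long side along the pocket's y.
- bolster: Bright steel plate, 46 (x) x 64 (y) x 8 (z) mm, about 180 g, lying flat; origin at the centre of its underside. Goes on top of all the spacers.
- knob_grip (a point): Centre of the grip bar of the black torque knob, vertical axis, 71 mm above the bench. The bar is 46 mm long (this point's x), 16 mm thick (its y) and reaches from 18 mm below this point to 14 mm above it; under it are a black disc of 28 mm radius and an dark steel collar of 36 mm radius. Clockwise from above closes the jaw.
- collar (a point): Centre of the dark steel collar's top, on the knob axis. On it are white, green and red marks, twice round: the white line on the knob's bar points at white before, at green after the first click, at red at the second click. This point turns with the collar; its x points at the white mark.
- screw (a joint): Clamp screw (the dark steel collar), rad, grows as it is turned clockwise; the jaw advances 8 mm per rad and is open 7 mm beyond the parts at 0. Starts at 0 to 0.3; meets the stack at about 0.9. It moves stiffly (0.14 N m) and stays where it is left.
- clutch (a joint): Slip of the knob against the collar, rad, clockwise: 0 until the knob torque reaches the preset 0.44 N m (when the jaw presses the stack); then the resistance gives way, the first click comes at about 0.15 and the knob stays where it is left (green mark: 0.30). From 0.4 on the resistance rises again to a second click at about 0.6 (red mark): too far.
- lever_ball (a point): Centre of the black ball (radius 12 mm) of the air lever, on a steel stick of 5 mm radius, 75 mm from its pivot, 115 mm above the bench when upright, on a fixed grey valve box 100 x 70 x 45 mm. This point's x lies along the tilt: +x towards the green pad on the box, -x towards the orange pad.
- lever (a joint): Tilt of the air lever, rad: 0 upright, positive to the green side, negative to the orange side, stops at +-0.6; springs back with 0.6 N m/rad. The valve blows beyond 0.35.
- file_a: Bystander, to be left alone: file with a yellow handle; origin at the centre of its underside.
- file_b: Bystander, to be left alone: file with a wooden handle; origin at the centre of its underside.
- glue: Bystander, to be left alone: white glue bottle; origin at the centre of its underside.
- tape: Bystander, to be left alone: roll of yellow tape, 68 mm across, 18 mm high; origin at the centre of its underside.
- offcut: Bystander, to be left alone: wood offcut 35 x 110 x 30 mm; origin at the centre of its underside.
- mallet: Bystander, to be left alone: small hammer; origin at the centre of its underside.
- ferrules: Bystander, to be left alone: aluminium tin, 60 mm across, 50 mm high; origin at the centre of its underside.
Not all that is in view belongs to the job. Leave any red or turquoise look-alike of the spacer1 alone. What is shaped like the part that bears lever_ball but turquoise is not meant.

How it is judged:
On the way, in this order (a step that is already met when the one before it is completed fails the run):
1. the air lever is held over to its green side (beyond 0.35 rad) for 0.8 s (value of joint lever above 0.35 rad), for 0.8 s.
2. the lever is let go and has sprung back upright (value of joint lever between -0.08 and 0.08 rad and contact force between lever and the fingers below 0.2 N), for 0.3 s.
3. the pale block lies flat and square on the pocket floor, released (x of block in the frame of pocket between -0.004 and 0.004 m and y of block in the frame of pocket between -0.01 and 0.004 m and z of block in the frame of pocket between -0.003 and 0.003 m and angle between block's own z axis and vertical below 0.09 rad and angle between the y axis of block and the y axis of pocket, either way round below 0.09 rad and linear speed of block below 0.03 m/s and contact force between block and the fingers below 0.2 N), for 0.2 s.
4. every spacer lies flat and square in the pocket above the block, released (x of block in the frame of pocket between -0.004 and 0.004 m and y of block in the frame of pocket between -0.01 and 0.004 m and z of block in the frame of pocket between -0.003 and 0.003 m and angle between each of block, spacer1, spacer2, spacer3, spacer4's own z axis and vertical below 0.09 rad and angle between the y axis of each of block, spacer1, spacer2, spacer3, spacer4 and the y axis of pocket, either way round below 0.09 rad and x of spacer1 in the frame of pocket between -0.004 and 0.004 m and y of spacer1 in the frame of pocket between -0.01 and 0.004 m and z of spacer1 in the frame of pocket between 0.015 and 0.04 m and x of spacer2 in the frame of pocket between -0.004 and 0.004 m and y of spacer2 in the frame of pocket between -0.01 and 0.004 m and z of spacer2 in the frame of pocket between 0.015 and 0.04 m and x of spacer3 in the frame of pocket between -0.004 and 0.004 m and y of spacer3 in the frame of pocket between -0.01 and 0.004 m and z of spacer3 in the frame of pocket between 0.015 and 0.04 m and x of spacer4 in the frame of pocket between -0.004 and 0.004 m and y of spacer4 in the frame of pocket between -0.01 and 0.004 m and z of spacer4 in the frame of pocket between 0.015 and 0.04 m and linear speed of each of spacer1, spacer2, spacer3, spacer4 below 0.03 m/s and contact force between each of spacer1, spacer2, spacer3, spacer4 and the fingers below 0.2 N), for 0.2 s.
5. the bright steel plate lies flat and square on top, released (x of block in the frame of pocket between -0.004 and 0.004 m and y of block in the frame of pocket between -0.01 and 0.004 m and z of block in the frame of pocket between -0.003 and 0.003 m and angle between each of block, spacer1, spacer2, spacer3, spacer4, bolster's own z axis and vertical below 0.09 rad and angle between the y axis of each of block, spacer1, spacer2, spacer3, spacer4, bolster and the y axis of pocket, either way round below 0.09 rad and x of spacer1 in the frame of pocket between -0.004 and 0.004 m and y of spacer1 in the frame of pocket between -0.01 and 0.004 m and z of spacer1 in the frame of pocket between 0.015 and 0.04 m and x of spacer2 in the frame of pocket between -0.004 and 0.004 m and y of spacer2 in the frame of pocket between -0.01 and 0.004 m and z of spacer2 in the frame of pocket between 0.015 and 0.04 m and x of spacer3 in the frame of pocket between -0.004 and 0.004 m and y of spacer3 in the frame of pocket between -0.01 and 0.004 m and z of spacer3 in the frame of pocket between 0.015 and 0.04 m and x of spacer4 in the frame of pocket between -0.004 and 0.004 m and y of spacer4 in the frame of pocket between -0.01 and 0.004 m and z of spacer4 in the frame of pocket between 0.015 and 0.04 m and x of bolster in the frame of pocket between -0.004 and 0.004 m and y of bolster in the frame of pocket between -0.01 and 0.004 m and z of bolster in the frame of pocket between 0.026 and 0.045 m and z of bolster in the frame of spacer1 above 0.004 m and z of bolster in the frame of spacer2 above 0.004 m and z of bolster in the frame of spacer3 above 0.004 m and z of bolster in the frame of spacer4 above 0.004 m and linear speed of bolster below 0.03 m/s and contact force between bolster and the fingers below 0.2 N), for 0.2 s.
6. the torque knob has clicked once with the jaw pressing the stack (x of block in the frame of pocket between -0.004 and 0.004 m and y of block in the frame of pocket between -0.0035 and 0.004 m and z of block in the frame of pocket between -0.003 and 0.003 m and angle between each of block, spacer1, spacer2, spacer3, spacer4, bolster's own z axis and vertical below 0.09 rad and angle between the y axis of each of block, spacer1, spacer2, spacer3, spacer4, bolster and the y axis of pocket, either way round below 0.09 rad and x of spacer1 in the frame of pocket between -0.004 and 0.004 m and y of spacer1 in the frame of pocket between -0.0035 and 0.004 m and z of spacer1 in the frame of pocket between 0.015 and 0.04 m and x of spacer2 in the frame of pocket between -0.004 and 0.004 m and y of spacer2 in the frame of pocket between -0.0035 and 0.004 m and z of spacer2 in the frame of pocket between 0.015 and 0.04 m and x of spacer3 in the frame of pocket between -0.004 and 0.004 m and y of spacer3 in the frame of pocket between -0.0035 and 0.004 m and z of spacer3 in the frame of pocket between 0.015 and 0.04 m and x of spacer4 in the frame of pocket between -0.004 and 0.004 m and y of spacer4 in the frame of pocket between -0.0035 and 0.004 m and z of spacer4 in the frame of pocket between 0.015 and 0.04 m and x of bolster in the frame of pocket between -0.004 and 0.004 m and y of bolster in the frame of pocket between -0.0035 and 0.004 m and z of bolster in the frame of pocket between 0.026 and 0.045 m and z of bolster in the frame of spacer1 above 0.004 m and z of bolster in the frame of spacer2 above 0.004 m and z of bolster in the frame of spacer3 above 0.004 m and z of bolster in the frame of spacer4 above 0.004 m and value of joint clutch between 0.16 and 0.6 rad and value of joint screw above 0.8 rad), for 0.2 s.
At the end, for the whole second after the job is handed in: Block, all present spacers, steel plate in this order in the pocket, at rest, within 4 mm across and 3.5 mm along the clamp, flat and square within 0.09 rad; clutch 0.16 to 0.6 rad (one click), screw beyond 0.8 rad; lever upright within 0.08 rad (all of step 6 and value of joint lever between -0.08 and 0.08 rad and linear speed of each of block, spacer1, spacer2, spacer3, spacer4, bolster below 0.03 m/s); the robot touches nothing.
It fails at once if the knob is turned on to the second click (clutch beyond 0.6 rad) (value of joint clutch above 0.6 rad).
It fails at once if the air lever is tilted to its orange side (beyond -0.3 rad) (value of joint lever below -0.3 rad).
It fails at once if something else on the bench is moved by more than 50 mm (distance of any of file_a, file_b, glue, tape, offcut, mallet, ferrules from where it was at the start of the episode above 0.05 m).
Of spacer1, spacer2, spacer3, spacer4 only 2 to 4 are there at a start; the rules pass over those that are not, and their reading is None.
At some moment in a run one of spacer1, spacer2, spacer3, spacer4, bolster may be knocked a few centimetres aside while the robot is not near it.
Once in a run the grip may slacken for a moment while it holds something.
It also fails if it takes over 210 s, if anything falls off the work surface, if the arm or the gripper's body presses on something with over 40 N, if the wrist force passes 120 N, or if a joint passes its speed limit or range.

## Working session

There is one attempt and no reset: what is moved stays moved. The work goes in short steps, Python scripts to look and compute and a shell command to move; the robot and the scene stay as the last step left them, time stands still between calls to the robot, and variables do not carry over. Pictures are saved under pics/ and viewed, and the job is handed in when it is done.

```bash
ls; mkdir -p pics; cat > h.py <<'E'
import numpy as np, cv2
from scipy.spatial.transform import Rotation as R
from station import ctrl, eyes, spotter
def cam(name):
    o=ctrl.get_obs(); p=eyes.get_image(name)
    f=240/np.tan(np.radians(p["vertical_fov"])/2)
    K=np.array([[f,0,p["cx"]],[0,f,p["cy"]],[0,0,1]])
    if name=="wrist":
        T=np.eye(4);T[:3,:3]=R.from_rotvec(o["tool_rot"]).as_matrix();T[:3,3]=o["tool_pos"]
        M=T@np.array(p["mount"])
    else:
        W=np.eye(4);W[:3,:3]=R.from_rotvec(np.ravel(p["rvec"])).as_matrix();W[:3,3]=np.ravel(p["tvec"])
        M=np.linalg.inv(W)
    return p,K,M
def ray(K,M,u,v,z):
    d=M[:3,:3]@np.linalg.inv(K)@np.array([u,v,1.0]); c=M[:3,3]
    return c+d*(z-c[2])/d[2]
def proj(K,M,X):
    x=np.linalg.inv(M)@np.append(X,1); x=K@x[:3]; return x[:2]/x[2]
def save(p,n): cv2.imwrite("pics/"+n,cv2.cvtColor(p["image"],cv2.COLOR_RGB2BGR))
E
python3 - <<'E'
from h import *
print(ctrl.get_obs())
for n in ("side","top","wrist"):
    p,K,M=cam(n); save(p,n+"0.png"); print(n,M[:3,3],M[:3,2],[k for k in p if k not in("image",)],p["vertical_fov"],p["cx"],p["cy"])
E
```

```text
pics
{'t': 0.0, 'q': array([-1.44499323e+00,  5.33839606e-02,  1.61431931e+00, -1.41802199e-05,
        1.47600918e+00, -1.19006979e-01]), 'dq': array([ 0.00058506,  0.00084611,  0.00095847, -0.00031857, -0.0004776 ,
       -0.0004894 ]), 'effort': array([ 4.84518150e-04, -3.93687236e+01, -3.70177674e+01,  1.75845565e-05,
        7.17350253e-03, -1.05603453e-05]), 'tool_pos': array([ 0.15144289, -0.60609424,  0.40343072]), 'tool_rot': array([-3.11598266e+00, -3.83330512e-01,  3.34640393e-05]), 'contact_force': array([0.20153159, 0.4925482 , 0.76575065]), 'wrist_torque': array([-0.0011533 ,  0.01013619,  0.01571044]), 'opening': 0.0857781025466766}
side [-0.10416889  0.77538068  1.20788223] [ 0.42285238 -0.53115441 -0.73421445] ['vertical_fov', 'cx', 'cy', 'rvec', 'tvec', 'shot'] 43.18578645773839 320.65161114308995 250.96499013179783
top [ 0.36743752 -0.01978443  1.34025133] [ 0.14900461 -0.00183297 -0.9888348 ] ['vertical_fov', 'cx', 'cy', 'rvec', 'tvec', 'shot'] 48.84878038812859 319.2766396407837 233.10054721212524
wrist [ 0.21677189 -0.58885507  0.37319346] [-0.26418132 -0.0644672  -0.96231606] ['vertical_fov', 'cx', 'cy', 'mount', 'shot'] 62.22592307686418 312.89848781762953 240.33746506173998
```

View pics/top0.png

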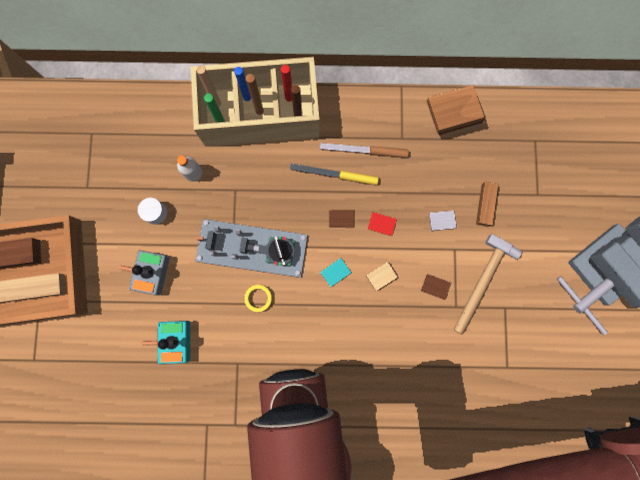

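View pics/side0.png

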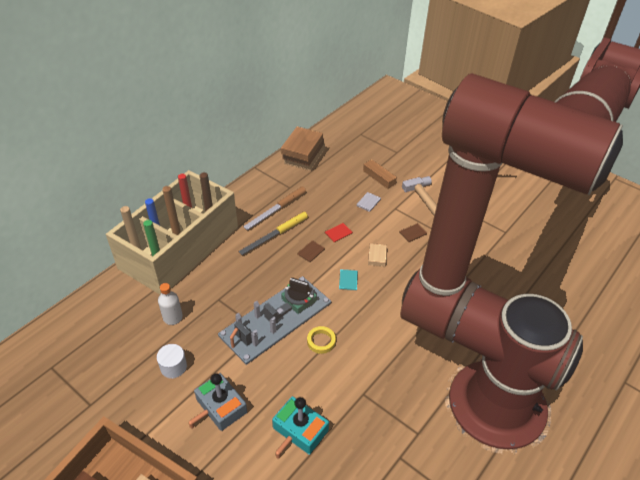

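View pics/wrist0.png

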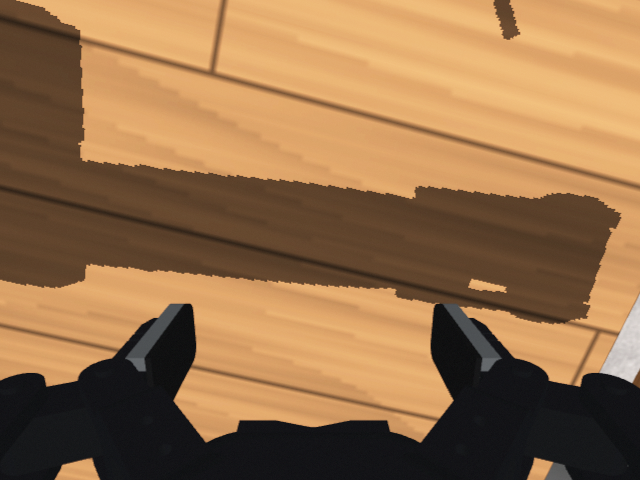

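```bash
python3 - <<'E'
from h import *
p,K,M=cam("top")
for q in ["block","spacer1","bolster","pocket","fixture","jaw_face","knob_grip","collar","lever_ball","file_a","file_b","glue","tape","offcut","mallet","ferrules"]:
    for f in (spotter.mark_of,):
        for r in f(q,p):
            print(q,np.round(r["centre"],3),round(r["confidence"],2),proj(K,M,np.array(r["centre"])).round(0))
print('side')
p,K,M=cam("side")
for q in ["block","spacer1","bolster","pocket","knob_grip","collar","lever_ball"]:
        for r in spotter.mark_of(q,p):
            print(q,np.round(r["centre"],3),round(r["confidence"],2),proj(K,M,np.array(r["centre"])).round(0))
E
python3 - <<'E'
import cv2
a=cv2.imread('pics/top0.png')
cv2.imwrite('pics/top0a.png',cv2.resize(a[180:380,120:320],None,fx=3,fy=3,interpolation=cv2.INTER_CUBIC))
cv2.imwrite('pics/top0b.png',cv2.resize(a[190:310,310:510],None,fx=4,fy=4,interpolation=cv2.INTER_CUBIC))
E
```

```text
block [0.522 0.078 0.045] 0.64 [279. 249.]
block [ 0.46  -0.178  0.001] 0.63 [380. 277.]
spacer1 [ 0.599 -0.18   0.003] 0.97 [381. 223.]
spacer1 [ 0.472 -0.065 -0.001] 0.84 [336. 271.]
spacer1 [ 0.437 -0.317  0.003] 0.81 [435. 287.]
spacer1 [ 0.608 -0.076  0.   ] 0.56 [341. 219.]
bolster [ 0.607 -0.337  0.002] 0.61 [442. 220.]
pocket [0.533 0.21  0.016] 0.91 [227. 245.]
pocket [ 0.462 -0.176 -0.001] 0.56 [379. 276.]
fixture [0.53  0.21  0.002] 0.7 [228. 247.]
fixture [ 0.608 -0.077  0.001] 0.61 [341. 219.]
jaw_face [0.532 0.174 0.037] 0.73 [240. 245.]
jaw_face [ 0.648 -0.452  0.003] 0.31 [486. 206.]
knob_grip [0.516 0.078 0.077] 0.75 [277. 250.]
collar [0.521 0.079 0.041] 0.62 [278. 249.]
lever_ball [0.463 0.398 0.114] 0.58 [138. 268.]
lever_ball [0.287 0.328 0.114] 0.5 [163. 346.]
lever_ball [0.531 0.171 0.037] 0.25 [241. 245.]
file_a [ 0.791 -0.137  0.006] 0.96 [364. 150.]
file_a [ 0.723 -0.059  0.002] 0.71 [334. 175.]
file_b [ 0.791 -0.137  0.006] 0.96 [364. 150.]
file_b [ 0.723 -0.059  0.002] 0.71 [334. 175.]
glue [0.723 0.31  0.   ] 0.83 [193. 173.]
tape [ 0.403  0.126 -0.001] 0.73 [259. 297.]
offcut [ 0.65  -0.452  0.001] 0.98 [486. 205.]
offcut [0.402 0.129 0.001] 0.29 [258. 298.]
mallet [ 0.44  -0.429 -0.001] 0.9 [479. 286.]
side
block [ 0.46 -0.18  0.  ] 0.67 [378. 257.]
block [0.517 0.071 0.045] 0.48 [300. 291.]
spacer1 [ 0.607 -0.078  0.004] 0.86 [311. 251.]
spacer1 [ 0.598 -0.184 -0.001] 0.81 [338. 233.]
spacer1 [ 0.47  -0.063 -0.001] 0.79 [348. 281.]
spacer1 [ 0.439 -0.325 -0.002] 0.51 [414. 232.]
bolster [ 0.609 -0.34   0.002] 0.62 [369. 202.]
pocket [0.539 0.211 0.016] 0.78 [255. 329.]
knob_grip [0.517 0.078 0.07 ] 0.81 [298. 287.]
collar [0.517 0.068 0.045] 0.64 [301. 291.]
lever_ball [0.295 0.33  0.115] 0.66 [299. 403.]
lever_ball [0.459 0.397 0.117] 0.46 [217. 378.]
```

View pics/top0a.png

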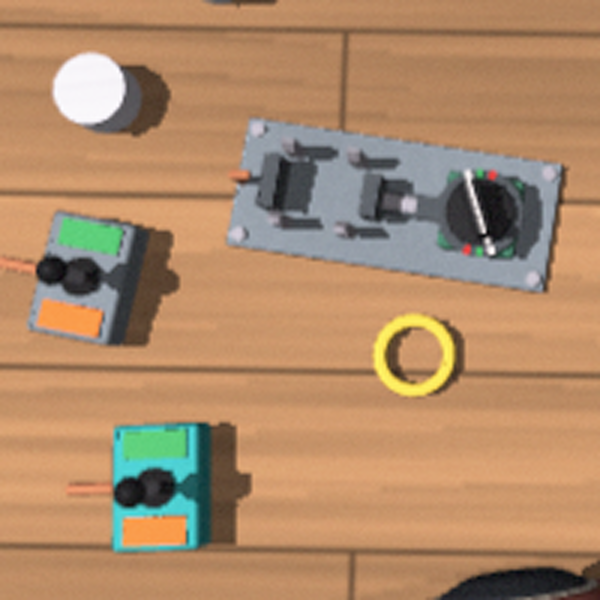

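View pics/top0b.png

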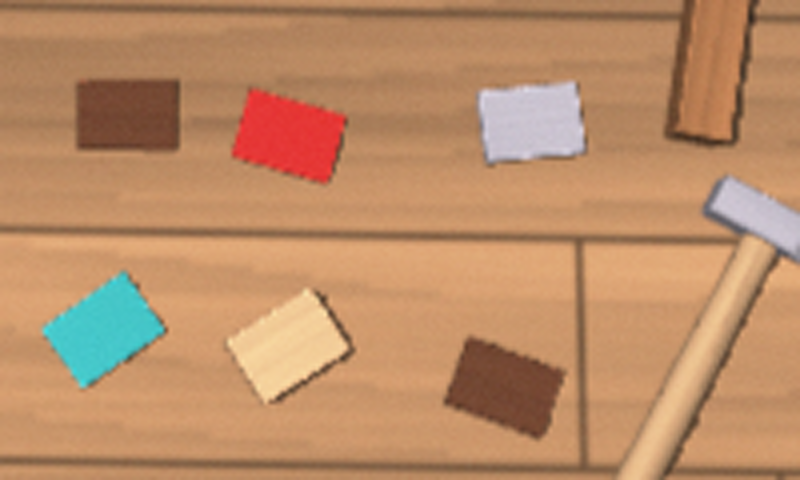

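```bash
cat >> h.py <<'E'
def go(xyz,jaw_deg,tipz=None,grasp=True,n_only=False):
    """print tool-frame shift (mm) and turn needed to get TCP above xyz (fingertip shut z = xyz[2]), tool down, tool y along jaw_deg (mod 180)"""
    o=ctrl.get_obs(); Rm=R.from_rotvec(o["tool_rot"]).as_matrix(); P=np.array(o["tool_pos"])
    tgt=np.array([xyz[0],xyz[1],xyz[2]+ctrl.finger_overhang])
    best=None
    for k in (0,180,-180,360):
        a=np.radians(jaw_deg+k); y=np.array([np.cos(a),np.sin(a),0]); z=np.array([0,0,-1.]); x=np.cross(y,z)
        rv=R.from_matrix(Rm.T@np.column_stack([x,y,z])).as_rotvec()
        if best is None or np.linalg.norm(rv)<np.linalg.norm(best): best=rv
    print("t",round(o["t"],2),"tip",np.round(P-[0,0,ctrl.finger_overhang],4),"yaw_y",np.degrees(np.arctan2(Rm[1,1],Rm[0,1])).round(1),"q6",round(o["q"][5],2),"open",round(o["opening"],4),"F",np.round(o["contact_force"],1),"T",np.round(o["wrist_torque"],2))
    print("world d",np.round((tgt-P)*1000,1)," tool shift mm",np.round(Rm.T@(tgt-P)*1000,1)," turn",np.round(best,3))
E
python3 - <<'E'
from h import *
p,K,M=cam("top")
g=ray(K,M,150.7,258.7,.045);o=ray(K,M,143.3,286.3,.045);d=g-o
print(g,o,np.degrees(np.arctan2(d[1],d[0])), (g+o)/2)
print(ray(K,M,120+50/3,180+268/3,.115))
# fixture bolts
for u,v in ((258,129),(237,233),(549,174),(533,279)): print(ray(K,M,120+u/3,180+v/3,.014))
Rm=R.from_rotvec(ctrl.get_obs()["tool_rot"]).as_matrix();print(Rm.round(2)); print(ctrl.finger_overhang)
go([0.40,0.35,0.2],90)
E
```

```text
[0.49221526 0.39100273 0.045     ] [0.42442509 0.40474823 0.045     ] -11.462200817198696 [0.45832017 0.39787548 0.045     ]
[0.46023034 0.39970985 0.115     ]
[0.5885342  0.26618042 0.014     ]
[0.49977753 0.27956808 0.014     ]
[0.55405625 0.01879953 0.014     ]
[0.46517575 0.03037266 0.014     ]
[[ 0.97  0.24 -0.  ]
 [ 0.24 -0.97  0.  ]
 [-0.   -0.   -1.  ]]
0.1734
t 1.45 tip [ 0.1515 -0.6063  0.2313] yaw_y -76.0 q6 -0.12 open 0.0855 F [ 0.3 -0.2 -0. ] T [-0.1  -0.02  0.01]
world d [248.5 956.3 -31.3]  tool shift mm [ 472.9 -867.6   31.3]  turn [-0.     0.     0.245]
```

```bash
python3 -m crank '[[0,0,0,36,-15,0,1],[0,0,0,38,-15,0,1],[0,0,0,38,-15,0,1],[0,0,0,38,-15,0,1],[0,0,0,38,-15,0,1],[0,0,0,38,-15,0,1],[0,0,0,38,-15,0,1],[0,0,0,38,-15,0,1]]' 30; python3 -m crank '[[0,0,0,20,-35,0,1],[0,0,0,20,-35,0,1],[0,0,0,20,-35,0,1],[0,0,0,20,-35,0,1],[0,0,0,20,-35,0,1],[0,0,0,20,-35,0,1],[0,0,0,15,-35,0,1],[0,0,0,10,-37,0,1]]'; python3 -c "
from h import *
go([0.416,0.408,0.2],78.5)"
```

```text
t: 2.12
tool_pos: [0.4172, -0.4168, 0.4046]
tool_rot: [3.117, 0.358, -0.002]
contact_force: [-0.3, -1.6, -0.8]
opening: -0.0001
t: 2.78
tool_pos: [0.4995, -0.0981, 0.4039]
tool_rot: [3.115, 0.359, 0.006]
contact_force: [0.8, 0.7, -0.7]
opening: -0.0
t 2.78 tip [ 0.4995 -0.0981  0.2305] yaw_y -76.8 q6 1.0 open -0.0 F [ 0.8  0.7 -0.7] T [ 0.01 -0.06  0.03]
world d [-83.5 506.1 -30.5]  tool shift mm [  33.8 -512.    27.2]  turn [ 0.006 -0.005  0.43 ]
```

```bash
python3 -m crank '[[0,0,0,2,-41,0,1],[0,0,0,2,-41,0,1],[0,0,0,2,-41,0,1],[0,0,0,2,-41,0,1],[0,0,0,2,-41,0,1],[0,0,0,2,-41,0,1],[0,0,0,2,-41,0,1],[0,0,0,2,-41,0,1]]'; python3 -m crank '[[0,0,0.1,0,-35,0,1],[0,0,0.1,0,-35,0,1],[0,0,0.1,0,-35,0,1],[0,0,0.1,0,-30,0,1],[0,0,0.05,0,-20,0,1],[0,0,0,0,0,0,1]]'; python3 -c "
from h import *
go([0.416,0.408,0.2],78.5)
p,K,M=cam('wrist');save(p,'w1.png')"
```

```text
t: 3.45
tool_pos: [0.4373, 0.2296, 0.4041]
tool_rot: [3.115, 0.357, 0.019]
contact_force: [1.2, 0.4, 0.3]
opening: 0.0002
t: 3.95
tool_pos: [0.4242, 0.3972, 0.4047]
tool_rot: [-3.119, 0.366, -0.024]
contact_force: [0.2, -0.1, 1.0]
opening: 0.0002
t 3.95 tip [0.4242 0.3972 0.2313] yaw_y -103.4 q6 2.43 open 0.0002 F [ 0.2 -0.1  1. ] T [-0.    0.02  0.  ]
world d [ -8.2  10.8 -31.3]  tool shift mm [-10.9  -8.5  31.2]  turn [-0.003 -0.015 -0.033]
```

View pics/w1.png

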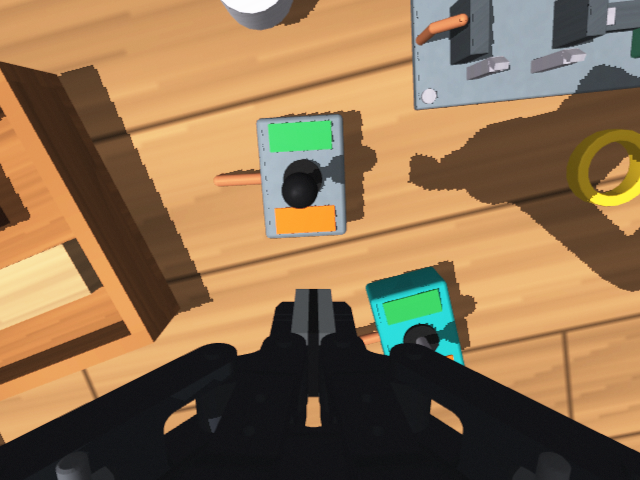

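```bash
python3 -c "
from h import *
p,K,M=cam('wrist')
print(ray(K,M,299,190,.115))
for r in spotter.mark_of('lever_ball',p): print(r)
g=ray(K,M,300,136,.045);o=ray(K,M,306,219,.045);d=g-o
print(g,o,(g+o)/2,np.degrees(np.arctan2(d[1],d[0])))
d=ray(K,M,264,235,.045)-ray(K,M,258,122,.045)
print(np.degrees(np.arctan2(d[1],d[0])))
go([0.416,0.408,0.11],78.5)
"
```

```text
[0.45794592 0.39796024 0.115     ]
{'centre': [0.4633, 0.4014, 0.1109], 'confidence': 0.74}
[0.49129164 0.3914469  0.045     ] [0.42404358 0.40271716 0.045     ] [0.45766761 0.39708203 0.045     ] -9.513920235288516
167.8232275728066
t 4.1 tip [0.4245 0.3941 0.2312] yaw_y -103.4 q6 2.43 open 0.0002 F [ 0.2 -1.2 -0.3] T [-0.01 -0.02  0.03]
world d [  -8.5   13.9 -121.2]  tool shift mm [-13.3 -11.5 121. ]  turn [-0.001 -0.015 -0.034]
```

```bash
python3 -m crank '[[0,-0.008,-0.034,-13,-11,30,1],[0,-0.007,0,0,0,35,1],[0,0,0,0,0,35,1],[0,0,0,0,0,22,1],[0,0,0,0,0,4,1],[0,0,0,0,0,0,1]]'; python3 -c "
from h import *
go([0.419,0.407,0.104],79)
p,K,M=cam('wrist');save(p,'w2.png')
p,K,M=cam('side');im=p['image'][330:450,160:280];cv2.imwrite('pics/s2.png',cv2.resize(im[:,:,::-1],None,fx=4,fy=4))"
```

```text
t: 4.6
tool_pos: [0.4177, 0.402, 0.2793]
tool_rot: [-3.12, 0.319, -0.012]
contact_force: [-1.0, -0.7, -0.4]
opening: 0.0001
t 4.6 tip [0.4177 0.402  0.1059] yaw_y -101.7 q6 2.41 open 0.0001 F [-1.  -0.7 -0.4] T [0.06 0.03 0.01]
world d [ 1.3  5.  -1.9]  tool shift mm [ 0.3 -5.2  1.9]  turn [-0.006 -0.007 -0.012]
```

View pics/w2.png

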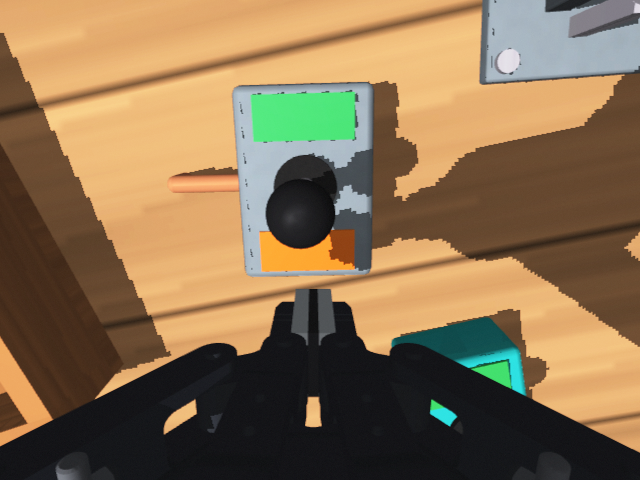

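View pics/s2.png

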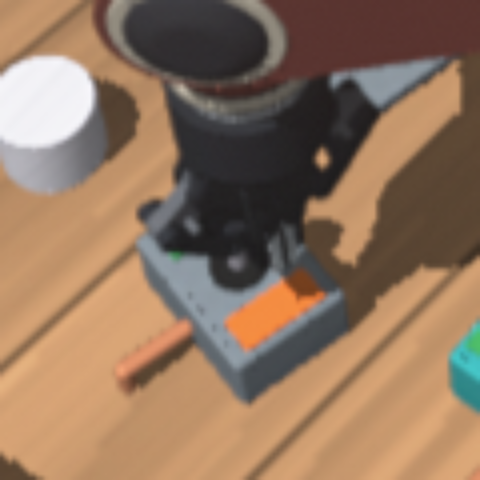

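```bash
python3 -m crank '[[0,0,0,0,-5,1,1],[0,0,0,8,0,0,1],[0,0,0,8,0,0,1],[0,0,0,6,0,0,1],[0,0,0,6,0,0,1],[0,0,0,6,0,0,1],[0,0,0,6,0,0,1],[0,0,0,6,0,0,1]]'; python3 -c "
from h import *
go([0.419,0.407,0.104],79)
p,K,M=cam('wrist');save(p,'w3.png')"
```

```text
t: 5.37
tool_pos: [0.4702, 0.3993, 0.2904]
tool_rot: [-3.108, 0.318, -0.026]
contact_force: [-3.4, 0.4, 1.0]
opening: -0.0004
t 5.37 tip [0.4702 0.3993 0.117 ] yaw_y -101.7 q6 2.36 open -0.0004 F [-3.4  0.4  1. ] T [0.11 0.5  0.02]
world d [-51.2   7.7 -13. ]  tool shift mm [-51.9   3.   12.2]  turn [-0.019 -0.015 -0.012]
```

View pics/w3.png

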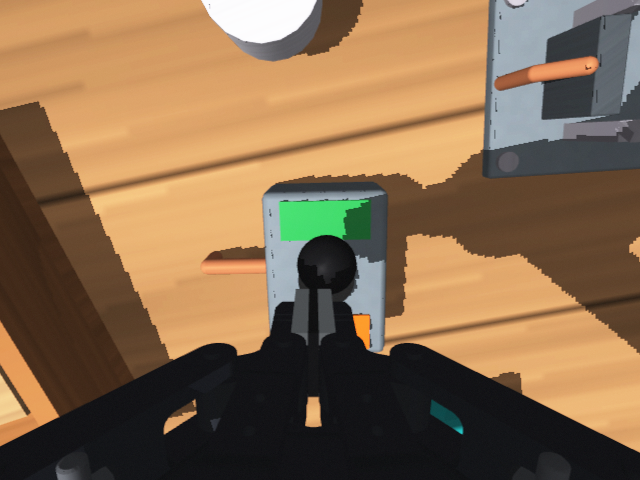

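```bash
python3 -m crank '[[0,0,0,-6,0,4,1],[0,-0.01,0,-4,0,7,1],[0,0,0,0,0,4,1]]'; python3 -c "
from h import *
go([0.419,0.407,0.102],79)"
```

```text
t: 5.67
tool_pos: [0.4632, 0.4019, 0.2783]
tool_rot: [-3.103, 0.32, -0.02]
contact_force: [-2.3, 0.4, 1.2]
opening: -0.0003
t 5.67 tip [0.4632 0.4019 0.1049] yaw_y -101.8 q6 2.37 open -0.0003 F [-2.3  0.4  1.2] T [ 0.04  0.5  -0.01]
world d [-44.2   5.1  -2.9]  tool shift mm [-44.3   4.1   2.4]  turn [-0.024 -0.011 -0.014]
```

```bash
python3 -m crank '[[-0.02,-0.01,0,4,0,1,1],[0,0,0,4,0,1,1],[0,0,0,3,0,1,1],[0,0,0,1,0,0,1]]'; python3 -c "
from h import *
go([0.419,0.407,0.102],79)
p,K,M=cam('wrist');save(p,'w4.png')"
```

```text
t: 6.0
tool_pos: [0.4741, 0.3998, 0.2732]
tool_rot: [-3.125, 0.32, 0.007]
contact_force: [-4.0, 1.7, 1.0]
opening: 0.0001
t 6.0 tip [0.4741 0.3998 0.0998] yaw_y -101.7 q6 2.35 open 0.0001 F [-4.   1.7  1. ] T [ 0.2   0.57 -0.04]
world d [-55.1   7.2   2.2]  tool shift mm [-55.4   4.1  -2. ]  turn [-0.     0.005 -0.012]
```

View pics/w4.png

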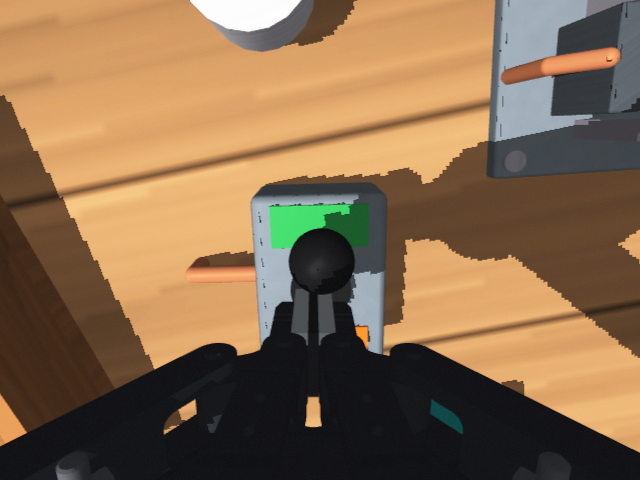

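```bash
for i in 1; do python3 -m crank '[[0,0,0,0,0,0,1],[0,0,0,0,0,0,1],[0,0,0,0,0,0,1],[0,0,0,0,0,0,1],[0,0,0,0,0,0,1],[0,0,0,0,0,0,1],[0,0,0,0,0,0,1],[0,0,0,0,0,0,1]]'; done;  python3 -m crank '[[0,0,0,1,0,0,1],[0,0,0,0,0,0,1],[0,0,0,0,0,0,1],[0,0,0,0,0,0,1],[0,0,0,0,0,0,1],[0,0,0,0,0,0,1],[0,0,0,0,0,0,1],[0,0,0,0,0,0,1]]'
```

```text
t: 6.72
tool_pos: [0.4739, 0.3998, 0.2733]
tool_rot: [-3.124, 0.32, 0.009]
contact_force: [-3.1, 1.5, 2.2]
opening: -0.0004
t: 7.38
tool_pos: [0.4748, 0.3997, 0.273]
tool_rot: [-3.124, 0.32, 0.01]
contact_force: [-3.6, 1.6, 2.0]
opening: 0.0004
```

Held for over 1.3 s. Now I release slowly.

```bash
python3 -m crank '[[0,0,0,-5,0,0,1],[0,0,0,-5,0,0,1],[0,0,0,-5,0,0,1],[0,0,0,-5,0,0,1],[0,0,0,-5,0,0,1],[0,0,0,-5,0,0,1],[0,0,0,-5,0,0,1],[0,0,0,-5,0,0,1]]';  python3 -m crank '[[0,0,0,-5,0,0,1],[0,0,0,-5,0,0,1],[0,0,0,-6,0,0,1],[0,0,0,-6,0,0,1],[0,0,0,0,0,0,1],[0,0,0,0,0,0,1],[0,0,0,0,0,0,1],[0,0,0,0,0,0,1]]'; python3 -c "
from h import *
go([0.419,0.407,0.102],79)
p,K,M=cam('wrist');save(p,'w5.png')"
```

```text
t: 8.05
tool_pos: [0.4336, 0.4073, 0.2733]
tool_rot: [3.124, -0.321, 0.001]
contact_force: [0.8, -0.2, 0.3]
opening: -0.0003
t: 8.72
tool_pos: [0.4087, 0.4125, 0.2732]
tool_rot: [3.125, -0.319, 0.003]
contact_force: [-0.7, -0.9, -0.7]
opening: -0.0001
t 8.72 tip [0.4087 0.4125 0.0998] yaw_y -101.7 q6 2.44 open -0.0001 F [-0.7 -0.9 -0.7] T [-0.01 -0.02 -0.01]
world d [10.3 -5.5  2.2]  tool shift mm [11.2  3.3 -2.1]  turn [ 0.    -0.002 -0.011]
```

View pics/w5.png

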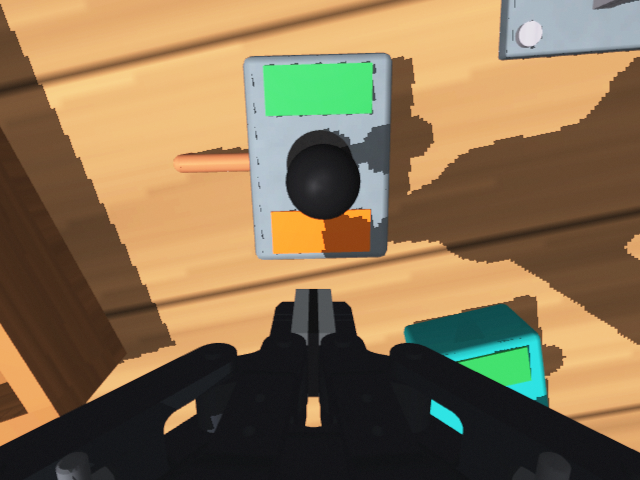

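```bash
python3 -m crank '[[0,0,0,-5,0,-35,1],[0,0,0,0,0,-35,1],[0,0,-0.12,0,0,-35,1],[0,0,-0.12,0,0,-35,1],[0,0,-0.12,0,0,-5,1],[0,0,-0.12,0,0,0,1],[0,0,-0.12,0,0,0,1],[0,0,-0.12,0,0,0,1]]';  python3 -m crank '[[0,0,-0.12,0,0,0,-1],[0,0,-0.12,0,0,0,-1],[0,0,-0.12,0,0,0,-1],[0,0,-0.12,0,0,0,-1],[0,0,-0.12,0,0,0,-1],[0,0,-0.12,0,0,0,-1],[0,0,-0.12,0,0,0,-1],[0,0,-0.12,0,0,0,-1]]'; python3 -c "
from h import *
go([0.53,0.13,0.25],-7.5)"
```

```text
t: 9.43
tool_pos: [0.4051, 0.4128, 0.425]
tool_rot: [3.025, 0.841, 0.001]
contact_force: [-0.0, 1.0, -0.4]
opening: 0.0
t: 10.1
tool_pos: [0.4074, 0.412, 0.4267]
tool_rot: [2.251, 2.187, 0.003]
contact_force: [-0.0, -0.6, 0.2]
opening: 0.0855
t 10.1 tip [0.4074 0.412  0.2533] yaw_y -1.6 q6 0.69 open 0.0855 F [-0.  -0.6  0.2] T [ 0.04 -0.03 -0.01]
world d [ 122.6 -282.    -3.3]  tool shift mm [-278.4  130.7    4. ]  turn [0.004 0.    0.102]
```

```bash
python3 -m crank '[[0,0,0.1,-36,14,0,-1],[0,0,0,-37,14,0,-1],[0,0,0,-37,14,0,-1],[0,0,0,-37,14,0,-1],[0,0,0,-37,14,0,-1],[0,0,0,-37,14,0,-1],[0,0,0,-37,14,0,-1],[0,0,0,-20,3,0,-1]]';  python3 -c "
from h import *
go([0.53,0.13,0.25],-7.5)
p,K,M=cam('wrist');save(p,'w6.png')
for q in ['pocket','jaw_face','knob_grip','collar','block','spacer1']:
    for r in spotter.mark_of(q,p): print(q,r, proj(K,M,np.array(r['centre'])).round(0))
"
```

```text
t: 10.77
tool_pos: [0.4788, 0.1167, 0.4272]
tool_rot: [2.346, 2.083, 0.009]
contact_force: [-0.6, -0.5, -0.4]
opening: 0.0853
t 10.77 tip [0.4788 0.1167 0.2538] yaw_y -6.8 q6 0.21 open 0.0853 F [-0.6 -0.5 -0.4] T [-0.01 -0.02  0.04]
world d [51.2 13.3 -3.8]  tool shift mm [19.3 49.2  4.2]  turn [ 0.007 -0.001  0.012]
pocket {'centre': [0.5371, 0.2099, 0.0093], 'confidence': 0.65} [363.  94.]
jaw_face {'centre': [0.5319, 0.1706, 0.0311], 'confidence': 0.74} [364. 139.]
knob_grip {'centre': [0.5175, 0.0719, 0.0699], 'confidence': 0.76} [362. 259.]
collar {'centre': [0.5141, 0.0755, 0.0472], 'confidence': 0.68} [355. 248.]
block {'centre': [0.5338, 0.2086, 0.0133], 'confidence': 0.59} [360.  96.]
spacer1 {'centre': [0.4721, -0.0641, -0.0007], 'confidence': 0.92} [325. 357.]
spacer1 {'centre': [0.6007, -0.1846, 0.0026], 'confidence': 0.85} [443. 435.]
spacer1 {'centre': [0.6042, -0.0799, -0.0008], 'confidence': 0.78} [442. 357.]
```

View pics/w6.png

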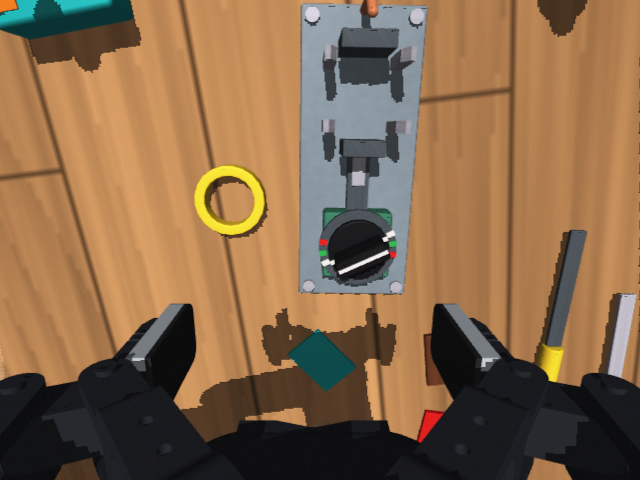

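```bash
python3 -m crank '[[0,0,0.01,30,25,0,-1],[0,0,0,15,24,0,-1],[0,0,0,5,3,0,-1],[0,0,0,0,0,0,-1]]';  python3 -c "
from h import *
go([0.53,0.13,0.25],-7.5)
p,K,M=cam('wrist');save(p,'w7.png')
im=p['image'][:,:,::-1]
cv2.imwrite('pics/w7c.png',cv2.resize(im[0:260,180:440],(780,780)[::1],interpolation=cv2.INTER_CUBIC)[:600])
for q in ['pocket','jaw_face','knob_grip','collar','block','spacer1']:
    for r in spotter.mark_of(q,p): print(q,r, proj(K,M,np.array(r['centre'])).round(0))
"
```

```text
t: 11.45
tool_pos: [0.5348, 0.1705, 0.4253]
tool_rot: [2.348, 2.086, 0.005]
contact_force: [0.3, 0.2, -0.5]
opening: 0.0854
t 11.45 tip [0.5348 0.1705 0.2519] yaw_y -6.8 q6 0.29 open 0.0854 F [ 0.3  0.2 -0.5] T [ 0.02 -0.    0.  ]
world d [ -4.8 -40.5  -1.9]  tool shift mm [-40.7   0.    1.8]  turn [ 0.003 -0.002  0.013]
pocket {'centre': [0.5323, 0.2079, 0.0107], 'confidence': 0.96} [306. 164.]
jaw_face {'centre': [0.5275, 0.1694, 0.0303], 'confidence': 0.94} [306. 208.]
knob_grip {'centre': [0.5197, 0.0688, 0.0702], 'confidence': 0.72} [310. 326.]
collar {'centre': [0.5156, 0.0746, 0.0431], 'confidence': 0.93} [305. 308.]
spacer1 {'centre': [0.6058, -0.0796, 0.0017], 'confidence': 0.67} [399. 405.]
spacer1 {'centre': [0.4698, -0.0648, -0.0004], 'confidence': 0.61} [282. 405.]
```

View pics/w7.png

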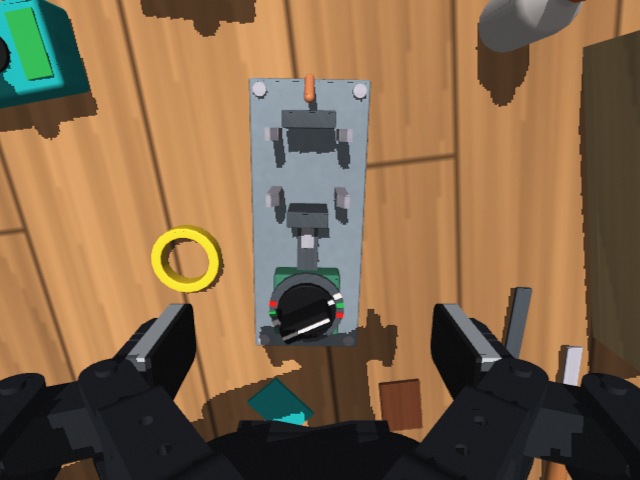

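```bash
cat >> h.py <<'E'
def plate(p,K,M,save_as=None):
    hsv=cv2.cvtColor(p["image"],cv2.COLOR_RGB2HSV)
    g=((hsv[...,0]>85)&(hsv[...,0]<125)&(hsv[...,1]<110)&(hsv[...,2]>90)).astype(np.uint8)
    c0=proj(K,M,np.array([.533,.21,.012])); c1=proj(K,M,np.array([.517,.078,.012]))
    mask=np.zeros_like(g); L=np.linalg.norm(c0-c1)/.135
    cv2.circle(mask,tuple(int(v) for v in (c0+c1)/2),int(L*.155),1,-1)
    g=cv2.morphologyEx(g*mask,cv2.MORPH_CLOSE,np.ones((5,5)))
    n,l,st,_=cv2.connectedComponentsWithStats(g); k=1+np.argmax(st[1:,4])
    cs,_=cv2.findContours((l==k).astype(np.uint8),cv2.RETR_EXTERNAL,cv2.CHAIN_APPROX_NONE)
    c=max(cs,key=len)[:,0,:]
    W=np.array([ray(K,M,u,v,.012)[:2] for u,v in c])
    r=cv2.minAreaRect((W*1000).astype(np.float32))
    return r
E
python3 -c "
from h import *
for n in ('wrist','top'):
    p,K,M=cam(n); r=plate(p,K,M); print(n,r)
p,K,M=cam('wrist')
for c in [(250,80),(370,81),(258,345),(354,345)]: print(ray(K,M,*c,.012))
for c in [(250,80),(370,81),(258,345),(354,345)]: pass
W=np.array([ray(K,M,*c,.012) for c in [(250,80),(370,81),(258,345),(354,345)]]); print(W.mean(0)); d=W[:2].mean(0)-W[2:].mean(0); print(np.degrees(np.arctan2(d[1],d[0])),np.linalg.norm(d),np.linalg.norm(W[0]-W[1]),np.linalg.norm(W[2]-W[3]))
"
```

```text
wrist ((526.4266357421875, 149.72128295898438), (267.8977966308594, 108.52388763427734), 82.21526336669922)
top ((520.9475708007812, 100.74413299560547), (168.11904907226562, 107.58875274658203), 82.320068359375)
[0.49141922 0.28563509 0.012     ]
[0.59861037 0.27177533 0.012     ]
[0.45632376 0.020498   0.012     ]
[0.55941303 0.00770085 0.012     ]
[0.52644159 0.14640232 0.012     ]
82.00881510452041 0.2672004438926488 0.10808346095752633 0.10388053015070016
```

```bash
cat >> h.py <<'E'
def part(p,K,M,near,ztop,colour):
    """minAreaRect of part top by colour near world xy"""
    hsv=cv2.cvtColor(p["image"],cv2.COLOR_RGB2HSV).astype(int); h,s,v=hsv[...,0],hsv[...,1],hsv[...,2]
    c=proj(K,M,np.array([near[0],near[1],ztop])); u,w=int(round(c[0])),int(round(c[1]))
    ref=np.median(p["image"][w-4:w+5,u-4:u+5].reshape(-1,3),axis=0)
    lab=cv2.cvtColor(p["image"],cv2.COLOR_RGB2LAB).astype(float)
    rl=np.median(lab[w-4:w+5,u-4:u+5].reshape(-1,3),axis=0)
    d=np.sqrt((0.7*(lab[...,0]-rl[0]))**2+(lab[...,1]-rl[1])**2+(lab[...,2]-rl[2])**2)
    g=(d<colour).astype(np.uint8)
    g=cv2.morphologyEx(g,cv2.MORPH_OPEN,np.ones((3,3)))
    g=cv2.morphologyEx(g,cv2.MORPH_CLOSE,np.ones((5,5)))
    n,l,st,_=cv2.connectedComponentsWithStats(g,connectivity=4); k=l[w,u]
    cs,_=cv2.findContours((l==k).astype(np.uint8),cv2.RETR_EXTERNAL,cv2.CHAIN_APPROX_NONE)
    cc=max(cs,key=len)[:,0,:]
    W=np.array([ray(K,M,a,b,ztop)[:2] for a,b in cc])
    (cx,cy),(a,b),ang=cv2.minAreaRect((W*1000).astype(np.float32))
    if a<b: a,b,ang=b,a,ang+90   # a long side at ang
    o=p["image"].copy(); cv2.drawContours(o,[cc.reshape(-1,1,2)],-1,(0,255,0),1)
    short=ang+90
    short=(short+90)%180-90
    print("centre",round(cx/1000,4),round(cy/1000,4),"long",round(a,1),"short",round(b,1),"jaw(short dir) deg",round(short,1),"rgb",ref)
    return o,(cx/1000,cy/1000,short)
E
python3 -m crank '[[0,0,0,-40,-4,0,-1],[0,0,0,-40,-4,0,-1],[0,0,0,-40,-4,0,-1],[0,0,0,-40,-4,0,-1],[0,0,0,-40,-4,0,-1],[0,0,0,-40,-4,0,-1],[0,0,0,-40,-4,0,-1],[0,0,0,-40,-4,0,-1]]';python3 -m crank '[[0,0,0,-10,0,0,-1],[0,0,0,0,0,0,-1]]';  python3 -c "
from h import *
go([0.46,-0.178,0.25],-7.5)
p,K,M=cam('wrist')
o,_=part(p,K,M,(.46,-.178),.018,16); p['image']=o; save(p,'w8.png')
"
```

```text
t: 12.62
tool_pos: [0.461, -0.1511, 0.426]
tool_rot: [2.334, 2.096, 0.014]
contact_force: [1.4, -0.6, -0.0]
opening: 0.0854
t: 12.78
tool_pos: [0.4576, -0.1674, 0.4264]
tool_rot: [2.343, 2.082, 0.012]
contact_force: [0.9, 0.2, 0.4]
opening: 0.0853
t 12.78 tip [ 0.4576 -0.1674  0.253 ] yaw_y -6.7 q6 -0.39 open 0.0853 F [0.9 0.2 0.4] T [ 0.02 -0.03  0.03]
world d [  2.4 -10.6  -3. ]  tool shift mm [-10.3   3.6   3.1]  turn [ 0.01  -0.001  0.013]
centre 0.4594 -0.1795 long 62.9 short 44.5 jaw(short dir) deg 32.8 rgb [240. 201. 140.]
```

View pics/w8.png

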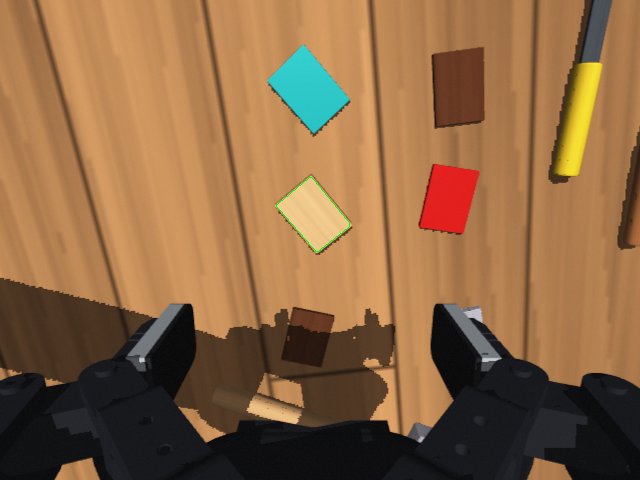

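```bash
python3 -m crank '[[0.01,0,-0.115,-9,3,30,-1],[0,0,-0.115,0,0,30,-1],[0,0,-0.115,0,0,30,-1],[0,0,-0.115,0,0,30,-1],[0,0,-0.115,0,0,20,-1],[0,0,-0.11,0,0,10,-1],[0,0,0,0,0,0,-1]]'; python3 -c "
from h import *
p,K,M=cam('wrist')
o,c=part(p,K,M,(.4594,-.1795),.018,16); p['image']=o; save(p,'w9.png')
go([c[0],c[1],0.003],c[2])
go([.4594,-.1795,0.003],32.8)
"
```

```text
t: 13.42
tool_pos: [0.4645, -0.1666, 0.2745]
tool_rot: [1.445, 2.781, 0.008]
contact_force: [-0.3, 0.4, -0.8]
opening: 0.0853
centre 0.4595 -0.1794 long 62.8 short 44.5 jaw(short dir) deg 32.8 rgb [236. 193. 134.]
t 13.47 tip [ 0.4647 -0.1667  0.102 ] yaw_y 34.9 q6 -1.11 open 0.0855 F [0.  0.1 0.1] T [0.01 0.   0.01]
world d [ -5.1 -12.7 -99. ]  tool shift mm [ -7.  -12.3  98.9]  turn [0.009 0.005 0.036]
t 13.47 tip [ 0.4647 -0.1667  0.102 ] yaw_y 34.9 q6 -1.11 open 0.0855 F [0.  0.1 0.1] T [0.01 0.   0.01]
world d [ -5.3 -12.8 -99. ]  tool shift mm [ -7.  -12.5  98.9]  turn [0.009 0.005 0.036]
```

View pics/w9.png

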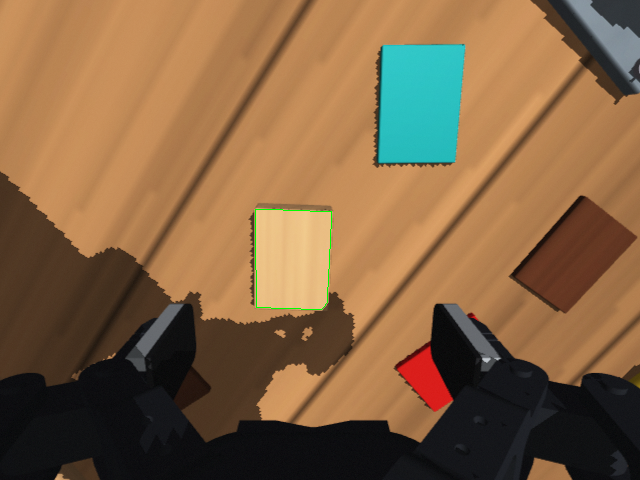

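```bash
python3 -m crank '[[0.009,0.005,0.036,-7,-12,30,-1],[0,0,0,0,0,30,-1],[0,0,0,0,0,25,-1],[0,0,0,0,0,8,-1],[0,0,0,0,0,0,-1]]'; python3 -c "
from h import *
go([.4594,-.1795,0.003],32.8)
p,K,M=cam('wrist');save(p,'w10.png')"
```

```text
t: 13.88
tool_pos: [0.4654, -0.1771, 0.1886]
tool_rot: [1.507, 2.738, 0.001]
contact_force: [0.1, 0.7, 0.2]
opening: 0.0853
t 13.88 tip [ 0.4654 -0.1771  0.0152] yaw_y 32.3 q6 -1.08 open 0.0853 F [0.1 0.7 0.2] T [0.08 0.02 0.04]
world d [ -6.   -2.4 -12.2]  tool shift mm [ 1.3 -6.5 12.2]  turn [ 0.008  0.014 -0.008]
```

View pics/w10.png

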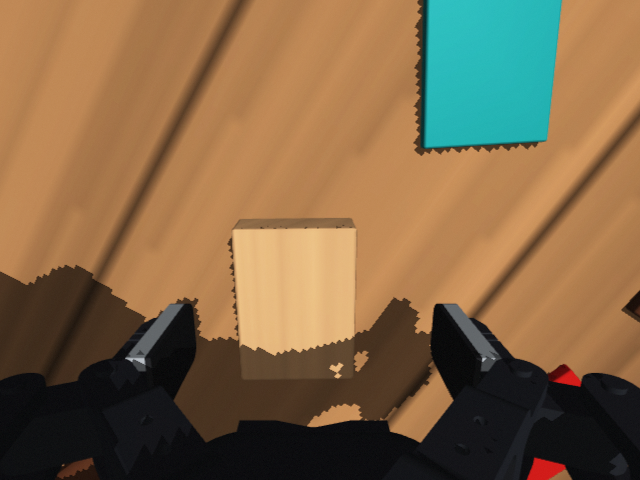

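```bash
python3 -m crank '[[0.008,0.014,-0.008,1,-6,6,-1],[0,0,0,0,-0.5,5,-1],[0,0,0,0,0,1,-1],[0,0,0,0,0,0,-0.3]]' 40; python3 -c "
from h import *
go([.4594,-.1795,0.003],32.8)
p,K,M=cam('wrist');save(p,'w11.png')"
```

```text
t: 14.27
tool_pos: [0.4622, -0.1808, 0.1829]
tool_rot: [1.498, 2.75, 0.001]
contact_force: [-0.3, 0.5, -0.6]
opening: 0.0755
t 14.27 tip [ 0.4622 -0.1808  0.0095] yaw_y 32.8 q6 -1.1 open 0.0755 F [-0.3  0.5 -0.6] T [ 0.    0.03 -0.02]
world d [-2.8  1.3 -6.5]  tool shift mm [ 2.6 -1.7  6.4]  turn [0.005 0.008 0.001]
```

View pics/w11.png

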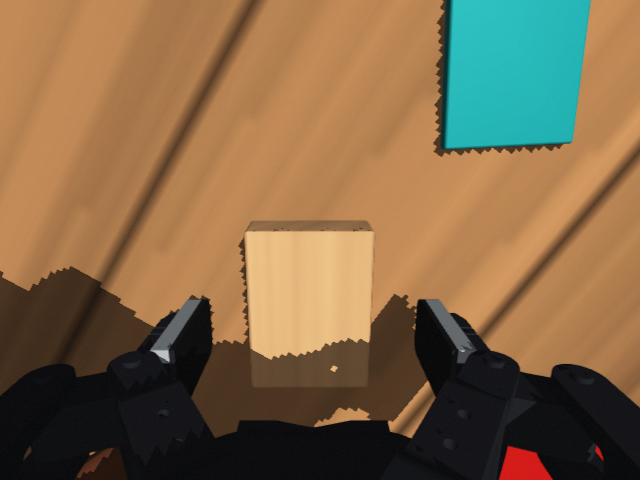

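```bash
python3 -m crank '[[0.005,0.008,0,3,-2,5,-0.3],[0,0,0,1,0,2,-0.3],[0,0,0,0,0,1,-0.3],[0,0,0,0,0,0,-0.3]]' 40; python3 -c "
from h import *
go([.4594,-.1795,0.003],32.8)"
```

```text
t: 14.65
tool_pos: [0.4586, -0.1788, 0.1758]
tool_rot: [1.503, 2.756, -0.0]
contact_force: [-0.0, -0.3, -0.8]
opening: 0.0555
t 14.65 tip [ 0.4586 -0.1788  0.0024] yaw_y 32.8 q6 -1.1 open 0.0555 F [-0.  -0.3 -0.8] T [ 0.    0.02 -0.03]
world d [ 0.8 -0.7  0.6]  tool shift mm [-1.   0.3 -0.6]  turn [ 0.001  0.002 -0.   ]
```

```bash
python3 -m crank '[[0,0,0,0,0,0,1],[0,0,0,0,0,0,1],[0,0,0,0,0,0,1],[0,0,0,0,0,0,1],[0,0,0,0,0,0,1],[0,0,0,0,0,0,1]]' 40; python3 -c "
from h import *
go([.4594,-.1795,0.003],32.8)
p,K,M=cam('wrist');save(p,'w12.png')"
```

```text
t: 15.15
tool_pos: [0.4587, -0.1788, 0.1759]
tool_rot: [1.503, 2.756, -0.0]
contact_force: [0.6, -0.1, 0.4]
opening: 0.0451
t 15.15 tip [ 0.4587 -0.1788  0.0025] yaw_y 32.8 q6 -1.1 open 0.0451 F [ 0.6 -0.1  0.4] T [-0.    0.01  0.06]
world d [ 0.7 -0.7  0.5]  tool shift mm [-0.9  0.2 -0.5]  turn [ 0.001  0.002 -0.   ]
```

View pics/w12.png

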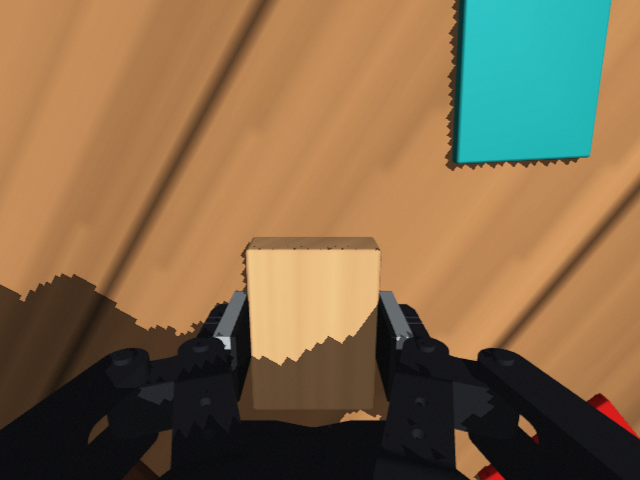

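```bash
python3 -m crank '[[0,0,0,0,0,10,1],[0,0,0,0,0,-20,1],[0,0,0,0,0,-30,1],[0,0,0.12,0,0,-35,1],[0,0,0.12,0,0,-35,1],[0,0,0.12,0,0,-35,1],[0,0,0.12,0,0,-20,1],[0,0,0.12,0,0,0,1]]' 40 2>&1 | head -3
```

```text
t: 15.87
tool_pos: [0.4601, -0.1796, 0.3537]
tool_rot: [-2.276, -2.165, 0.004]
```

```bash
python3 -c "
from h import *
go([.5346,.209,0.15],-7.8)
p,K,M=cam('wrist');save(p,'w13.png')"
```

```text
t 15.87 tip [ 0.4601 -0.1796  0.1803] yaw_y -2.9 q6 -0.47 open 0.0447 F [ 0.7  0.  -0. ] T [-0.02  0.01  0.01]
world d [ 74.5 388.6 -30.3]  tool shift mm [391.9  55.1  29.4]  turn [-0.002  0.002  0.086]
```

View pics/w13.png

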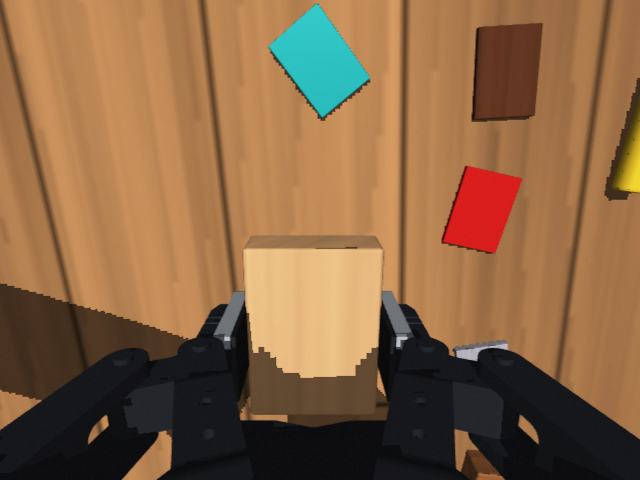

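```bash
python3 -m crank '[[0,0,0.086,38,5,0,1],[0,0,0,38,2,0,1],[0,0,0,38,2,0,1],[0,0,0,38,2,0,1],[0,0,0,38,2,0,1],[0,0,0,38,2,0,1],[0,0,0,38,2,0,1],[0,0,0,38,2,0,1]]' 40; python3 -c "
from h import *
go([.5346,.209,0.15],-7.8)
p,K,M=cam('wrist');save(p,'w14.png')
m=np.array(p['mount']);print(m.round(4))
f=K[0,0]
for u,v,w in((245,248,0),(383,248,0)):
    d=f*.0455/138; print((m@np.append(np.linalg.inv(K)@[u,v,1]*d,1)).round(4))
"
```

```text
t: 16.58
tool_pos: [0.5172, 0.1251, 0.3448]
tool_rot: [-2.368, -2.06, 0.016]
contact_force: [0.8, 0.4, -1.0]
opening: 0.045
t 16.58 tip [0.5172 0.1251 0.1714] yaw_y -7.9 q6 0.24 open 0.045 F [ 0.8  0.4 -1. ] T [-0.04 -0.01 -0.02]
world d [ 17.4  83.9 -21.4]  tool shift mm [85.6  5.8 20.9]  turn [-0.009  0.006 -0.002]
[[ 1.000e-04 -9.623e-01 -2.721e-01  6.920e-02]
 [ 1.000e+00  2.000e-04 -3.000e-04 -1.500e-03]
 [ 3.000e-04 -2.721e-01  9.623e-01  3.040e-02]
 [ 0.000e+00  0.000e+00  0.000e+00  1.000e+00]]
[ 0.031  -0.024   0.1558  1.    ]
[0.031  0.0215 0.1558 1.    ]
```

View pics/w14.png

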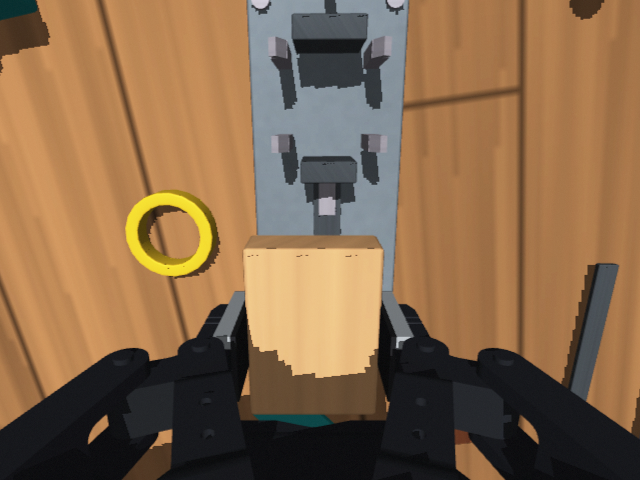

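```bash
python3 -m crank '[[-0.009,0.006,0,25,3,15,1],[0,0,0,30,3,20,1],[0,0,0,18,0,15,1],[0,0,0,5,0,10,1],[0,0,0,0,0,3,1],[0,0,0,0,0,0,1]]' 40; python3 -c "
from h import *
go([.5346,.209,0.09],-7.8)
p,K,M=cam('wrist');save(p,'w15.png')
print(plate(p,K,M))
"
```

```text
t: 17.13
tool_pos: [0.5317, 0.2144, 0.2732]
tool_rot: [-2.337, -2.09, 0.005]
contact_force: [-0.2, -1.0, -0.5]
opening: 0.0445
t 17.13 tip [0.5317 0.2144 0.0998] yaw_y -6.4 q6 0.36 open 0.0445 F [-0.2 -1.  -0.5] T [0.01 0.   0.03]
world d [ 2.9 -5.4 -9.8]  tool shift mm [-5.   3.5  9.8]  turn [-0.007 -0.002  0.024]
((567.5699462890625, 211.31396484375), (127.4918212890625, 47.120819091796875), 84.61973571777344)
```

View pics/w15.png

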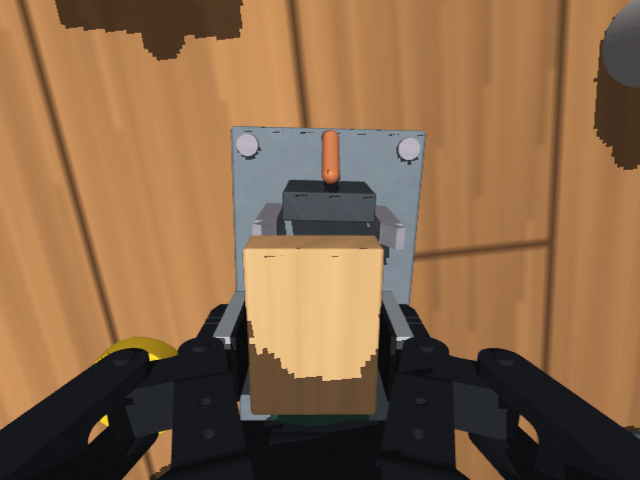

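```bash
python3 -c "
from h import *
import cv2
p,K,M=cam('wrist')
o=ctrl.get_obs();Rm=R.from_rotvec(o['tool_rot']).as_matrix();P=o['tool_pos']
M2=M.copy(); M2[:3,3]+=Rm@[0,.0012,0]
for n,c,z in (('fL',(282,194),.058),('fR',(376,194),.058),('pL',(233,127),.012),('pR',(425,131),.012)):
    print(n,ray(K,M,*c,z).round(4),ray(K,M2,*c,z).round(4))
a=ray(K,M2,282,194,.058);b=ray(K,M2,376,194,.058);d=b-a;print(np.linalg.norm(d),np.degrees(np.arctan2(d[1],d[0])))
u=np.array([np.cos(np.radians(82.2)),np.sin(np.radians(82.2)),0]);print('pocket from fence',(a+b)/2-u*.032)
a=ray(K,M2,233,127,.012);b=ray(K,M2,425,131,.012);d=b-a;print(np.linalg.norm(d),np.degrees(np.arctan2(d[1],d[0])));print('pocket from plate',(a+b)/2-u*.075)
cv2.imwrite('pics/w15c.png',cv2.resize(p['image'][110:270,220:440,::-1],None,fx=3.5,fy=3.5,interpolation=cv2.INTER_CUBIC))
"
```

```text
fL [0.5187 0.2556 0.058 ] [0.5199 0.2554 0.058 ]
fR [0.5624 0.2507 0.058 ] [0.5636 0.2505 0.058 ]
pL [0.4917 0.2892 0.012 ] [0.4929 0.2891 0.012 ]
pR [0.5983 0.275  0.012 ] [0.5995 0.2749 0.012 ]
0.0440158626366928 -6.378130754834827
pocket from fence [0.53740424 0.22128971 0.058     ]
0.10750911573529448 -7.592753808936801
pocket from plate [0.5359907  0.20767712 0.012     ]
```

View pics/w15c.png

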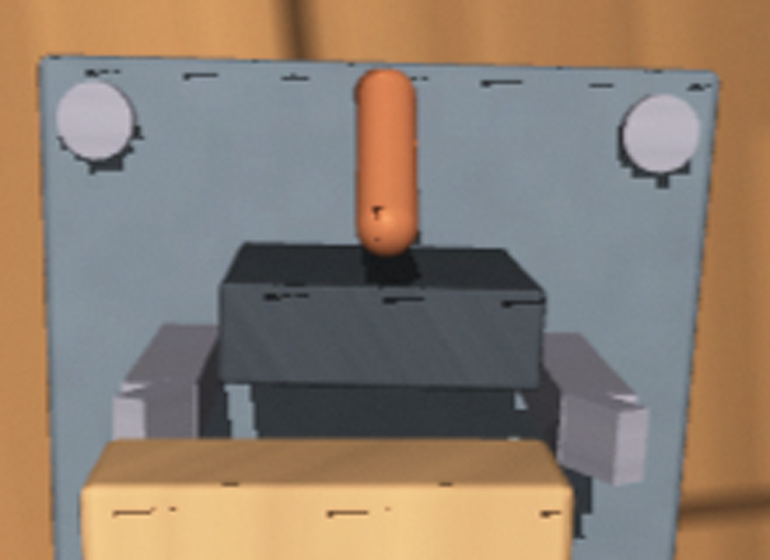

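```bash
python3 -c "
from h import *
p,K,M=cam('wrist')
o=ctrl.get_obs();Rm=R.from_rotvec(o['tool_rot']).as_matrix();P=o['tool_pos']
M2=M.copy(); M2[:3,3]+=Rm@[0,.0012,0]
u=np.array([np.cos(np.radians(82.3)),np.sin(np.radians(82.3)),0])
a=ray(K,M2,282.3,219.1,.058);b=ray(K,M2,374.3,220.3,.058);d=b-a;print(np.linalg.norm(d),np.degrees(np.arctan2(d[1],d[0])));print('pocket from fence',(a+b)/2-u*.032)
go([.5355,.209,.09],-7.7)
"
```

```text
0.0441245219647158 -7.196115441766846
pocket from fence [0.5367258  0.20866737 0.058     ]
t 17.28 tip [0.5324 0.2137 0.1021] yaw_y -6.5 q6 0.36 open 0.0446 F [ 0.7 -0.1  0.2] T [-0.05 -0.02  0.04]
world d [  3.1  -4.7 -12.1]  tool shift mm [-4.4  3.6 12.1]  turn [-0.003 -0.004  0.02 ]
```

```bash
python3 -m crank '[[-0.003,-0.004,0.02,-6,3,8,1],[0,0,0,-1,1,4,1],[0,0,0,0,0,0,1],[0,0,0,0,0,0,1]]' 40; python3 -c "
from h import *
go([.5357,.2065,0.085],-7.7)
"
```

```text
t: 17.62
tool_pos: [0.5373, 0.2027, 0.266]
tool_rot: [2.368, 2.058, 0.007]
contact_force: [-0.9, -0.1, -0.6]
opening: 0.0452
t 17.62 tip [0.5373 0.2027 0.0926] yaw_y -8.0 q6 0.37 open 0.0452 F [-0.9 -0.1 -0.6] T [0.02 0.02 0.02]
world d [-1.6  3.8 -7.6]  tool shift mm [ 3.6 -2.2  7.6]  turn [ 0.006 -0.001 -0.006]
```

```bash
python3 -m crank '[[0.006,0,-0.006,3,-2,5,1],[0,0,0,0,0,2,1],[0,0,0,0,0,0,1],[0,0,0,0,0,0,1]]' 40; python3 -c "
from h import *
go([.5357,.2065,0.085],-7.7)
p,K,M=cam('wrist');
cv2.imwrite('pics/w16.png',cv2.resize(p['image'][110:430,160:480,::-1],None,fx=1.8,fy=1.8,interpolation=cv2.INTER_CUBIC))
"
```

```text
t: 17.95
tool_pos: [0.536, 0.2056, 0.2591]
tool_rot: [-2.365, -2.067, -0.002]
contact_force: [0.3, -0.6, -0.2]
opening: 0.0453
t 17.95 tip [0.536  0.2056 0.0857] yaw_y -7.7 q6 0.37 open 0.0453 F [ 0.3 -0.6 -0.2] T [ 0.02 -0.01  0.01]
world d [-0.3  0.9 -0.7]  tool shift mm [ 0.8 -0.4  0.7]  turn [ 0.001 -0.001  0.   ]
```

View pics/w16.png

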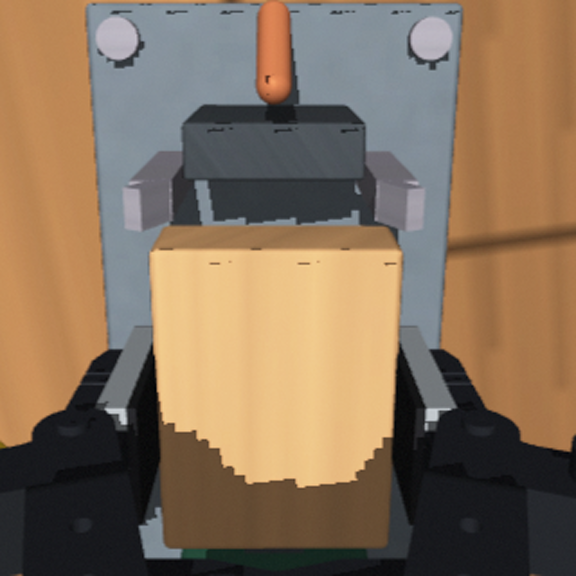

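```bash
python3 -m crank '[[0,0,0,0.7,-0.8,5,1],[0,0,0,0,0,6,1],[0,0,0,0,0,6,1],[0,0,0,0,0,4,1],[0,0,0,0,0,0,1]]' 40; python3 -c "
from h import *
go([.5352,.2067,0.065],-7.7)
"
```

```text
t: 18.42
tool_pos: [0.5351, 0.207, 0.2361]
tool_rot: [-2.365, -2.068, -0.003]
contact_force: [0.6, -0.8, 0.4]
opening: 0.045
t 18.42 tip [0.5351 0.207  0.0627] yaw_y -7.7 q6 0.37 open 0.045 F [ 0.6 -0.8  0.4] T [ 0.04  0.03 -0.01]
world d [ 0.1 -0.3  2.3]  tool shift mm [-0.3  0.1 -2.3]  turn [ 0.001 -0.002  0.001]
```

```bash
python3 -m crank '[[0,0,0,0,0,6,1],[0,0,0,0,0,7,1],[0,0,0,0,0,7,1],[0,0,0,0,0,5,1],[0,0,0,0,0,0,1]]' 40; python3 -c "
from h import *
go([.5352,.2067,0.04],-7.7)
p,K,M=cam('wrist');
cv2.imwrite('pics/w17.png',cv2.resize(p['image'][110:430,160:480,::-1],None,fx=1.8,fy=1.8,interpolation=cv2.INTER_CUBIC))
"
```

```text
t: 18.83
tool_pos: [0.5349, 0.2069, 0.2076]
tool_rot: [-2.364, -2.068, -0.001]
contact_force: [-0.1, 0.8, -1.8]
opening: 0.0449
t 18.83 tip [0.5349 0.2069 0.0342] yaw_y -7.7 q6 0.37 open 0.0449 F [-0.1  0.8 -1.8] T [ 0.03 -0.02  0.03]
world d [ 0.3 -0.2  5.8]  tool shift mm [-0.2  0.4 -5.8]  turn [-0.    -0.001  0.001]
```

View pics/w17.png

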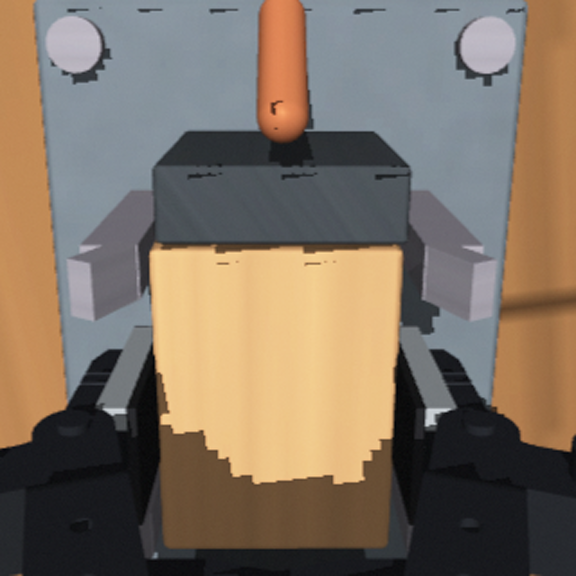

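```bash
python3 -m crank '[[0,0,0,0,0.8,4,1],[0,0,0,0,0,5,1],[0,0,0,0,0,5,1],[0,0,0,0,0,2,1],[0,0,0,0,0,0,1]]' 40; python3 -c "
from h import *
go([.5357,.2067,0.014],-7.7)
"
```

```text
t: 19.3
tool_pos: [0.5364, 0.207, 0.1911]
tool_rot: [2.365, 2.068, 0.004]
contact_force: [-0.1, 1.0, -0.1]
opening: 0.0451
t 19.3 tip [0.5364 0.207  0.0177] yaw_y -7.7 q6 0.37 open 0.0451 F [-0.1  1.  -0.1] T [-0.03  0.01 -0.02]
world d [-0.7 -0.3 -3.7]  tool shift mm [-0.4 -0.7  3.7]  turn [ 0.002 -0.002  0.001]
```

```bash
python3 -m crank '[[0,0,0,0,-0.5,2,1],[0,0,0,0,0,1,1],[0,0,0,0,0,0,1]]' 40; python3 -m crank '[[0,0,0,0,0,1,1],[0,0,0,0,0,0,1]]' 40;python3 -m crank '[[0,0,0,0,0,1,1],[0,0,0,0,0,0,1]]' 40;
```

```text
t: 19.55
tool_pos: [0.5359, 0.2071, 0.1878]
tool_rot: [2.365, 2.068, 0.004]
contact_force: [0.5, -0.5, -0.7]
opening: 0.0447
t: 19.72
tool_pos: [0.536, 0.2071, 0.187]
tool_rot: [2.364, 2.068, 0.005]
contact_force: [-0.0, 0.1, -0.6]
opening: 0.0448
t: 19.88
tool_pos: [0.5361, 0.2072, 0.1862]
tool_rot: [2.364, 2.068, 0.006]
contact_force: [0.8, -0.2, -0.9]
opening: 0.0452
```

```bash
python3 -m crank '[[0,0,0,0,0,1,1],[0,0,0,0,0,0,1]]' 40;python3 -m crank '[[0,0,0,0,0,1,1],[0,0,0,0,0,0,1]]' 40;
```

```text
t: 20.05
tool_pos: [0.5362, 0.2072, 0.1853]
tool_rot: [2.364, 2.068, 0.006]
contact_force: [0.4, -0.6, -1.0]
opening: 0.0449
t: 20.22
tool_pos: [0.5363, 0.2072, 0.1843]
tool_rot: [2.364, 2.068, 0.006]
contact_force: [-0.1, -0.2, 0.2]
opening: 0.0449
```

```bash
python3 -c "
from h import *
p,K,M=cam('wrist');save(p,'w18.png')
p,K,M=cam('side');cv2.imwrite('pics/s18.png',cv2.resize(p['image'][260:380,200:360,::-1],None,fx=5,fy=5,interpolation=cv2.INTER_CUBIC))
"
```

```text
(no output)
```

View pics/w18.png

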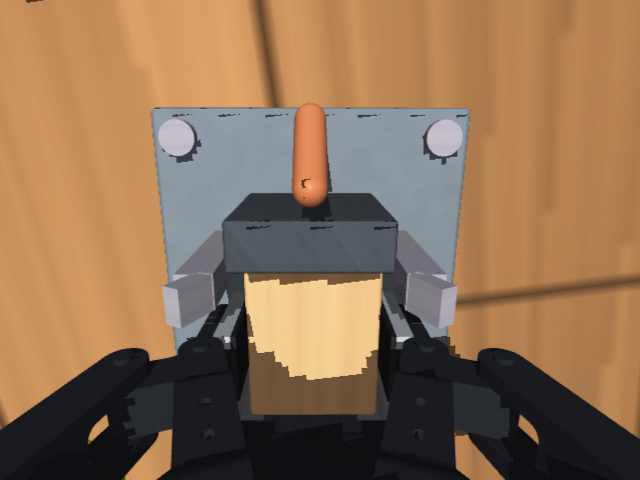

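View pics/s18.png

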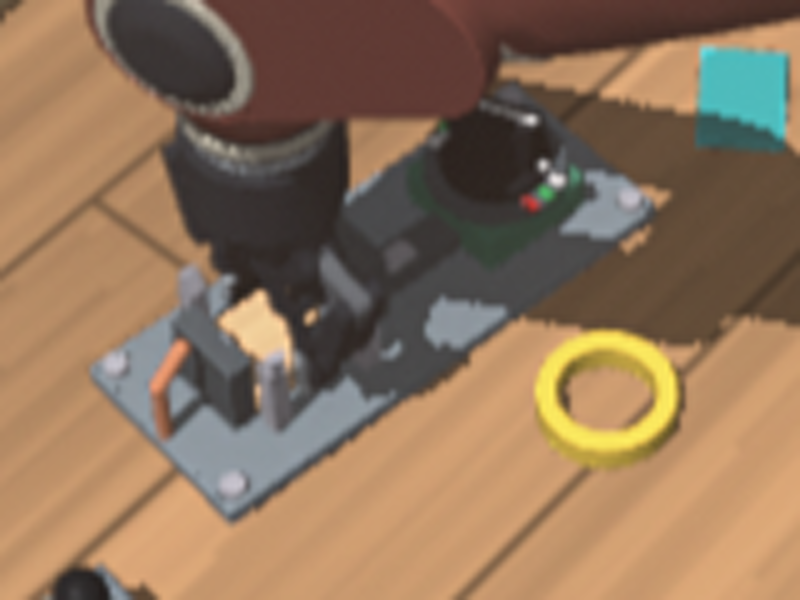

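```bash
python3 -m crank '[[0,0,0,0,-0.7,1,1],[0,0,0,0,0,0,1]]' 40;python3 -m crank '[[0,0,0,0,0,1,1],[0,0,0,0,0,0,1]]' 40;python3 -m crank '[[0,0,0,0,0,1,1],[0,0,0,0,0,0,1]]' 40
```

```text
t: 20.48
tool_pos: [0.5358, 0.2074, 0.1836]
tool_rot: [2.364, 2.067, 0.008]
contact_force: [0.0, 0.2, -1.0]
opening: 0.0449
t: 20.65
tool_pos: [0.5362, 0.2075, 0.1837]
tool_rot: [2.364, 2.067, 0.008]
contact_force: [0.7, 0.0, -0.9]
opening: 0.0447
t: 20.82
tool_pos: [0.5366, 0.2076, 0.1836]
tool_rot: [2.363, 2.067, 0.009]
contact_force: [-1.0, 0.3, -1.0]
opening: 0.0451
```

```bash
python3 -m crank '[[0,0,0,0,-0.7,2,1],[0,0,0,0,0,1,1]]' 40; python3 -c "
from h import *
go([.5357,.2067,0.014],-7.7)
"
```

```text
t: 20.98
tool_pos: [0.5368, 0.2078, 0.1834]
tool_rot: [2.362, 2.067, 0.009]
contact_force: [-3.9, -1.0, 6.2]
opening: 0.0451
t 20.98 tip [0.5368 0.2078 0.01  ] yaw_y -7.6 q6 0.37 open 0.0451 F [-3.9 -1.   6.2] T [-0.09  0.91  0.01]
world d [-1.1 -1.1  4. ]  tool shift mm [-1.3 -1.  -4. ]  turn [ 0.005 -0.003  0.002]
```

```bash
python3 -m crank '[[0,0,0,0,0,-0.5,0.1],[0,0,0,0,0,0,-0.2],[0,0,0,0,0,0,-0.4],[0,0,0,0,0,0,-0.4],[0,0,0,0,0,0,-0.4]]' 40; python3 -c "
from h import *
go([.5357,.2067,0.014],-7.7)
p,K,M=cam('wrist');save(p,'w19.png')
"
```

```text
t: 21.4
tool_pos: [0.5366, 0.2078, 0.1832]
tool_rot: [2.362, 2.067, 0.009]
contact_force: [0.2, 0.5, -0.2]
opening: 0.0601
t 21.4 tip [0.5366 0.2078 0.0098] yaw_y -7.6 q6 0.37 open 0.0601 F [ 0.2  0.5 -0.2] T [-0.02 -0.02  0.01]
world d [-0.9 -1.1  4.2]  tool shift mm [-1.2 -0.8 -4.2]  turn [ 0.006 -0.003  0.001]
```

View pics/w19.png

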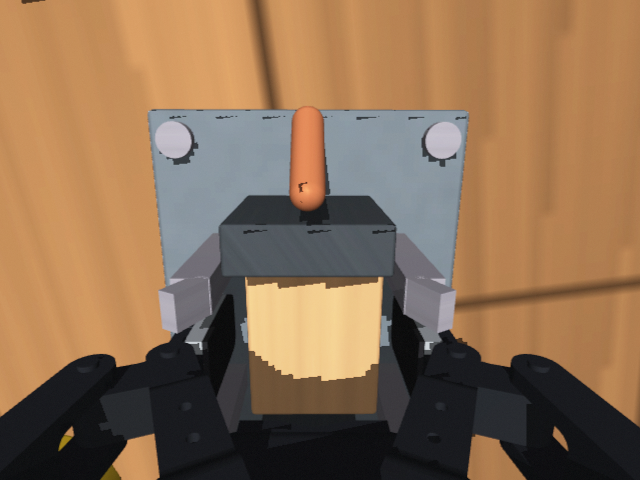

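```bash
python3 -m crank '[[0,0,0,0,0,-10,-0.4],[0,0,0,0,0,-20,-0.4],[0,0,0,0,0,-30,-0.4],[0,0,0,0,0,-35,-0.6],[0,0,0,0,0,-35,-1],[0,0,0,-10,0,-35,-1],[0,0,0,-10,0,-30,-1],[0,0,0,0,0,0,-1]]' 40; python3 -c "
from h import *
p,K,M=cam('wrist');save(p,'w20.png')
go([.6058,-.078,0.25],0)
for r in spotter.mark_of('block',p): print(r)
"
```

```text
t: 22.12
tool_pos: [0.531, 0.187, 0.3868]
tool_rot: [-2.362, -2.07, 0.002]
contact_force: [0.4, 1.3, 1.4]
opening: 0.0853
t 22.17 tip [0.5307 0.1873 0.211 ] yaw_y -7.5 q6 0.34 open 0.0857 F [0.4 0.4 0.5] T [-0.03  0.02 -0.02]
world d [  75.1 -265.3   39. ]  tool shift mm [-253.2  109.1  -39.2]  turn [-0.004  0.001 -0.132]
{'centre': [0.5369, 0.2105, 0.0131], 'confidence': 0.9}
```

View pics/w20.png

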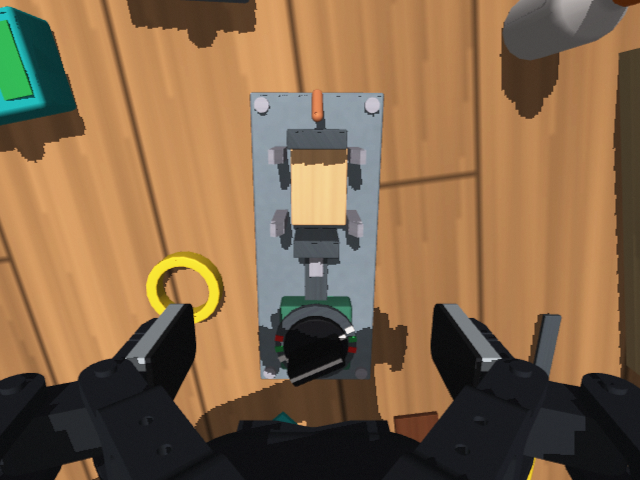

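```bash
python3 -m crank '[[0,0,-0.06,-36,15,0,-1],[0,0,-0.06,-37,14,0,-1],[0,0,0,-37,16,0,-1],[0,0,0,-37,16,0,-1],[0,0,0,-37,16,0,-1],[0,0,0,-36,16,0,-1],[0,0,0,-30,10,0,-1],[0,0,0,0,0,0,-1]]' 40; python3 -c "
from h import *
p,K,M=cam('wrist')
o,c=part(p,K,M,(.6058,-.078),.006,18); p['image']=o; save(p,'w21.png')
go([c[0],c[1],0.05],c[2])
"
```

```text
t: 22.88
tool_pos: [0.6248, -0.0714, 0.3631]
tool_rot: [-2.198, -2.209, 0.033]
contact_force: [-0.2, 1.3, -0.8]
opening: 0.0852
centre 0.6068 -0.0786 long 64.8 short 45.7 jaw(short dir) deg 0.5 rgb [110.  61.  39.]
t 22.93 tip [ 0.6241 -0.0695  0.189 ] yaw_y 0.3 q6 -0.23 open 0.085 F [-0.2  0.4 -0.7] T [ 0.   -0.07 -0.04]
world d [ -17.3   -9.1 -139. ]  tool shift mm [ -9.7 -12.6 139.4]  turn [-0.034 -0.005 -0.004]
```

View pics/w21.png

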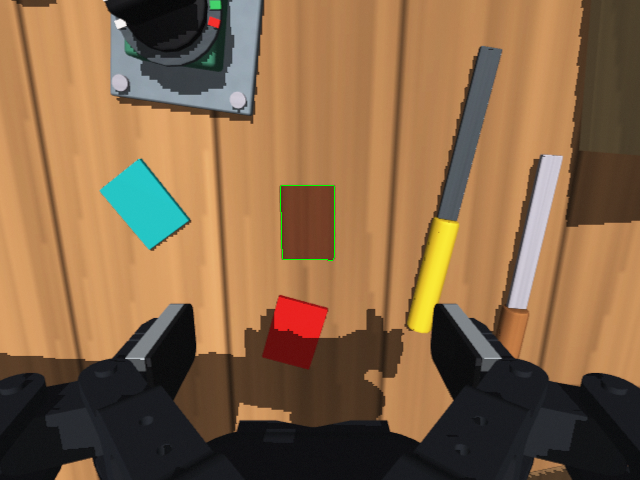

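```bash
python3 -m crank '[[-0.034,-0.005,0,-8,-10,30,-1],[0,0,0,-2,-3,35,-1],[0,0,0,0,0,35,-1],[0,0,0,0,0,25,-1],[0,0,0,0,0,6,-1],[0,0,0,0,0,0,-0.3],[0,0,0,0,0,0,-0.3],[0,0,0,0,0,0,-0.3]]' 40; python3 -c "
from h import *
p,K,M=cam('wrist')
o,c=part(p,K,M,(.6068,-.0786),.006,18); p['image']=o; save(p,'w22.png')
go([c[0],c[1],0.002],c[2])
"
```

```text
t: 23.6
tool_pos: [0.6059, -0.0719, 0.2209]
tool_rot: [-2.201, -2.225, 0.004]
contact_force: [0.3, 0.8, -0.9]
opening: 0.0556
centre 0.605 -0.0946 long 96.3 short 50.6 jaw(short dir) deg 0.4 rgb [117.  65.  41.]
t 23.65 tip [ 0.6062 -0.072   0.0481] yaw_y 0.6 q6 -0.25 open 0.0555 F [-0.7  0.7  0.7] T [-0.03  0.   -0.  ]
world d [ -1.1 -22.7 -46.1]  tool shift mm [-22.9  -0.9  46. ]  turn [-0.009 -0.006  0.005]
```

View pics/w22.png

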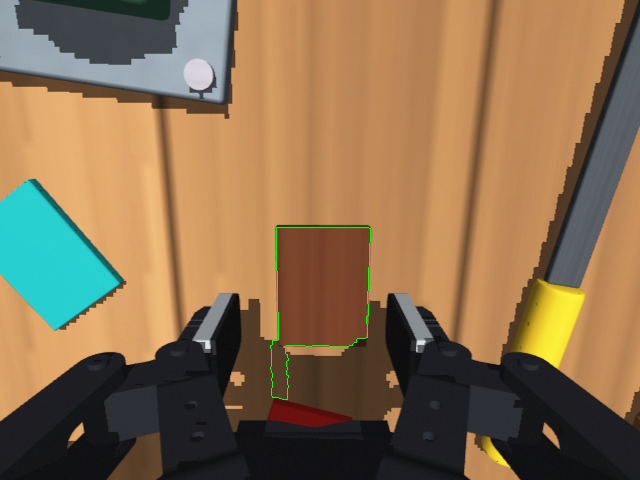

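```bash
python3 -c "
from h import *
p,K,M=cam('wrist')
for c in((277,227),(371,227)): print(ray(K,M,*c,.006))
go([.6078,-.0786,0.002],.5)
"
```

```text
[ 0.58512482 -0.04723051  0.006     ]
[ 0.63019762 -0.04663204  0.006     ]
t 23.7 tip [ 0.6064 -0.0723  0.0486] yaw_y 0.6 q6 -0.25 open 0.0553 F [0.2 0.3 0. ] T [-0.03 -0.04  0.01]
world d [  1.4  -6.3 -46.6]  tool shift mm [-6.6  1.7 46.6]  turn [-0.008 -0.006  0.002]
```

```bash
python3 -m crank '[[-0.008,-0.006,0.002,-6,2,15,-0.5],[0,0,0,0,0,15,-0.5],[0,0,0,0,0,10,-0.5],[0,0,0,0,0,3,-0.5],[0,0,0,0,0,0,-0.2],[0,0,0,0,0,0,-0.2]]' 40; python3 -c "
from h import *
go([.608,-.0788,-0.004],.5)
p,K,M=cam('wrist'); save(p,'w23.png')
"
```

```text
t: 24.2
tool_pos: [0.6137, -0.079, 0.1886]
tool_rot: [2.199, 2.22, 0.015]
contact_force: [0.5, -0.1, -0.6]
opening: 0.0509
t 24.2 tip [ 0.6137 -0.079   0.0152] yaw_y 0.5 q6 -0.26 open 0.0509 F [ 0.5 -0.1 -0.6] T [ 0.03  0.02 -0.03]
world d [ -5.7   0.2 -19.2]  tool shift mm [ 0.4 -6.1 19.1]  turn [0.019 0.005 0.001]
```

View pics/w23.png

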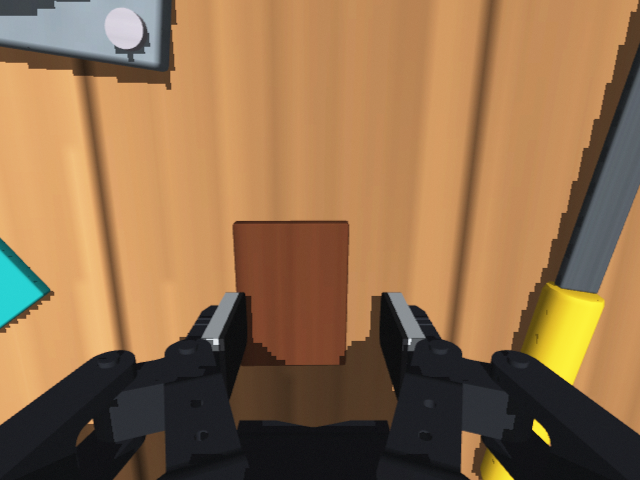

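```bash
python3 -m crank '[[0.019,0.005,0.001,0,-5,-1,-0.5],[0,0,0,0,0,0,-0.5],[0,0,0,0,0,0,-0.5],[0,0,0,0,0,0,-0.5]]' 40; python3 -c "
from h import *
go([.608,-.0788,-0.004],.5)
p,K,M=cam('wrist'); save(p,'w24.png')
"
```

```text
t: 24.58
tool_pos: [0.6091, -0.0792, 0.1925]
tool_rot: [2.211, 2.23, 0.001]
contact_force: [0.0, 0.3, -0.4]
opening: 0.0639
t 24.58 tip [ 0.6091 -0.0792  0.0191] yaw_y 0.5 q6 -0.26 open 0.0639 F [ 0.   0.3 -0.4] T [-0.03 -0.02  0.03]
world d [ -1.1   0.4 -23.1]  tool shift mm [ 0.4 -1.1 23.1]  turn [ 0.002  0.    -0.   ]
```

View pics/w24.png

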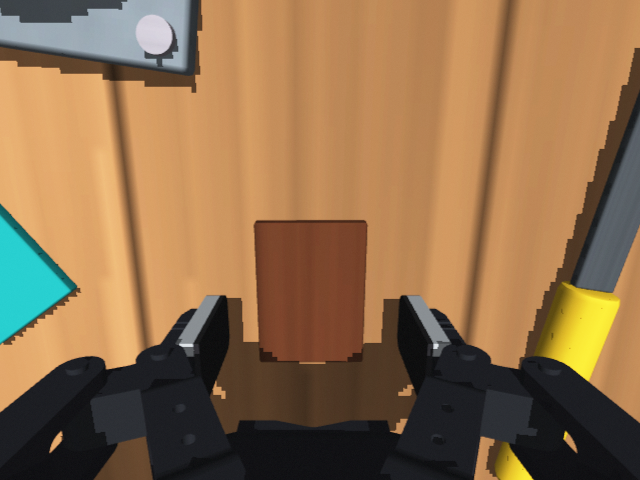

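```bash
python3 -m crank '[[0.002,0,0,0.4,-1,7,-0.5],[0,0,0,0,0,7,-0.5],[0,0,0,0,0,3,-0.3],[0,0,0,0,0,0,-0.3],[0,0,0,0,0,0,-0.3]]' 40; python3 -c "
from h import *
go([.608,-.0788,-0.004],.5)
"
```

```text
t: 25.05
tool_pos: [0.6078, -0.0787, 0.1732]
tool_rot: [-2.212, -2.23, 0.002]
contact_force: [-0.0, -0.4, -0.8]
opening: 0.0557
t 25.05 tip [ 6.078e-01 -7.870e-02 -2.000e-04] yaw_y 0.5 q6 -0.26 open 0.0557 F [-0.  -0.4 -0.8] T [0.02 0.01 0.05]
world d [ 0.2 -0.1 -3.8]  tool shift mm [-0.1  0.2  3.8]  turn [-0.001  0.    -0.   ]
```

```bash
python3 -m crank '[[0,0,0,0,0,1.5,-0.2],[0,0,0,0,0,0,-0.2],[0,0,0,0,0,0,-0.2]]' 40;python3 -m crank '[[0,0,0,0,0,1,-0.2],[0,0,0,0,0,0,-0.2]]' 40;python3 -m crank '[[0,0,0,0,0,1,-0.2],[0,0,0,0,0,0,-0.2]]' 40
```

```text
t: 25.3
tool_pos: [0.6077, -0.0787, 0.1709]
tool_rot: [-2.211, -2.23, 0.003]
contact_force: [0.1, -0.2, -0.6]
opening: 0.0509
t: 25.47
tool_pos: [0.608, -0.0787, 0.1705]
tool_rot: [-2.212, -2.23, 0.002]
contact_force: [0.3, -0.6, 0.4]
opening: 0.0512
t: 25.63
tool_pos: [0.6084, -0.0788, 0.1705]
tool_rot: [2.212, 2.231, -0.001]
contact_force: [-0.8, -0.3, -0.1]
opening: 0.0515
```

```bash
python3 -m crank '[[0,0,0,0,-0.4,-1.3,-0.2],[0,0,0,0,0,0,-0.2],[0,0,0,0,0,0,-0.1]]' 40; python3 -c "
from h import *
go([.608,-.0788,-0.001],.5)
"
```

```text
t: 25.88
tool_pos: [0.608, -0.0788, 0.1719]
tool_rot: [2.212, 2.23, -0.001]
contact_force: [0.2, -0.2, 0.1]
opening: 0.047
t 25.88 tip [ 0.608  -0.0788 -0.0015] yaw_y 0.5 q6 -0.26 open 0.047 F [ 0.2 -0.2  0.1] T [0.   0.02 0.04]
world d [0.  0.  0.5]  tool shift mm [ 0.   0.  -0.5]  turn [ 0.     0.001 -0.   ]
```

```bash
python3 -m crank '[[0,0,0,0,0,0,1],[0,0,0,0,0,0,1],[0,0,0,0,0,0,1],[0,0,0,0,0,0,1],[0,0,0,0,0,-5,1],[0,0,0,0,0,-15,1],[0,0,0,0,0,-15,1],[0,0,0,0,0,0,1]]' 40;  python3 -c "
from h import *
go([.608,-.0788,-0.001],.5)
p,K,M=cam('wrist'); save(p,'w25.png')
"
```

```text
t: 26.55
tool_pos: [0.6071, -0.0786, 0.2067]
tool_rot: [-2.21, -2.229, 0.003]
contact_force: [0.9, -0.3, 0.4]
opening: 0.0444
t 26.55 tip [ 0.6071 -0.0786  0.0333] yaw_y 0.5 q6 -0.26 open 0.0444 F [ 0.9 -0.3  0.4] T [ 0.02 -0.01 -0.01]
world d [  0.9  -0.2 -34.3]  tool shift mm [-0.2  1.  34.3]  turn [-0.003 -0.    -0.   ]
```

View pics/w25.png

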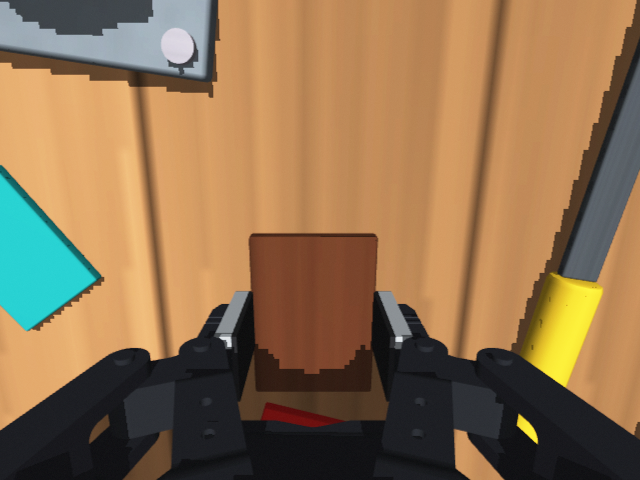

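```bash
python3 -m crank '[[0,0,0,0,0,-25,1],[0,0,0,0,0,-30,1],[0,0,0.07,0,0,-30,1],[0,0,0.07,20,0,-15,1],[0,0,0,35,-14,0,1],[0,0,0,37,-15,0,1],[0,0,0,37,-15,0,1],[0,0,0,37,-15,0,1]]' 40;python3 -c "
from h import *
go([.5351,.2055,0.10],-7.7)
"
```

```text
t: 27.27
tool_pos: [0.5694, 0.0932, 0.3036]
tool_rot: [-2.377, -2.04, 0.013]
contact_force: [1.1, 0.7, -0.4]
opening: 0.0447
t 27.27 tip [0.5694 0.0932 0.1302] yaw_y -8.7 q6 0.18 open 0.0447 F [ 1.1  0.7 -0.4] T [-0.01 -0.02 -0.1 ]
world d [-34.3 112.3 -30.2]  tool shift mm [105.8 -50.6  30.8]  turn [-0.012  0.    -0.018]
```

```bash
python3 -m crank '[[-0.012,0,-0.018,30,-14,0,1],[0,0,0,30,-15,0,1],[0,0,0,20,-10,10,1],[0,0,0,8,-4,15,1],[0,0,0,0,0,4,1],[0,0,0,0,0,0,1],[0,0,0,0,0,0,1]]' 40;python3 -c "
from h import *
go([.5351,.2055,0.10],-7.7)
"
```

```text
t: 27.85
tool_pos: [0.5327, 0.1972, 0.2686]
tool_rot: [-2.351, -2.077, 0.007]
contact_force: [0.7, -0.3, -0.1]
opening: 0.0444
t 27.85 tip [0.5327 0.1972 0.0952] yaw_y -7.1 q6 0.35 open 0.0444 F [ 0.7 -0.3 -0.1] T [-0.   -0.04 -0.02]
world d [2.4 8.3 4.8]  tool shift mm [ 8.5  1.3 -4.8]  turn [-0.006  0.     0.01 ]
```

```bash
python3 -m crank '[[-0.006,0,0.01,8,1.5,3,1],[0,0,0,1,0,3,1],[0,0,0,0,0,0,1],[0,0,0,0,0,0,1]]' 40;python3 -c "
from h import *
go([.5351,.2055,0.085],-7.7)
p,K,M=cam('wrist'); save(p,'w26.png')
"
```

```text
t: 28.18
tool_pos: [0.5375, 0.204, 0.2631]
tool_rot: [2.37, 2.06, 0.002]
contact_force: [0.2, 0.5, -0.4]
opening: 0.0445
t 28.18 tip [0.5375 0.204  0.0897] yaw_y -8.0 q6 0.37 open 0.0445 F [ 0.2  0.5 -0.4] T [ 0.03  0.03 -0.01]
world d [-2.4  1.5 -4.7]  tool shift mm [ 1.2 -2.6  4.7]  turn [ 0.002  0.    -0.005]
```

View pics/w26.png

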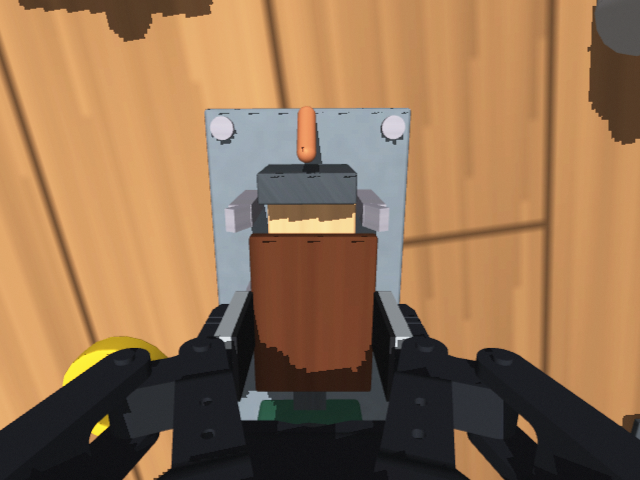

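```bash
python3 -m crank '[[0.002,0,-0.005,1,-2.3,6,1],[0,0,0,0,0,7,1],[0,0,0,0,0,7,1],[0,0,0,0,0,3,1],[0,0,0,0,0,0,1]]' 40;python3 -c "
from h import *
go([.5351,.2055,0.03],-7.7)
"
```

```text
t: 28.65
tool_pos: [0.5357, 0.2045, 0.2385]
tool_rot: [2.366, 2.065, 0.002]
contact_force: [-0.3, 0.4, 0.3]
opening: 0.0444
t 28.65 tip [0.5357 0.2045 0.0651] yaw_y -7.8 q6 0.37 open 0.0444 F [-0.3  0.4  0.3] T [0.   0.04 0.03]
world d [ -0.6   1.  -35.1]  tool shift mm [ 0.9 -0.7 35.1]  turn [ 0.001 -0.    -0.001]
```

```bash
python3 -m crank '[[0.001,0,0,0.8,-0.7,6,1],[0,0,0,0,0,7,1],[0,0,0,0,0,7,1],[0,0,0,0,0,3,1],[0,0,0,0,0,0,1]]' 40;python3 -c "
from h import *
go([.5351,.2055,0.03],-7.7)
p,K,M=cam('wrist'); save(p,'w27.png')
"
```

```text
t: 29.07
tool_pos: [0.5346, 0.2055, 0.2122]
tool_rot: [-2.366, -2.066, 0.001]
contact_force: [0.1, 0.3, 0.5]
opening: 0.0449
t 29.07 tip [0.5346 0.2055 0.0388] yaw_y -7.8 q6 0.37 open 0.0449 F [0.1 0.3 0.5] T [-0.02  0.01 -0.04]
world d [ 0.5  0.  -8.8]  tool shift mm [0.1 0.5 8.8]  turn [-0.001  0.    -0.001]
```

View pics/w27.png

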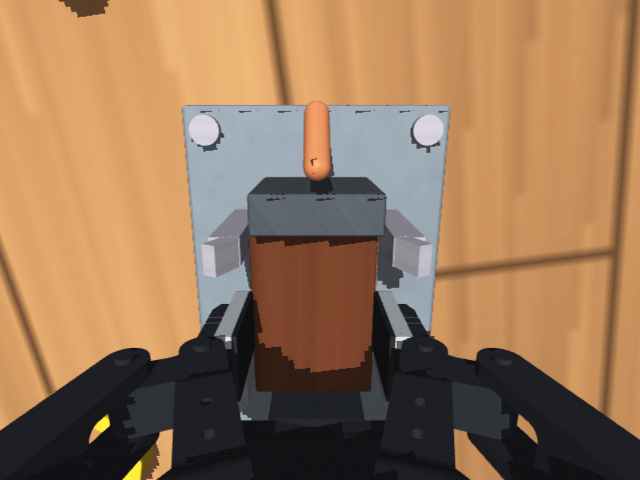

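```bash
python3 -m crank '[[0,0,0,0,0.7,3,1],[0,0,0,0,0,3,1],[0,0,0,0,0,1,1],[0,0,0,0,0,0,1]]' 40;python3 -c "
from h import *
go([.5355,.2055,0.0285],-7.7)
"
```

```text
t: 29.45
tool_pos: [0.5358, 0.2055, 0.2054]
tool_rot: [2.367, 2.066, 0.001]
contact_force: [-0.1, 0.4, -0.2]
opening: 0.0443
t 29.45 tip [0.5358 0.2055 0.032 ] yaw_y -7.8 q6 0.37 open 0.0443 F [-0.1  0.4 -0.2] T [0.01 0.   0.03]
world d [-0.3  0.  -3.5]  tool shift mm [-0.  -0.3  3.5]  turn [ 0.    -0.    -0.001]
```

```bash
python3 -m crank '[[0,0,0,0,0,1.5,1],[0,0,0,0,0,0,1]]' 40;python3 -m crank '[[0,0,0,0,0,1,1],[0,0,0,0,0,0,1]]' 40;python3 -m crank '[[0,0,0,0,0,0.7,1],[0,0,0,0,0,0,1]]' 40
```

```text
t: 29.62
tool_pos: [0.536, 0.2055, 0.204]
tool_rot: [2.366, 2.066, 0.001]
contact_force: [0.3, 0.2, -0.7]
opening: 0.0443
t: 29.78
tool_pos: [0.5361, 0.2055, 0.2032]
tool_rot: [2.366, 2.066, 0.002]
contact_force: [-0.7, -0.1, -0.1]
opening: 0.0446
t: 29.95
tool_pos: [0.5362, 0.2055, 0.2027]
tool_rot: [2.366, 2.065, 0.003]
contact_force: [-0.2, -0.2, -0.7]
opening: 0.0446
```

```bash
python3 -m crank '[[0,0,0,0,-0.5,0,0.1],[0,0,0,0,0,0,-0.2],[0,0,0,0,0,0,-0.4],[0,0,0,0,0,0,-0.4]]' 40;python3 -m crank '[[0,0,0,0,0,-10,-0.4],[0,0,0,0,0,-20,-0.4],[0,0,0,0,0,-30,-0.4],[0,0,0,0,0,-35,-0.6],[0,0,0,0,0,-35,-1],[0,0,0,-5,0,-30,-1],[0,0,0,-5,0,0,-1],[0,0,0,0,0,0,-1]]' 40; python3 -c "
from h import *
p,K,M=cam('wrist');save(p,'w28.png')
go([.438,-.318,0.25],0)
"
```

```text
t: 30.28
tool_pos: [0.5358, 0.2057, 0.203]
tool_rot: [2.366, 2.065, 0.004]
contact_force: [-0.5, -0.7, -0.2]
opening: 0.0597
t: 30.95
tool_pos: [0.5329, 0.1953, 0.3734]
tool_rot: [2.366, 2.067, -0.0]
contact_force: [0.5, -0.4, -0.5]
opening: 0.0851
t 31.0 tip [0.5333 0.1956 0.2009] yaw_y -7.7 q6 0.36 open 0.0859 F [1.4 0.6 1.3] T [-0.02  0.    0.03]
world d [ -95.3 -513.6   49.1]  tool shift mm [-521.7  -25.3  -49.6]  turn [ 0.002 -0.001 -0.135]
```

View pics/w28.png

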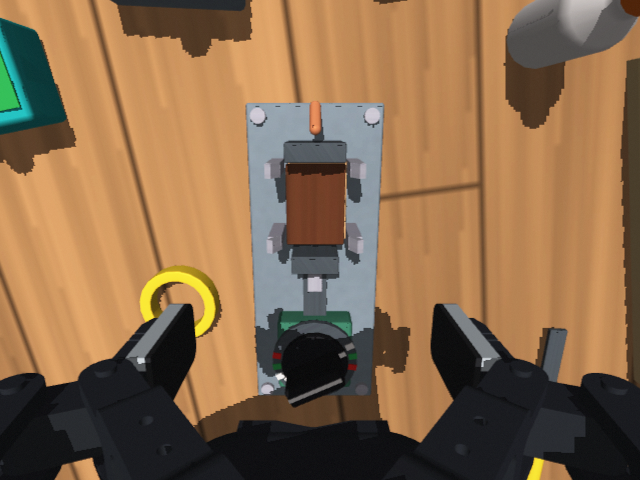

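```bash
python3 -m crank '[[0,0,0,-36,-2,0,-1],[0,0,0,-40,-2,0,-1],[0,0,0,-40,-2,0,-1],[0,0,0,-40,-2,0,-1],[0,0,0,-40,-2,0,-1],[0,0,0,-40,-2,0,-1],[0,0,0,-40,-2,0,-1],[0,0,0,-40,-2,0,-1]]' 40; python3 -m crank '[[0,0,0,-40,-2,0,-1],[0,0,0,-40,-2,0,-1],[0,0,0,-40,-2,0,-1],[0,0,0,-40,-2,0,-1],[0,0,0,-25,-2,0,-1],[0,0,0,0,0,0,-1]]' 40;python3 -c "
from h import *
p,K,M=cam('wrist')
o,c=part(p,K,M,(.438,-.318),.006,18); p['image']=o; save(p,'w29.png')
go([c[0],c[1],0.05],c[2])
"
```

```text
t: 31.67
tool_pos: [0.4722, -0.1194, 0.3647]
tool_rot: [-2.341, -2.078, 0.004]
contact_force: [0.5, 0.2, 0.6]
opening: 0.0854
t: 32.17
tool_pos: [0.4334, -0.3141, 0.3545]
tool_rot: [-2.34, -2.061, 0.008]
contact_force: [-0.0, 0.3, 0.2]
opening: 0.0856
centre 0.4363 -0.3181 long 65.1 short 46.0 jaw(short dir) deg -19.6 rgb [107.  59.  37.]
t 32.22 tip [ 0.4336 -0.3126  0.1806] yaw_y -7.2 q6 -0.64 open 0.0852 F [-0.5  0.3 -0.1] T [-0.02 -0.   -0.  ]
world d [   2.6   -5.5 -130.6]  tool shift mm [ -6.8   6.1 130.4]  turn [-0.023 -0.01   0.217]
```

View pics/w29.png

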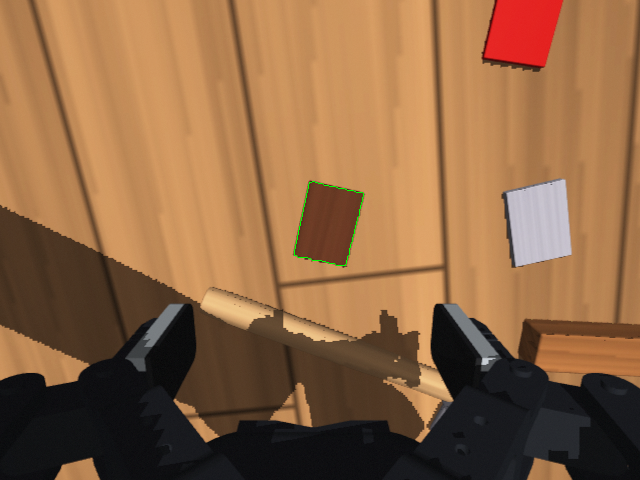

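```bash
python3 -m crank '[[-0.023,-0.01,0.11,-6,6,30,-1],[0,0,0.107,0,0,35,-1],[0,0,0,0,0,35,-1],[0,0,0,0,0,25,-0.5],[0,0,0,0,0,6,-0.5],[0,0,0,0,0,0,-0.5],[0,0,0,0,0,0,-0.5]]' 40; python3 -c "
from h import *
p,K,M=cam('wrist')
o,c=part(p,K,M,(.4365,-.3181),.006,18); p['image']=o; save(p,'w30.png')
go([.4371,-.3183,0.02],-19.6)
"
```

```text
t: 32.8
tool_pos: [0.44, -0.3125, 0.2157]
tool_rot: [-2.57, -1.797, -0.007]
contact_force: [0.4, 0.6, 0.6]
opening: 0.0642
centre 0.4326 -0.3209 long 81.0 short 80.4 jaw(short dir) deg 89.8 rgb [106.  58.  37.]
t 32.85 tip [ 0.4401 -0.3126  0.0428] yaw_y -20.1 q6 -0.41 open 0.064 F [ 0.3 -0.2 -0.1] T [-0.01  0.03  0.05]
world d [ -3.   -5.7 -22.8]  tool shift mm [-6.5 -0.9 22.8]  turn [-0.001 -0.007 -0.008]
```

View pics/w30.png

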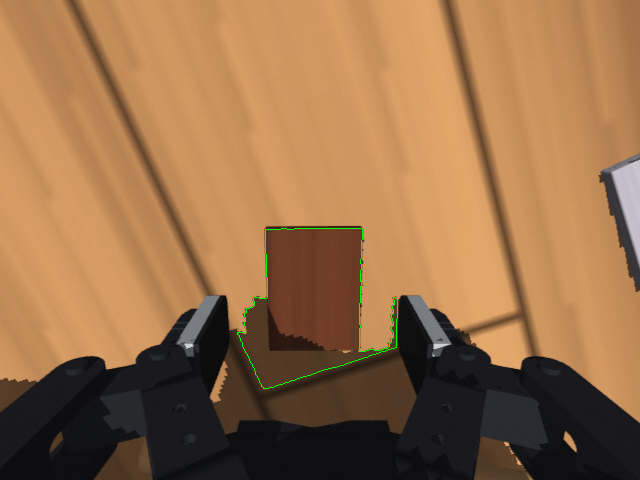

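```bash
python3 -m crank '[[-0.001,-0.007,-0.006,-6,0,12,-0.5],[0,0,0,-1,0,12,-0.5],[0,0,0,0,0,6,-0.5],[0,0,0,0,0,2,-0.5],[0,0,0,0,0,0,-0.5]]' 40; python3 -c "
from h import *
go([.4371,-.3183,0.0],-19.6)
p,K,M=cam('wrist'); save(p,'w31.png')
"
```

```text
t: 33.27
tool_pos: [0.4413, -0.3205, 0.1909]
tool_rot: [2.556, 1.803, 0.005]
contact_force: [0.0, 0.4, 0.7]
opening: 0.0645
t 33.27 tip [ 0.4413 -0.3205  0.0175] yaw_y -19.6 q6 -0.42 open 0.0645 F [0.  0.4 0.7] T [-0.   -0.   -0.02]
world d [ -4.2   2.2 -17.5]  tool shift mm [ 0.8 -4.9 17.5]  turn [ 0.013  0.006 -0.   ]
```

View pics/w31.png

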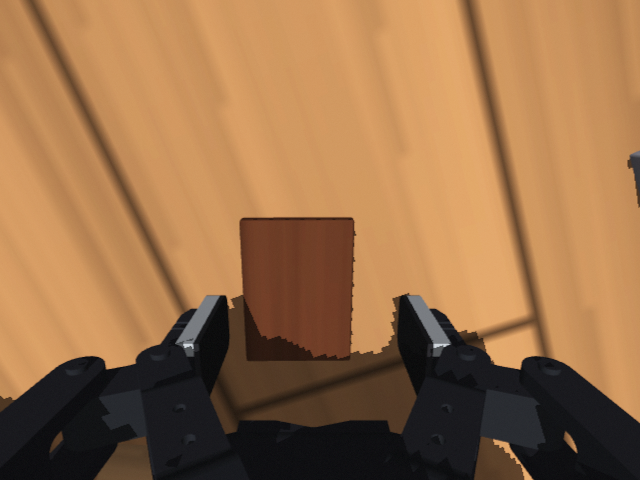

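```bash
python3 -m crank '[[0.013,0.006,0,0.5,-4.3,3,-0.5],[0,0,0,0,0,6,-0.5],[0,0,0,0,0,6,-0.5],[0,0,0,0,0,2,-0.3],[0,0,0,0,0,0,-0.3]]' 40; python3 -c "
from h import *
go([.4371,-.3183,0.0],-19.6)
p,K,M=cam('wrist'); save(p,'w32.png')
"
```

```text
t: 33.73
tool_pos: [0.4378, -0.319, 0.1746]
tool_rot: [2.566, 1.809, 0.002]
contact_force: [-0.2, 0.2, 0.8]
opening: 0.0556
t 33.73 tip [ 0.4378 -0.319   0.0012] yaw_y -19.6 q6 -0.43 open 0.0556 F [-0.2  0.2  0.8] T [-0.02  0.01  0.03]
world d [-0.7  0.7 -1.2]  tool shift mm [ 0.4 -0.9  1.2]  turn [ 0.002  0.    -0.   ]
```

View pics/w32.png

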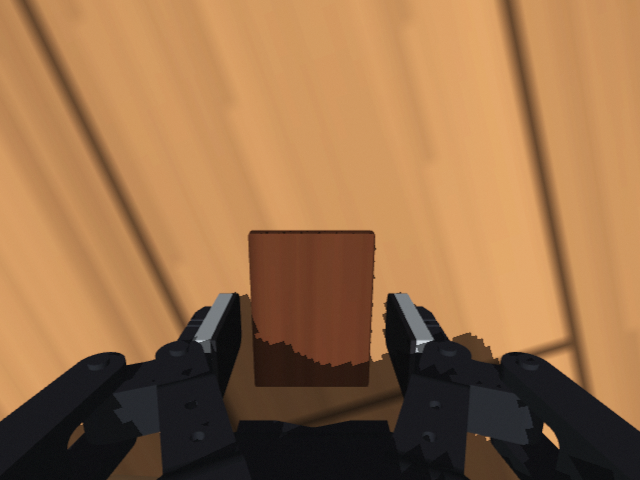

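```bash
python3 -m crank '[[0,0,0,0.3,-0.5,1.5,-0.2],[0,0,0,0,0,0.7,-0.2],[0,0,0,0,0,0,-0.2]]' 40; python3 -c "
from h import *
go([.4371,-.3183,-0.0014],-19.6)"
```

```text
t: 34.03
tool_pos: [0.4374, -0.3185, 0.1721]
tool_rot: [2.566, 1.81, 0.002]
contact_force: [-0.8, -0.1, 0.9]
opening: 0.0513
t 34.03 tip [ 0.4374 -0.3185 -0.0013] yaw_y -19.6 q6 -0.42 open 0.0513 F [-0.8 -0.1  0.9] T [-0.03  0.01 -0.02]
world d [-0.3  0.2 -0.1]  tool shift mm [ 0.1 -0.4  0.1]  turn [ 0.002  0.    -0.   ]
```

```bash
python3 -m crank '[[0,0,0,0,0,0,1],[0,0,0,0,0,0,1],[0,0,0,0,0,0,1],[0,0,0,0,0,0,1],[0,0,0,0,0,-5,1],[0,0,0,0,0,-15,1],[0,0,0,0,0,-15,1],[0,0,0,0,0,0,1]]' 40;  python3 -c "
from h import *
go([.5355,.2055,0.1],-7.7)
p,K,M=cam('wrist'); save(p,'w33.png')
"
```

```text
t: 34.7
tool_pos: [0.4371, -0.3182, 0.2084]
tool_rot: [-2.567, -1.81, -0.001]
contact_force: [1.1, 0.6, 1.5]
opening: 0.0448
t 34.7 tip [ 0.4371 -0.3182  0.035 ] yaw_y -19.6 q6 -0.42 open 0.0448 F [1.1 0.6 1.5] T [-0.06 -0.06 -0.05]
world d [ 98.4 523.7  65. ]  tool shift mm [526.4 -83.2 -64.6]  turn [ 0.    -0.001 -0.208]
```

View pics/w33.png

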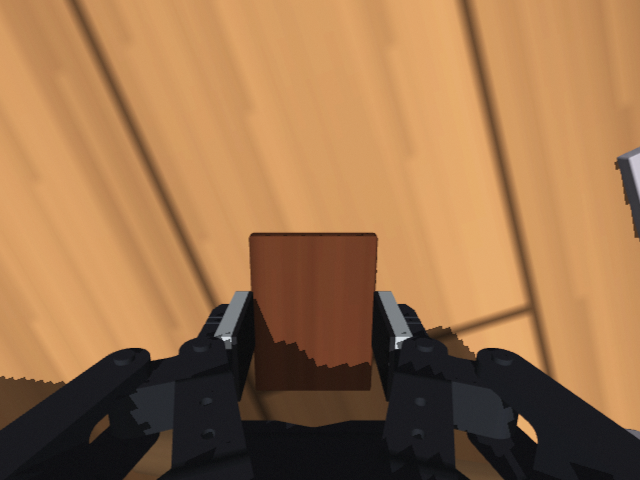

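```bash
python3 -m crank '[[0,0,0,0,0,-30,1],[0,0,0,0,0,-35,1],[0,0,-0.1,0,0,-30,1],[0,0,-0.108,20,0,-5,1],[0,0,0,38,2,0,1],[0,0,0,38,2,0,1],[0,0,0,38,2,0,1],[0,0,0,38,2,0,1]]' 40;  python3 -m crank '[[0,0,0,38,2,0,1],[0,0,0,38,2,0,1],[0,0,0,38,2,0,1],[0,0,0,38,2,0,1],[0,0,0,38,2,0,1],[0,0,0,38,2,0,1],[0,0,0,35,2,0,1],[0,0,0,0,0,0,1]]' 40; python3 -c "
from h import *
go([.5353,.2055,0.1],-7.7)
"
```

```text
t: 35.42
tool_pos: [0.4678, -0.1485, 0.3074]
tool_rot: [-2.363, -2.06, 0.001]
contact_force: [-0.1, -0.1, -0.3]
opening: 0.0442
t: 36.08
tool_pos: [0.5155, 0.1284, 0.3022]
tool_rot: [-2.355, -2.062, 0.003]
contact_force: [0.6, 0.3, -0.1]
opening: 0.0442
t 36.08 tip [0.5155 0.1284 0.1288] yaw_y -7.6 q6 0.23 open 0.0442 F [ 0.6  0.3 -0.1] T [0.   0.04 0.05]
world d [ 19.8  77.1 -28.8]  tool shift mm [78.9  9.7 29.1]  turn [-0.01  -0.006  0.002]
```

```bash
python3 -m crank '[[-0.01,-0.006,0.002,25,3,0,1],[0,0,0,30,3,5,1],[0,0,0,18,2,15,1],[0,0,0,3,0,10,1],[0,0,0,0,0,0,1],[0,0,0,0,0,0,1]]' 40; python3 -c "
from h import *
go([.5353,.2055,0.09],-7.7)
"
```

```text
t: 36.58
tool_pos: [0.5326, 0.2069, 0.2659]
tool_rot: [-2.361, -2.072, 0.01]
contact_force: [-0.6, -0.3, -0.3]
opening: 0.0445
t 36.58 tip [0.5326 0.2069 0.0925] yaw_y -7.5 q6 0.37 open 0.0445 F [-0.6 -0.3 -0.3] T [ 0.01 -0.02  0.02]
world d [ 2.7 -1.4 -2.5]  tool shift mm [-1.   2.8  2.5]  turn [-0.005  0.005  0.004]
```

```bash
python3 -m crank '[[-0.005,0.005,0.004,-1,2.3,4,1],[0,0,0,0,0,7,1],[0,0,0,0,0,8,1],[0,0,0,0,0,5,1],[0,0,0,0,0,0,1]]' 40; python3 -c "
from h import *
go([.5353,.2055,0.04],-7.7)
p,K,M=cam('wrist'); save(p,'w34.png')
"
```

```text
t: 37.0
tool_pos: [0.535, 0.2012, 0.2403]
tool_rot: [2.37, 2.06, 0.002]
contact_force: [-0.4, 0.4, -1.1]
opening: 0.0441
t 37.0 tip [0.535  0.2012 0.0669] yaw_y -8.0 q6 0.37 open 0.0441 F [-0.4  0.4 -1.1] T [0.04 0.02 0.01]
world d [  0.3   4.3 -26.9]  tool shift mm [ 4.3 -0.4 26.9]  turn [ 0.002  0.    -0.005]
```

View pics/w34.png

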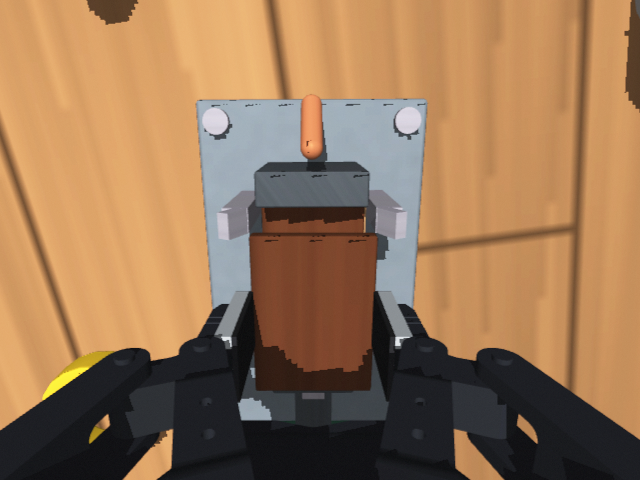

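```bash
python3 -m crank '[[0.002,0,-0.005,4,-0.3,0,1],[0,0,0,0.5,0,0,1],[0,0,0,0,0,4,1],[0,0,0,0,0,5,1],[0,0,0,0,0,3,1],[0,0,0,0,0,0,1]]' 40; python3 -c "
from h import *
go([.5353,.2055,0.0355],-7.7)
p,K,M=cam('wrist'); save(p,'w35.png')
"
```

```text
t: 37.55
tool_pos: [0.5362, 0.2063, 0.2291]
tool_rot: [2.365, 2.067, 0.004]
contact_force: [0.5, -0.8, -1.0]
opening: 0.0445
t 37.55 tip [0.5362 0.2063 0.0557] yaw_y -7.7 q6 0.37 open 0.0445 F [ 0.5 -0.8 -1. ] T [-0.07  0.01  0.05]
world d [ -0.9  -0.8 -20.2]  tool shift mm [-1.  -0.8 20.2]  turn [ 0.002 -0.001  0.   ]
```

View pics/w35.png

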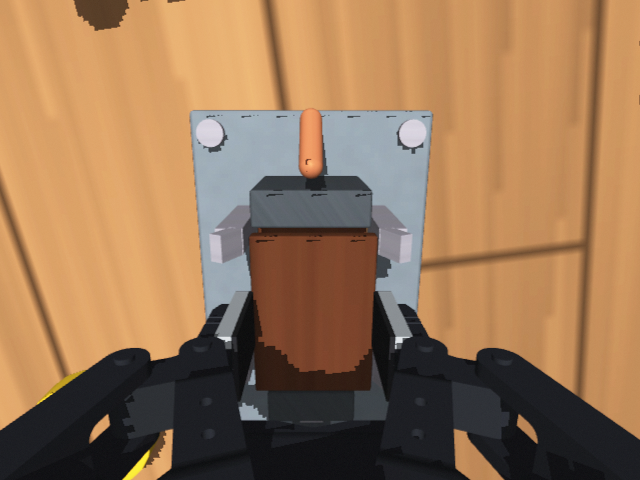

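```bash
python3 -m crank '[[0.002,0,0,-0.8,-0.8,5,1],[0,0,0,0,0,6,1],[0,0,0,0,0,4,1],[0,0,0,0,0,1,1],[0,0,0,0,0,0,1]]' 40; python3 -c "
from h import *
go([.5353,.2055,0.0355],-7.7)
"
```

```text
t: 38.02
tool_pos: [0.5351, 0.2056, 0.2114]
tool_rot: [-2.365, -2.067, -0.001]
contact_force: [-0.1, 0.6, -0.0]
opening: 0.0447
t 38.02 tip [0.5351 0.2056 0.038 ] yaw_y -7.7 q6 0.37 open 0.0447 F [-0.1  0.6 -0. ] T [-0.   -0.03  0.06]
world d [ 0.2 -0.1 -2.5]  tool shift mm [-0.1  0.2  2.5]  turn [ 0.    -0.001  0.   ]
```

```bash
python3 -m crank '[[0,0,0,0,0,1.3,1],[0,0,0,0,0,0,1],[0,0,0,0,0,0.7,1],[0,0,0,0,0,0,1]]' 40
```

```text
t: 38.35
tool_pos: [0.5351, 0.2056, 0.2091]
tool_rot: [-2.365, -2.067, -0.001]
contact_force: [-0.1, 0.1, -0.6]
opening: 0.0442
```

```bash
python3 -m crank '[[0,0,0,0,0,0,0.1],[0,0,0,0,0,0,-0.2],[0,0,0,0,0,0,-0.4],[0,0,0,0,0,0,-0.4]]' 40;python3 -m crank '[[0,0,0,0,0,-10,-0.4],[0,0,0,0,0,-20,-0.4],[0,0,0,0,0,-30,-0.4],[0,0,0,0,0,-35,-0.6],[0,0,0,0,0,-35,-1],[0,0,0,-5,0,-30,-1],[0,0,0,-5,0,0,-1],[0,0,0,0,0,0,-1]]' 40; python3 -c "
from h import *
p,K,M=cam('wrist');save(p,'w36.png')
go([.608,-.338,0.25],0)
p,K,M=cam('top');save(p,'top36.png')
for r in spotter.mark_of('bolster',p): print(r)
"
```

```text
t: 38.68
tool_pos: [0.5355, 0.2057, 0.2099]
tool_rot: [-2.365, -2.068, -0.003]
contact_force: [0.5, -0.1, 0.1]
opening: 0.0597
t: 39.35
tool_pos: [0.5328, 0.1952, 0.3807]
tool_rot: [-2.364, -2.068, -0.001]
contact_force: [-0.4, -0.2, -0.3]
opening: 0.0852
t 39.4 tip [0.5332 0.1955 0.2081] yaw_y -7.6 q6 0.35 open 0.0853 F [0.7 0.  0.7] T [0.03 0.02 0.01]
world d [  74.8 -533.5   41.9]  tool shift mm [-518.7  145.2  -42.5]  turn [ 0.002 -0.002 -0.133]
{'centre': [0.5639, -0.3063, 0.0013], 'confidence': 0.81}
```

View pics/w36.png

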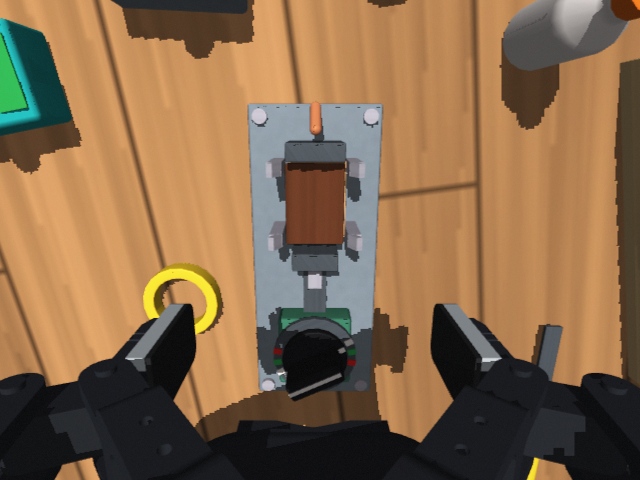

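View pics/top36.png

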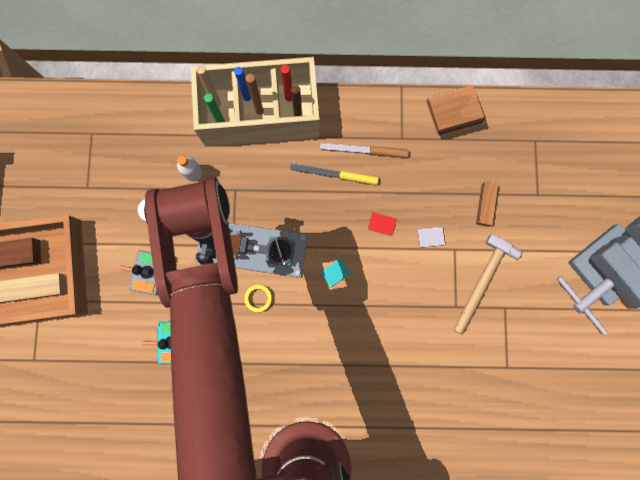

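```bash
python3 -m crank '[[0,0,0,-36,7,0,-1],[0,0,0,-40,8,0,-1],[0,0,0,-40,8,0,-1],[0,0,0,-40,8,0,-1],[0,0,0,-40,8,0,-1],[0,0,0,-40,8,0,-1],[0,0,0,-40,8,0,-1],[0,0,0,-40,8,0,-1]]' 40; python3 -m crank '[[0,0,0,-40,8,0,-1],[0,0,0,-40,8,0,-1],[0,0,0,-40,8,0,-1],[0,0,0,-30,6,0,-1],[0,0,0,-10,3,0,-1],[0,0,0,0,0,0,-1]]' 40;python3 -c "
from h import *
p,K,M=cam('wrist')
o,c=part(p,K,M,(.564,-.306),.008,18); p['image']=o; save(p,'w37.png')
go([c[0],c[1],0.05],c[2])
"
```

```text
t: 40.17
tool_pos: [0.5514, -0.1273, 0.36]
tool_rot: [-2.327, -2.072, 0.027]
contact_force: [1.2, 0.4, -0.5]
opening: 0.0856
t: 40.67
tool_pos: [0.5617, -0.3007, 0.3426]
tool_rot: [-2.32, -2.048, 0.038]
contact_force: [0.3, 1.0, 0.2]
opening: 0.0853
centre 0.5623 -0.307 long 63.3 short 44.8 jaw(short dir) deg 6.5 rgb [198. 193. 204.]
t 40.72 tip [ 0.5615 -0.2996  0.1687] yaw_y -7.0 q6 -0.48 open 0.0856 F [-0.9 -0.2 -1.1] T [ 0.02 -0.06 -0.03]
world d [   0.7   -7.3 -118.7]  tool shift mm [ -8.8   7.8 118.3]  turn [-0.051 -0.019 -0.237]
```

View pics/w37.png

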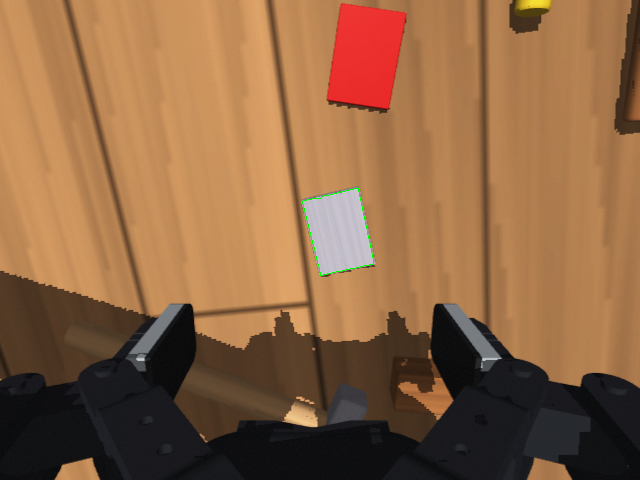

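```bash
python3 -m crank '[[-0.051,-0.019,-0.118,-6,5,25,-1],[0,0,-0.118,-2,2,35,-1],[0,0,0,0,0,35,-1],[0,0,0,0,0,15,-0.5],[0,0,0,0,0,3,-0.5],[0,0,0,0,0,0,-0.5],[0,0,0,0,0,0,-0.5]]' 40; python3 -c "
from h import *
p,K,M=cam('wrist')
o,c=part(p,K,M,(.563,-.307),.008,18); p['image']=o; save(p,'w38.png')
go([.5629,-.307,0.02],6.5)
"
```

```text
t: 41.3
tool_pos: [0.5678, -0.2956, 0.2229]
tool_rot: [-2.068, -2.358, -0.001]
contact_force: [0.2, -1.6, 0.8]
opening: 0.0642
centre 0.5623 -0.3069 long 63.4 short 45.0 jaw(short dir) deg 6.6 rgb [196. 191. 202.]
t 41.35 tip [ 0.568  -0.2957  0.05  ] yaw_y 7.5 q6 -0.73 open 0.0639 F [-0.1  0.8 -0.4] T [ 0.01 -0.02 -0.01]
world d [ -5.1 -11.3 -30. ]  tool shift mm [-10.7  -6.4  29.9]  turn [-0.003 -0.004  0.017]
```

View pics/w38.png

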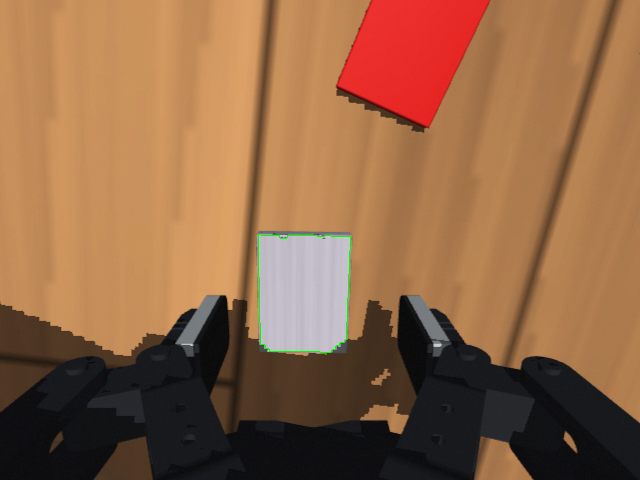

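```bash
python3 -m crank '[[-0.003,-0.004,0.017,-9,-6,10,-0.5],[0,0,0,0,0,10,-0.5],[0,0,0,0,0,3,-0.5],[0,0,0,0,0,0,-0.5]]' 40; python3 -c "
from h import *
go([.563,-.307,0.0],6.6)
"
```

```text
t: 41.68
tool_pos: [0.5647, -0.3067, 0.2041]
tool_rot: [2.086, 2.336, 0.003]
contact_force: [0.2, -0.0, -0.3]
opening: 0.0643
t 41.68 tip [ 0.5647 -0.3067  0.0307] yaw_y 6.5 q6 -0.73 open 0.0643 F [ 0.2 -0.  -0.3] T [ 0.03 -0.    0.01]
world d [ -1.7  -0.3 -30.7]  tool shift mm [ 0.1 -2.  30.7]  turn [ 0.008  0.007 -0.002]
```

```bash
python3 -m crank '[[0.008,0.007,0,0,-1.7,7,-0.5],[0,0,0,0,0,8,-0.5],[0,0,0,0,0,7,-0.5],[0,0,0,0,0,2,-0.5],[0,0,0,0,0,0,-0.4]]' 40; python3 -c "
from h import *
go([.563,-.307,0.0],6.6)
p,K,M=cam('wrist');save(p,'w39.png')
"
```

```text
t: 42.1
tool_pos: [0.563, -0.3078, 0.1782]
tool_rot: [-2.094, -2.342, -0.001]
contact_force: [0.2, 0.2, -0.3]
opening: 0.0599
t 42.1 tip [ 0.563  -0.3078  0.0048] yaw_y 6.4 q6 -0.73 open 0.0599 F [ 0.2  0.2 -0.3] T [ 0.02 -0.05  0.02]
world d [ 0.   0.8 -4.8]  tool shift mm [0.8 0.1 4.8]  turn [ 0.    -0.    -0.003]
```

View pics/w39.png

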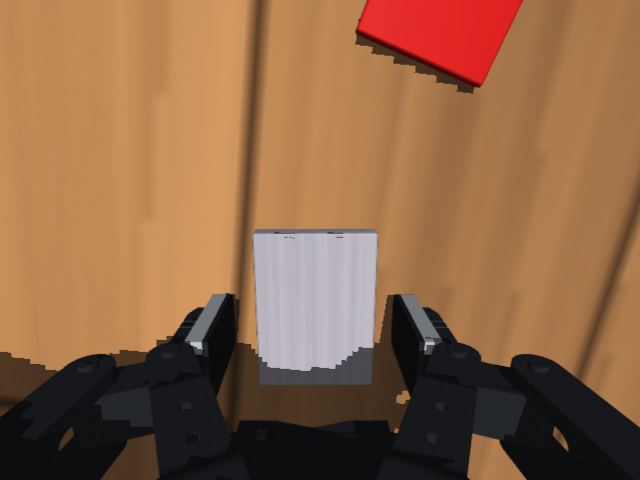

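```bash
python3 -m crank '[[0,0,0,0.7,0,3,-0.3],[0,0,0,0,0,2,-0.2],[0,0,0,0,0,0,-0.2],[0,0,0,0,0,0,-0.2]]' 60; python3 -c "
from h import *
go([.563,-.307,-0.001],6.6)"
```

```text
t: 42.48
tool_pos: [0.5631, -0.3069, 0.1731]
tool_rot: [2.093, 2.342, 0.001]
contact_force: [1.1, 0.1, 0.2]
opening: 0.0514
t 42.48 tip [ 5.631e-01 -3.069e-01 -3.000e-04] yaw_y 6.4 q6 -0.73 open 0.0514 F [1.1 0.1 0.2] T [-0.04  0.02  0.  ]
world d [-0.1 -0.1 -0.7]  tool shift mm [-0.  -0.1  0.7]  turn [ 0.001 -0.    -0.003]
```

```bash
python3 -m crank '[[0,0,0,0,0,0.5,-0.2],[0,0,0,0,0,0,1],[0,0,0,0,0,0,1],[0,0,0,0,0,0,1],[0,0,0,0,0,0,1],[0,0,0,0,0,-5,1],[0,0,0,0,0,-15,1],[0,0,0,0,0,0,1]]' 60;  python3 -c "
from h import *
go([.5355,.2055,0.1],-7.7)
p,K,M=cam('wrist'); save(p,'w40.png')
"
```

```text
t: 43.15
tool_pos: [0.5627, -0.3065, 0.1933]
tool_rot: [-2.092, -2.341, -0.001]
contact_force: [1.2, 0.6, -0.3]
opening: 0.0438
t 43.15 tip [ 0.5627 -0.3065  0.0199] yaw_y 6.4 q6 -0.73 open 0.0438 F [ 1.2  0.6 -0.3] T [-0.04 -0.07 -0.03]
world d [-27.2 512.   80.1]  tool shift mm [512.   30.2 -79.2]  turn [-0.001 -0.002  0.247]
```

View pics/w40.png

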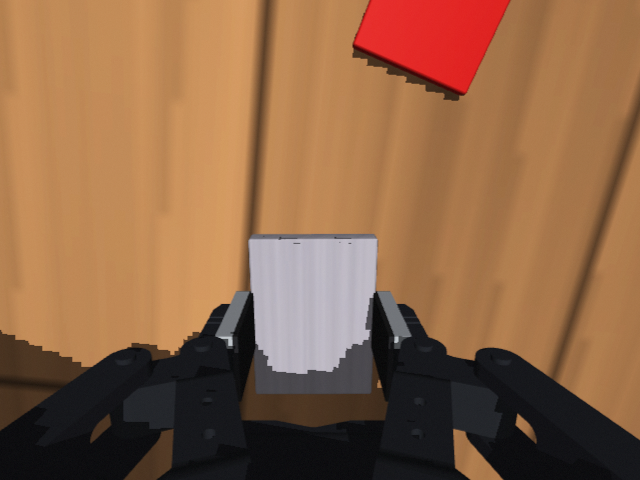

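```bash
python3 -m crank '[[0,0,0,0,0,-30,1],[0,0,0,0,0,-38,1],[0,0,0.12,0,0,-38,1],[0,0,0.12,20,-4,-10,1],[0,0,0,36,-7,0,1],[0,0,0,38,-8,0,1],[0,0,0,38,-8,0,1],[0,0,0,38,-8,0,1]]' 60;  python3 -m crank '[[0,0,0,38,-8,0,1],[0,0,0,38,-8,0,1],[0,0,0,38,-8,0,1],[0,0,0,38,-8,0,1],[0,0,0,38,-8,0,1],[0,0,0,38,-8,0,1],[0,0,0,20,-4,0,1],[0,0,0,0,0,0,1]]' 60; python3 -c "
from h import *
go([.5353,.2055,0.1],-7.7)
p,K,M=cam('wrist'); save(p,'w41.png')
"
```

```text
t: 43.87
tool_pos: [0.5478, -0.1347, 0.3157]
tool_rot: [-2.384, -2.045, -0.001]
contact_force: [1.0, 0.4, -2.2]
opening: 0.0436
t: 44.53
tool_pos: [0.5283, 0.1359, 0.3178]
tool_rot: [2.379, 2.051, 0.009]
contact_force: [-0.5, 0.8, -1.9]
opening: 0.0437
t 44.53 tip [0.5283 0.1359 0.1444] yaw_y -8.5 q6 0.26 open 0.0437 F [-0.5  0.8 -1.9] T [-0.01  0.04 -0.  ]
world d [  7.   69.6 -44.4]  tool shift mm [69.7 -3.5 44.6]  turn [ 0.004 -0.004 -0.014]
```

View pics/w41.png

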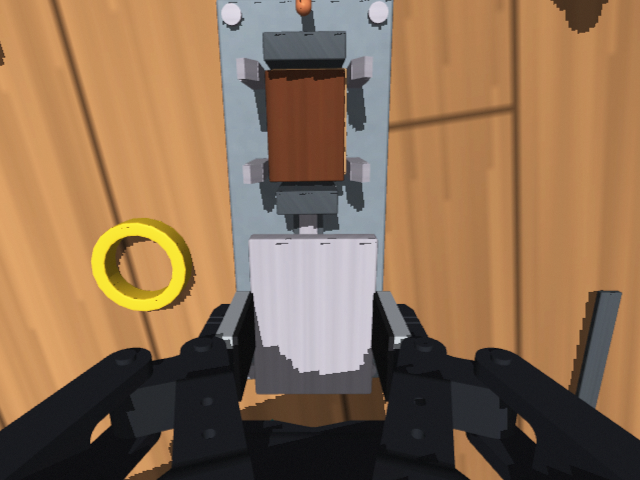

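Spacers sit square in the pocket (305,125). The plate is still held square. I carry on above the pocket.

```bash
python3 -m crank '[[0.004,-0.004,-0.014,20,-1,5,1],[0,0,0,25,-1,15,1],[0,0,0,16,0,15,1],[0,0,0,3,0,10,1],[0,0,0,0,0,0,1],[0,0,0,0,0,0,1]]' 60; python3 -c "
from h import *
go([.5353,.2055,0.09],-7.7)
p,K,M=cam('wrist'); save(p,'w42.png')
"
```

```text
t: 45.08
tool_pos: [0.5369, 0.1951, 0.2723]
tool_rot: [2.365, 2.058, -0.002]
contact_force: [-0.2, -0.5, -0.6]
opening: 0.044
t 45.08 tip [0.5369 0.1951 0.0989] yaw_y -7.9 q6 0.36 open 0.044 F [-0.2 -0.5 -0.6] T [-0.04 -0.03 -0.01]
world d [-1.6 10.4 -8.9]  tool shift mm [10.1 -3.1  8.8]  turn [ 0.003  0.005 -0.004]
```

View pics/w42.png

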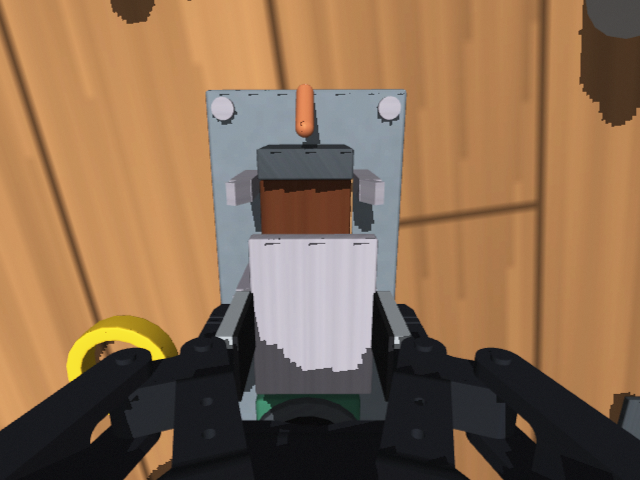

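```bash
python3 -m crank '[[0.003,0.005,-0.004,9,-2.5,2,1],[0,0,0,1,0,2,1],[0,0,0,0,0,2,1],[0,0,0,0,0,0,1]]' 60; python3 -c "
from h import *
go([.5353,.2055,0.07],-7.7)
"
```

```text
t: 45.47
tool_pos: [0.5367, 0.2031, 0.2682]
tool_rot: [2.369, 2.061, 0.005]
contact_force: [-0.8, -0.7, -2.2]
opening: 0.0437
t 45.47 tip [0.5367 0.2031 0.0948] yaw_y -8.0 q6 0.37 open 0.0437 F [-0.8 -0.7 -2.2] T [-0.03  0.09  0.04]
world d [ -1.4   2.4 -24.8]  tool shift mm [ 2.2 -1.8 24.8]  turn [ 0.004 -0.001 -0.004]
```

```bash
python3 -m crank '[[0.004,0,-0.004,2,-1.6,5,1],[0,0,0,0,0,7,1],[0,0,0,0,0,7,1],[0,0,0,0,0,3,1],[0,0,0,0,0,0,1]]' 60; python3 -c "
from h import *
go([.5353,.2055,0.0421],-7.7)
p,K,M=cam('wrist'); save(p,'w43.png')
"
```

```text
t: 45.88
tool_pos: [0.5355, 0.2052, 0.2448]
tool_rot: [-2.366, -2.067, -0.002]
contact_force: [0.7, 0.3, -1.9]
opening: 0.0438
t 45.88 tip [0.5355 0.2052 0.0714] yaw_y -7.7 q6 0.37 open 0.0438 F [ 0.7  0.3 -1.9] T [-0.01  0.02  0.  ]
world d [ -0.2   0.3 -29.3]  tool shift mm [ 0.3 -0.3 29.3]  turn [ 0.001 -0.001 -0.   ]
```

View pics/w43.png

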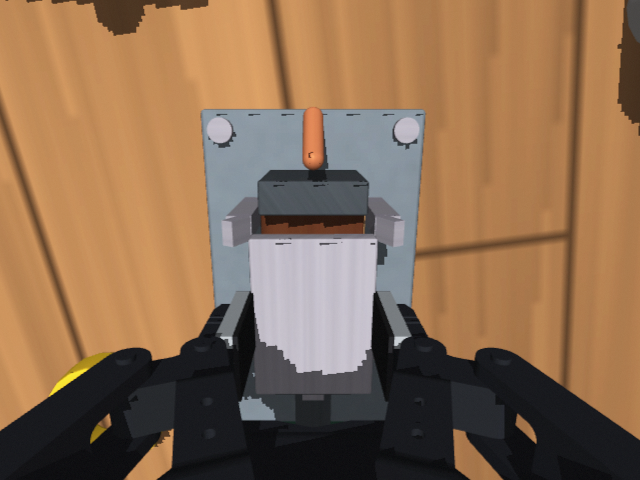

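Aligned: the fence mid is at 313 and the plate mid at 313.5. I descend.

```bash
python3 -m crank '[[0.001,0,0,0.2,-0.3,5,1],[0,0,0,0,0,6,1],[0,0,0,0,0,6,1],[0,0,0,0,0,3,1],[0,0,0,0,0,0,1]]' 60; python3 -c "
from h import *
go([.5353,.2055,0.0421],-7.7)
"
```

```text
t: 46.35
tool_pos: [0.5353, 0.2055, 0.2229]
tool_rot: [-2.365, -2.066, -0.001]
contact_force: [-1.4, 0.3, -2.1]
opening: 0.0439
t 46.35 tip [0.5353 0.2055 0.0495] yaw_y -7.7 q6 0.37 open 0.0439 F [-1.4  0.3 -2.1] T [ 0.04  0.01 -0.04]
world d [-0.   0.  -7.4]  tool shift mm [ 0.  -0.   7.4]  turn [-0.    -0.001 -0.   ]
```

```bash
python3 -m crank '[[0,0,0,0,0,3,1],[0,0,0,0,0,2,1],[0,0,0,0,0,0,1],[0,0,0,0,0,0,1]]' 60; python3 -m crank '[[0,0,0,0,0,1,1],[0,0,0,0,0,0,1]]' 60
```

```text
t: 46.68
tool_pos: [0.5353, 0.2055, 0.217]
tool_rot: [-2.365, -2.066, -0.001]
contact_force: [0.2, 0.7, -2.1]
opening: 0.0436
t: 46.85
tool_pos: [0.5355, 0.2055, 0.2163]
tool_rot: [-2.365, -2.066, -0.001]
contact_force: [0.4, 0.2, -2.0]
opening: 0.0438
```

```bash
python3 -m crank '[[0,0,0,0,0,0.8,1],[0,0,0,0,0,0,1]]' 60; python3 -m crank '[[0,0,0,0,0,0.6,1],[0,0,0,0,0,0,1]]' 60
```

```text
t: 47.02
tool_pos: [0.5357, 0.2056, 0.2159]
tool_rot: [-2.365, -2.067, -0.002]
contact_force: [0.0, 0.3, -2.6]
opening: 0.0438
t: 47.18
tool_pos: [0.5358, 0.2056, 0.2155]
tool_rot: [-2.366, -2.067, -0.003]
contact_force: [-0.5, 0.2, -2.4]
opening: 0.0439
```

```bash
python3 -m crank '[[0,0,0,0,-0.4,0.3,0.1],[0,0,0,0,0,0,-0.2],[0,0,0,0,0,0,-0.4],[0,0,0,0,0,0,-0.4]]' 40;python3 -m crank '[[0,0,0,0,0,-10,-0.4],[0,0,0,0,0,-20,-0.4],[0,0,0,0,0,-30,-0.4],[0,0,0,0,0,-35,-0.6],[0,0,0,-20,0,-35,-1],[0,0,0,-20,0,-20,-1],[0,0,0,0,0,0,-1],[0,0,0,0,0,0,-1]]' 40; python3 -c "
from h import *
p,K,M=cam('wrist');save(p,'w44.png')
go([.5175,.075,0.12],0)
for q in ('knob_grip','collar'):
    for r in spotter.mark_of(q,p): print(q,r)
"
```

```text
t: 47.52
tool_pos: [0.536, 0.2059, 0.2165]
tool_rot: [2.365, 2.066, 0.007]
contact_force: [-0.3, -0.5, -0.0]
opening: 0.0599
t: 48.18
tool_pos: [0.5295, 0.1651, 0.3788]
tool_rot: [2.362, 2.067, 0.01]
contact_force: [-0.7, 1.2, -0.5]
opening: 0.0855
t 48.23 tip [0.5297 0.1652 0.2056] yaw_y -7.6 q6 0.3 open 0.0856 F [-0.2 -0.8  0.8] T [ 0.   -0.04 -0.05]
world d [-12.2 -90.2 -85.6]  tool shift mm [-91.3  -0.8  85.4]  turn [ 0.007 -0.002 -0.133]
collar {'centre': [0.5151, 0.0753, 0.0445], 'confidence': 0.77}
```

View pics/w44.png

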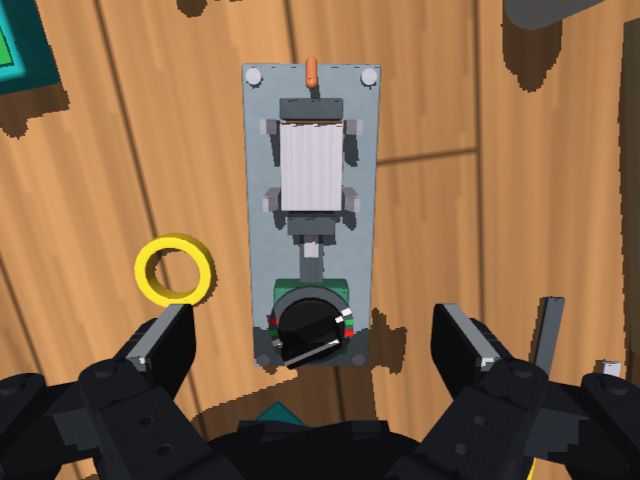

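```bash
python3 -m crank '[[0.007,-0.002,0,-30,0,0,-1],[0,0,0,-35,0,0,-1],[0,0,0,-25,0,0,-1],[0,0,0,-8,0,0,-1],[0,0,0,0,0,0,-1],[0,0,0,0,0,0,-1]]' 40; python3 -c "
from h import *
p,K,M=cam('wrist');save(p,'w45.png')
cv2.imwrite('pics/w45c.png',cv2.resize(p['image'][140:300,220:420,::-1],None,fx=4,fy=4,interpolation=cv2.INTER_CUBIC)[:600])
go([.5174,.0747,0.12],0)
for q in ('knob_grip','collar'):
    for r in spotter.mark_of(q,p): print(q,r,proj(K,M,np.array(r['centre'])))
print(proj(K,M,np.array([.5174,.0747,.085])))
"
```

```text
t: 48.83
tool_pos: [0.5142, 0.0695, 0.3636]
tool_rot: [-2.342, -2.066, 0.029]
contact_force: [-0.1, 0.8, 0.2]
opening: 0.0855
t 48.88 tip [0.5142 0.0698 0.19  ] yaw_y -7.1 q6 0.12 open 0.0854 F [-0.1  0.   0.6] T [-0.01 -0.05 -0.02]
world d [  3.2   4.9 -70. ]  tool shift mm [ 5.4  4.4 69.9]  turn [-0.026 -0.    -0.124]
knob_grip {'centre': [0.5227, 0.0737, 0.0684], 'confidence': 0.75} [338.02420346 224.45479727]
collar {'centre': [0.5147, 0.0758, 0.046], 'confidence': 0.57} [325.86755677 215.80938328]
[330.54561466 229.96510246]
```

View pics/w45.png

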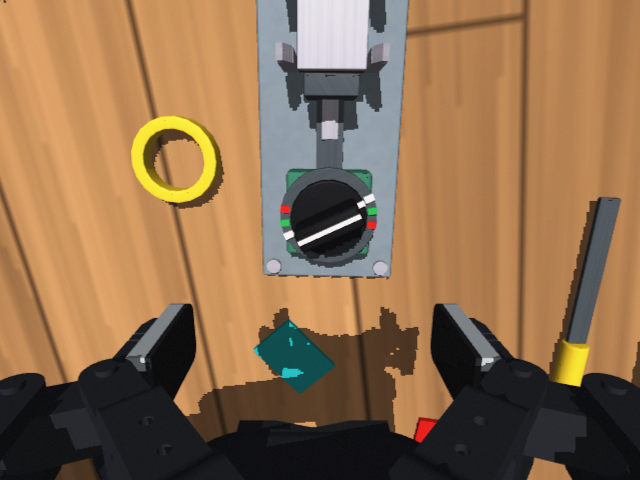

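View pics/w45c.png

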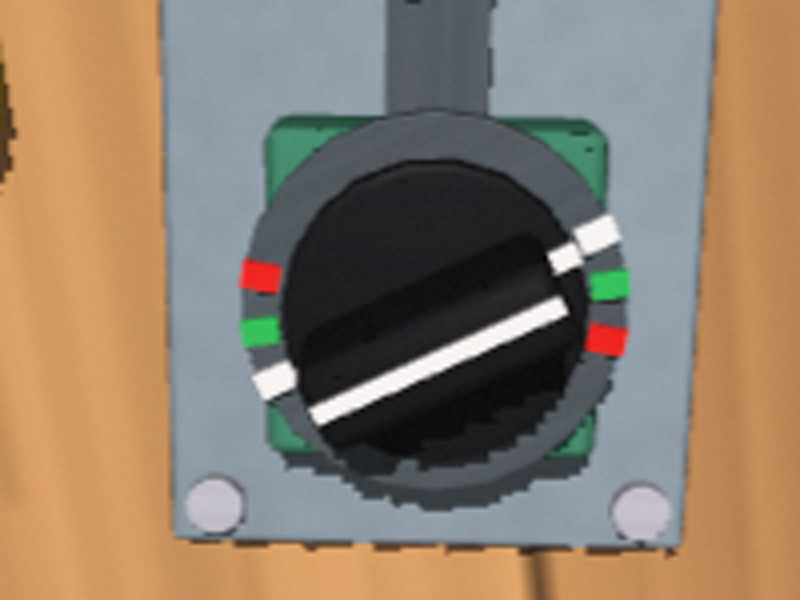

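```bash
python3 -c "
from h import *
p,K,M=cam('wrist')
o=ctrl.get_obs();Rm=R.from_rotvec(o['tool_rot']).as_matrix();M2=M.copy(); M2[:3,3]+=Rm@[0,.001,0]
a=ray(K,M2,298,243.75,.085);b=ray(K,M2,361.75,216.25,.085);d=b-a
print(a,b,(a+b)/2,np.linalg.norm(d),np.degrees(np.arctan2(d[1],d[0])))
# white mark on collar line: (272,383)->(597,233) crop
a=ray(K,M2,220+275/4,140+381/4,.045);b=ray(K,M2,220+597/4,140+233/4,.045);d=b-a
print(a,b,(a+b)/2,np.linalg.norm(d),np.degrees(np.arctan2(d[1],d[0])))
"
```

```text
[0.49684859 0.06819443 0.085     ] [0.53973816 0.08162047 0.085     ] [0.51829338 0.07490745 0.085     ] 0.04494189317739041 17.382079339324953
[0.48681612 0.0642603  0.045     ] [0.54927956 0.08517359 0.045     ] [0.51804784 0.07471694 0.045     ] 0.0658714430242608 18.510976133320096
```

```bash
python3 -m crank '[[-0.026,0,0.12,0,0,0,-0.4],[0,0,0.12,0,0,0,-0.4],[0,0,0.12,0,0,0,-0.4],[0,0,0.12,0,0,0,-0.4],[0,0,0.12,0,0,0,-0.4],[0,0,0.12,0,0,0,-0.4],[0,0,0.12,0,0,0,-0.4],[0,0,0.12,0,0,0,-0.4]]' 40; python3 -m crank '[[0,0,0.1,0,0,0,-0.4],[0,0,0,0,0,0,-0.4],[0,0,0,0,0,0,-0.4]]' 40; python3 -c "
from h import *
go([.518,.0748,0.12],-72)
"
```

```text
t: 49.7
tool_pos: [0.5157, 0.0774, 0.3665]
tool_rot: [3.058, 0.706, 0.009]
contact_force: [-0.1, 0.6, 0.4]
opening: 0.06
t: 49.95
tool_pos: [0.5161, 0.0799, 0.3672]
tool_rot: [3.091, 0.55, 0.011]
contact_force: [0.4, 0.0, -0.8]
opening: 0.0598
t 49.95 tip [0.5161 0.0799 0.1938] yaw_y -69.8 q6 1.23 open 0.0598 F [ 0.4  0.  -0.8] T [ 0.04 -0.04 -0.02]
world d [  1.9  -5.1 -73.8]  tool shift mm [-0.4  5.1 73.8]  turn [ 0.003 -0.007  0.038]
```

```bash
python3 -m crank '[[0.003,-0.007,0.038,0,4.5,15,-0.4],[0,0,0,0,0.5,25,-0.4],[0,0,0,0,0,20,-0.4],[0,0,0,0,0,10,-0.4],[0,0,0,0,0,0,-0.4],[0,0,0,0,0,0,-0.4]]' 40; python3 -c "
from h import *
go([.518,.0748,0.09],-72)
p,K,M=cam('wrist');save(p,'w46.png')
"
```

```text
t: 50.45
tool_pos: [0.5195, 0.0774, 0.298]
tool_rot: [3.098, 0.514, 0.009]
contact_force: [-0.1, 0.3, -0.2]
opening: 0.0597
t 50.45 tip [0.5195 0.0774 0.1246] yaw_y -71.2 q6 1.25 open 0.0597 F [-0.1  0.3 -0.2] T [ 0.   -0.01  0.04]
world d [ -1.5  -2.6 -34.6]  tool shift mm [-2.4  2.  34.6]  turn [ 0.002 -0.006  0.015]
```

View pics/w46.png

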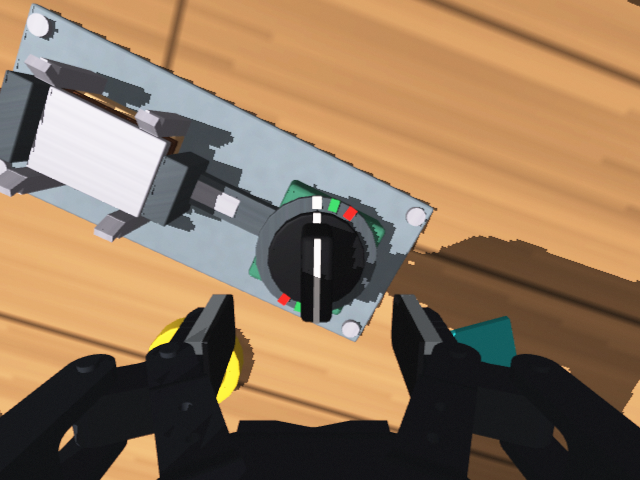

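```bash
python3 -m crank '[[0.002,-0.006,0.013,-2,1.8,10,-0.4],[0,0,0,0,0,15,-0.4],[0,0,0,0,0,15,-0.4],[0,0,0,0,0,5,-0.4],[0,0,0,0,0,0,-0.4]]' 40; python3 -c "
from h import *
go([.518,.0748,0.058],-72)
p,K,M=cam('wrist');save(p,'w47.png')
"
```

```text
t: 50.92
tool_pos: [0.5205, 0.0749, 0.2567]
tool_rot: [3.101, 0.493, 0.015]
contact_force: [0.2, 0.2, 0.4]
opening: 0.0602
t 50.92 tip [0.5205 0.0749 0.0833] yaw_y -71.9 q6 1.26 open 0.0602 F [0.2 0.2 0.4] T [-0.03  0.01 -0.01]
world d [ -2.5  -0.1 -25.3]  tool shift mm [-2.6 -0.8 25.3]  turn [ 0.003 -0.009  0.001]
```

View pics/w47.png

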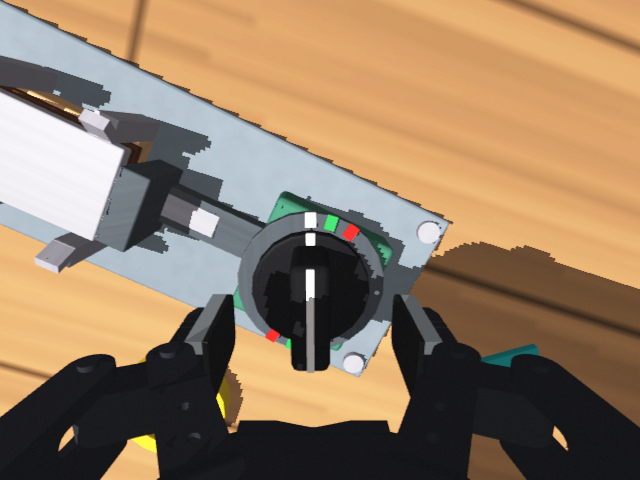

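```bash
python3 -m crank '[[0.003,-0.009,0,-2.2,-0.6,8,-0.4],[0,0,0,0,0,9,-0.4],[0,0,0,0,0,6,-0.4],[0,0,0,0,0,1,-0.4],[0,0,0,0,0,0,-0.4]]' 40; python3 -c "
from h import *
go([.518,.0748,0.058],-72)
p,K,M=cam('wrist');save(p,'w48.png')
"
```

```text
t: 51.38
tool_pos: [0.5193, 0.0746, 0.2337]
tool_rot: [3.102, 0.493, 0.007]
contact_force: [0.1, -0.0, 0.4]
opening: 0.0598
t 51.38 tip [0.5193 0.0746 0.0603] yaw_y -71.9 q6 1.26 open 0.0598 F [ 0.1 -0.   0.4] T [0.   0.04 0.08]
world d [-1.3  0.2 -2.3]  tool shift mm [-1.2 -0.6  2.3]  turn [ 0.001 -0.004  0.001]
```

View pics/w48.png

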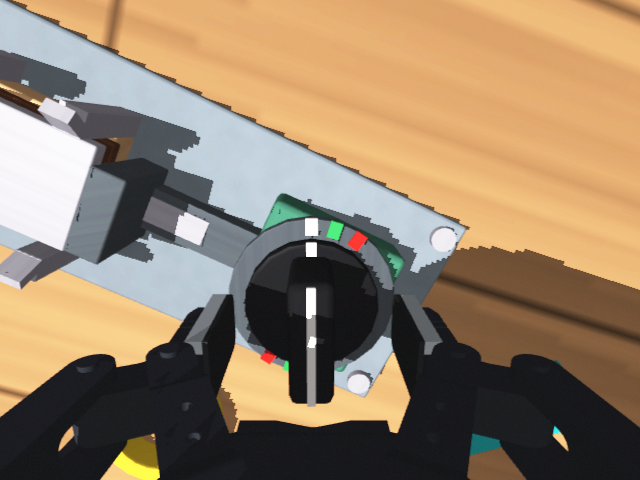

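```bash
python3 -m crank '[[0,-0.003,0,-1,-0.5,1.5,-0.2],[0,0,0,0,0,0,0],[0,0,0,0,0,0,0.5],[0,0,0,0,0,0,1],[0,0,0,0,0,0,1],[0,0,0,0,0,0,1],[0,0,0,0,0,0,1],[0,0,0,0,0,0,1]]' 50; python3 -c "
from h import *
go([.518,.0748,0.058],-72)
p,K,M=cam('wrist');save(p,'w49.png')
"
```

```text
t: 52.1
tool_pos: [0.5184, 0.0751, 0.2332]
tool_rot: [3.101, 0.494, 0.004]
contact_force: [-0.7, 0.7, 0.5]
opening: 0.0148
t 52.1 tip [0.5184 0.0751 0.0598] yaw_y -71.9 q6 1.26 open 0.0148 F [-0.7  0.7  0.5] T [ 0.07 -0.03 -0.  ]
world d [-0.4 -0.3 -1.8]  tool shift mm [-0.4  0.1  1.8]  turn [ 0.002 -0.002  0.002]
```

View pics/w49.png

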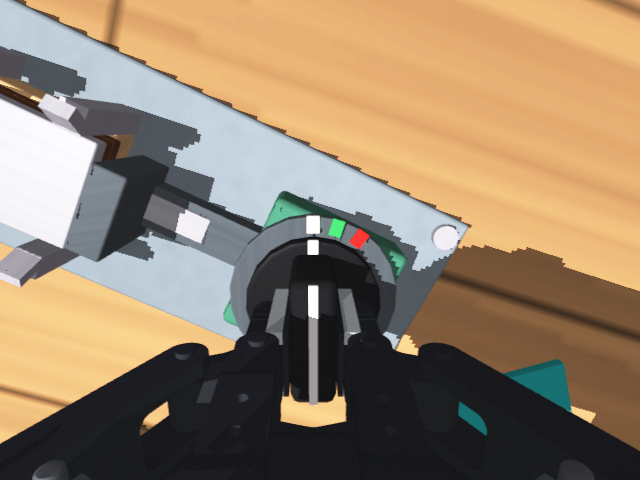

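```bash
python3 -m crank '[[0,0,0.06,0,0,0,1],[0,0,0.08,0,0,0,1],[0,0,0.08,0,0,0,1],[0,0,0.08,0,0,0,1],[0,0,0,0,0,0,1]]' 50; python3 -c "
from h import *
go([.518,.0748,0.058],-72)
p,K,M=cam('wrist');save(p,'w50.png')
"
```

```text
t: 52.57
tool_pos: [0.5184, 0.0749, 0.2332]
tool_rot: [3.14, 0.005, 0.004]
contact_force: [0.4, 0.4, -0.5]
opening: 0.0151
t 52.57 tip [0.5184 0.0749 0.0598] yaw_y -89.8 q6 1.57 open 0.0151 F [ 0.4  0.4 -0.5] T [-0.02  0.05 -0.11]
world d [-0.4 -0.1 -1.8]  tool shift mm [-0.4  0.1  1.8]  turn [ 0.002 -0.002 -0.311]
```

View pics/w50.png

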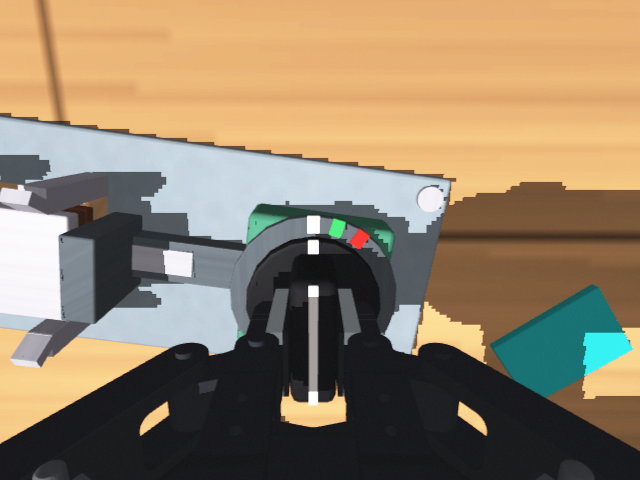

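```bash
python3 -m crank '[[0,0,0.06,0,0,0,1],[0,0,0.08,0,0,0,1],[0,0,0.06,0,0,0,1],[0,0,0,0,0,0,1]]' 50; python3 -c "
from h import *
go([.518,.0748,0.058],-72)
p,K,M=cam('wrist');save(p,'w51.png')
"
```

```text
t: 52.95
tool_pos: [0.5184, 0.0748, 0.2332]
tool_rot: [3.125, -0.303, 0.004]
contact_force: [-0.0, -0.1, -0.8]
opening: 0.0151
t 52.95 tip [0.5184 0.0748 0.0598] yaw_y -101.1 q6 1.77 open 0.0151 F [-0.  -0.1 -0.8] T [ 0.07  0.01 -0.17]
world d [-0.4 -0.  -1.8]  tool shift mm [-0.4  0.1  1.8]  turn [ 0.002 -0.002 -0.507]
```

View pics/w51.png

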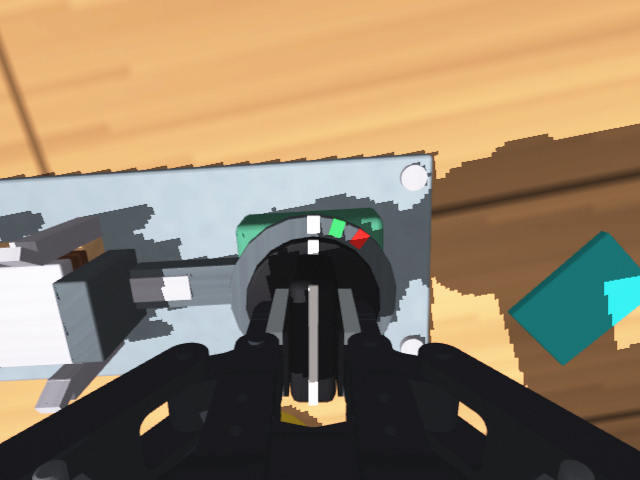

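```bash
python3 -m crank '[[0,0,0.05,0,0,0,1],[0,0,0.05,0,0,0,1],[0,0,0,0,0,0,1]]' 50; python3 -c "
from h import *
go([.518,.0748,0.058],-72)
p,K,M=cam('wrist');save(p,'w52.png')
"; python3 -m crank '[[0,0,0.05,0,0,0,1],[0,0,0,0,0,0,1]]' 50; python3 -c "
from h import *
go([.518,.0748,0.058],-72)"
```

```text
t: 53.25
tool_pos: [0.5184, 0.0748, 0.2332]
tool_rot: [3.107, -0.448, 0.004]
contact_force: [-0.1, -0.5, -0.3]
opening: 0.0149
t 53.25 tip [0.5184 0.0748 0.0598] yaw_y -106.4 q6 1.86 open 0.0149 F [-0.1 -0.5 -0.3] T [-0.03 -0.   -0.17]
world d [-0.4  0.  -1.8]  tool shift mm [-0.4  0.1  1.8]  turn [ 0.003 -0.002 -0.601]
t: 53.47
tool_pos: [0.5184, 0.0747, 0.2332]
tool_rot: [3.096, -0.518, 0.004]
contact_force: [-0.7, -0.1, -0.1]
opening: 0.0155
t 53.47 tip [0.5184 0.0747 0.0598] yaw_y -109.0 q6 1.9 open 0.0155 F [-0.7 -0.1 -0.1] T [ 0.04  0.08 -0.17]
world d [-0.4  0.1 -1.8]  tool shift mm [-0.4  0.   1.8]  turn [ 0.003 -0.002 -0.646]
```

View pics/w52.png

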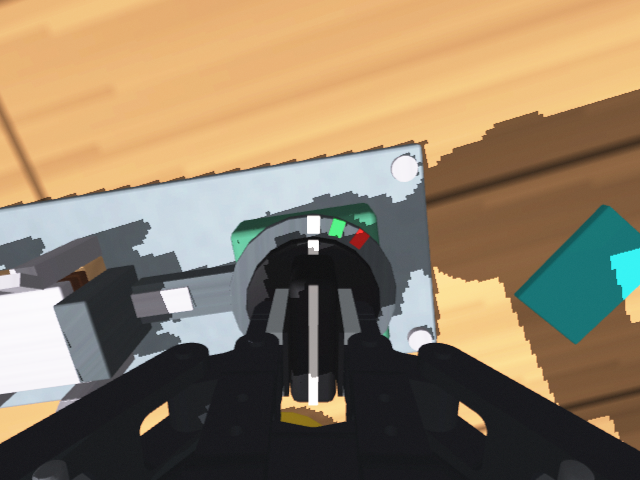

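Torque is still the plain screw friction (0.17). I keep turning in small steps.

```bash
python3 -m crank '[[0,0,0.05,0,0,0,1],[0,0,0,0,0,0,1]]' 50 >/dev/null; python3 -c "
from h import *
go([.518,.0748,0.058],-72)"; python3 -m crank '[[0,0,0.05,0,0,0,1],[0,0,0,0,0,0,1]]' 50 >/dev/null; python3 -c "
from h import *
go([.518,.0748,0.058],-72)";python3 -m crank '[[0,0,0.04,0,0,0,1],[0,0,0,0,0,0,1]]' 50 >/dev/null; python3 -c "
from h import *
go([.518,.0748,0.058],-72)
p,K,M=cam('wrist');save(p,'w53.png')"
```

```text
t 53.63 tip [0.5184 0.0747 0.0598] yaw_y -111.6 q6 1.95 open 0.0155 F [ 0.1  0.5 -1. ] T [ 0.03  0.04 -0.07]
world d [-0.4  0.1 -1.8]  tool shift mm [-0.4  0.   1.8]  turn [ 0.003 -0.002 -0.691]
t 53.8 tip [0.5184 0.0747 0.0598] yaw_y -114.1 q6 1.99 open 0.0152 F [ 0.2 -0.3 -0.5] T [0.02 0.01 0.07]
world d [-0.4  0.1 -1.8]  tool shift mm [-0.4  0.1  1.8]  turn [ 0.003 -0.002 -0.736]
t 53.97 tip [0.5184 0.0747 0.0598] yaw_y -116.0 q6 2.03 open 0.015 F [-0.   0.2 -0.2] T [0.04 0.06 0.15]
world d [-0.4  0.1 -1.8]  tool shift mm [-0.4  0.1  1.8]  turn [ 0.003 -0.002 -0.768]
```

View pics/w53.png

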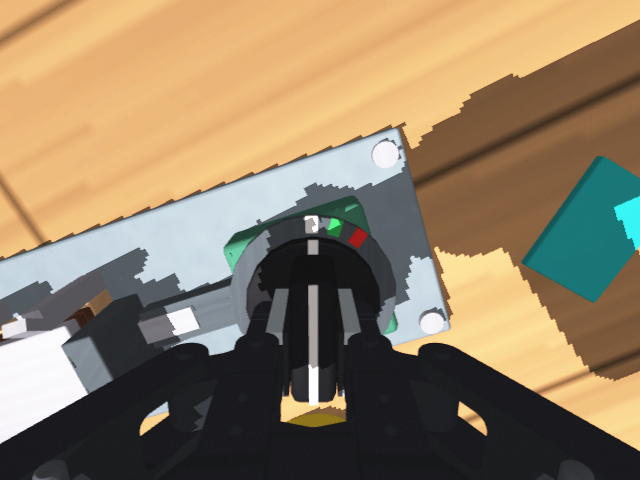

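```bash
python3 -m crank '[[0,0,0.04,0,0,0,1],[0,0,0,0,0,0,1]]' 50 >/dev/null; python3 -c "
from h import *
go([.518,.0748,0.058],-72)"; python3 -m crank '[[0,0,0.04,0,0,0,1],[0,0,0,0,0,0,1]]' 50 >/dev/null; python3 -c "
from h import *
go([.518,.0748,0.058],-72)
p,K,M=cam('wrist');save(p,'w54.png')"
```

```text
t 54.18 tip [0.5183 0.0748 0.0598] yaw_y -118.0 q6 2.06 open 0.0149 F [ 0.3 -0.4 -1.1] T [-0.    0.07  0.21]
world d [-0.3  0.  -1.8]  tool shift mm [-0.3  0.1  1.8]  turn [ 0.003 -0.002 -0.802]
t 54.35 tip [0.5183 0.0748 0.0598] yaw_y -120.0 q6 2.1 open 0.015 F [-0.5 -0.   1.1] T [-0.01  0.04  0.14]
world d [-0.3  0.  -1.8]  tool shift mm [-0.3  0.1  1.8]  turn [ 0.003 -0.002 -0.838]
```

View pics/w54.png

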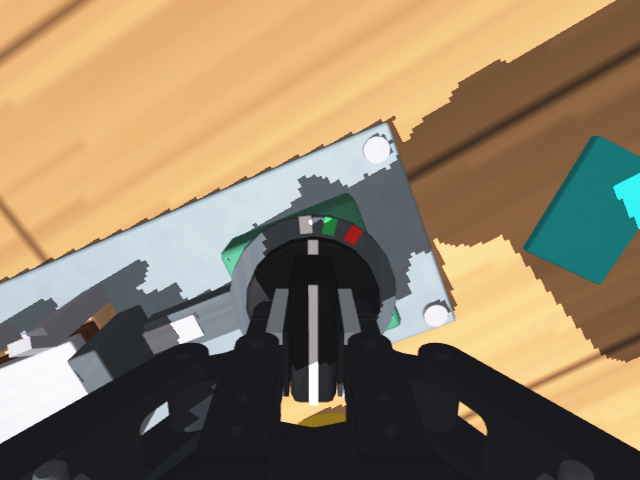

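```bash
python3 -m crank '[[0,0,0.05,0,0,0,1],[0,0,0,0,0,0,1]]' 50 >/dev/null; python3 -c "
from h import *
go([.518,.0748,0.058],-72)"; python3 -m crank '[[0,0,0.05,0,0,0,1],[0,0,0,0,0,0,1]]' 50 >/dev/null; python3 -c "
from h import *
go([.518,.0748,0.058],-72)
p,K,M=cam('wrist');save(p,'w55.png')"
```

```text
t 54.57 tip [0.5183 0.0747 0.0598] yaw_y -122.6 q6 2.14 open 0.0149 F [-0.9  0.2 -0.2] T [-0.03  0.01  0.04]
world d [-0.3  0.1 -1.8]  tool shift mm [-0.3  0.1  1.8]  turn [ 0.003 -0.002 -0.884]
t 54.73 tip [0.5183 0.0746 0.0598] yaw_y -125.3 q6 2.19 open 0.0153 F [ 0.1 -0.  -0.7] T [-0.03  0.1  -0.08]
world d [-0.3  0.2 -1.8]  tool shift mm [-0.4  0.   1.8]  turn [ 0.003 -0.002 -0.931]
```

View pics/w55.png

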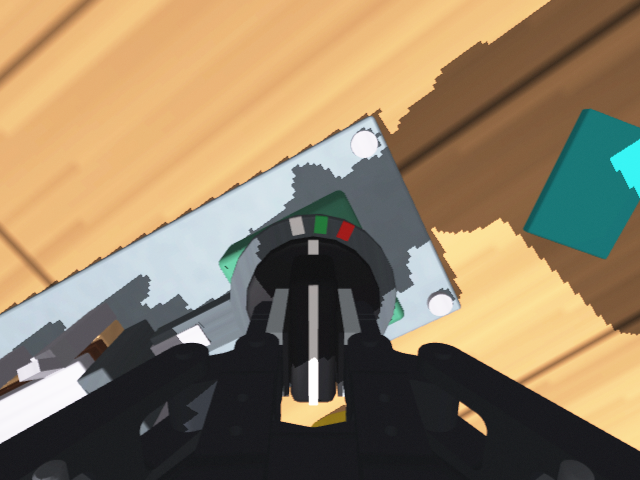

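```bash
python3 -m crank '[[0,0,0.05,0,0,0,1],[0,0,0,0,0,0,1]]' 50 >/dev/null;  python3 -m crank '[[0,0,0.04,0,0,0,1],[0,0,0,0,0,0,1]]' 50 >/dev/null; python3 -c "
from h import *
go([.518,.0748,0.058],-72)
p,K,M=cam('wrist');save(p,'w56.png')"
```

```text
t 55.12 tip [0.5183 0.0745 0.0598] yaw_y -130.1 q6 2.27 open 0.0149 F [-1.   0.3 -0.4] T [-0.04  0.08 -0.13]
world d [-0.3  0.3 -1.8]  tool shift mm [-0.5 -0.   1.8]  turn [ 0.003 -0.002 -1.013]
```

View pics/w56.png

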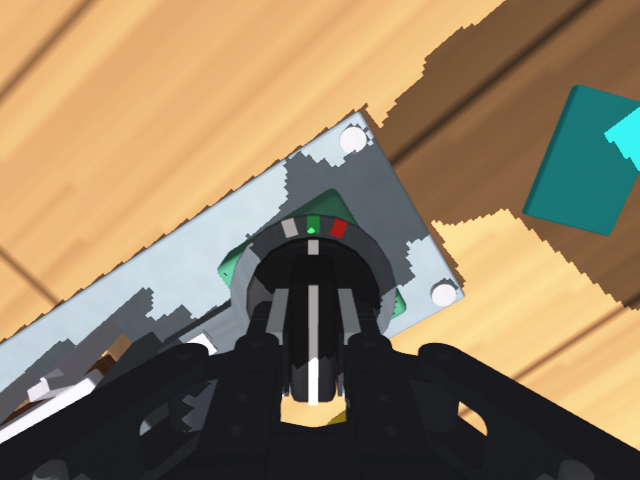

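```bash
python3 -m crank '[[0,0,0,0,0,0,0.4],[0,0,0,0,0,0,0],[0,0,0,0,0,0,-0.4],[0,0,0,0,0,0,-0.4],[0,0,0,0,0,0,-0.4],[0,0,0,0,0,-10,-0.4],[0,0,0,0,0,-25,-0.4],[0,0,0,0,0,-35,-0.4]]' 50;python3 -m crank '[[0,0,0,0,0,-35,-0.4],[0,0,0,0,0,-35,-0.4],[0,0,0,0,0,0,-0.4]]' 50; python3 -c "
from h import *
go([.518,.0748,0.2],-7.7)
p,K,M=cam('wrist');save(p,'w57.png')"
```

```text
t: 55.83
tool_pos: [0.5153, 0.0747, 0.2975]
tool_rot: [2.949, -1.061, -0.02]
contact_force: [1.0, 0.4, 0.3]
opening: 0.0599
t: 56.08
tool_pos: [0.517, 0.075, 0.3795]
tool_rot: [2.953, -1.06, -0.004]
contact_force: [0.5, -0.3, 0.7]
opening: 0.0601
t 56.08 tip [0.517  0.075  0.2061] yaw_y -129.5 q6 2.26 open 0.0601 F [ 0.5 -0.3  0.7] T [ 0.01 -0.1  -0.02]
world d [ 1.  -0.2 -6.1]  tool shift mm [ 0.9 -0.5  6.1]  turn [ 5.000e-03 -1.000e-03  1.016e+00]
```

View pics/w57.png

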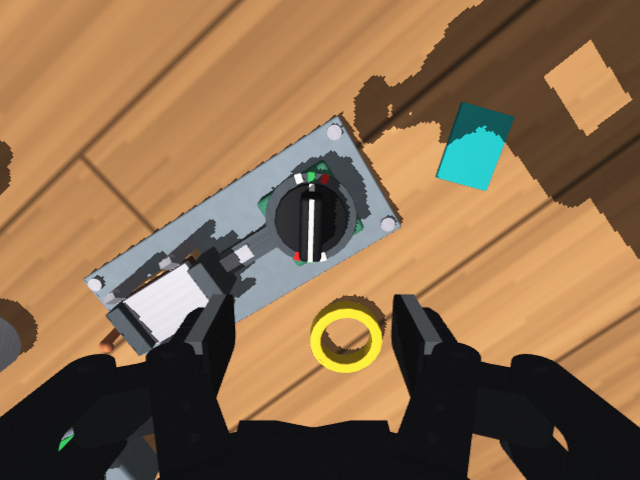

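```bash
python3 -m crank '[[0,0,-0.12,0,0,-10,-1],[0,0,-0.12,0,0,0,-1],[0,0,-0.12,0,0,0,-1],[0,0,-0.12,0,0,0,-1],[0,0,-0.12,0,0,0,-1],[0,0,-0.12,0,0,0,-1],[0,0,-0.12,0,0,0,-1],[0,0,-0.12,0,0,0,-1]]' 50;python3 -m crank '[[0,0,-0.12,0,0,0,-1],[0,0,-0.12,0,0,0,-1],[0,0,-0.12,0,0,0,-1],[0,0,-0.12,0,0,0,-1],[0,0,-0.12,0,0,0,-1],[0,0,-0.12,0,0,0,-1],[0,0,-0.12,0,0,0,-1],[0,0,-0.12,0,0,0,-1]]' 50; python3 -m crank '[[0,0,-0.12,20,0,0,-1],[0,0,-0.05,30,2,0,-1],[0,0,0,30,2,0,-1],[0,0,0,0,0,0,-1],[0,0,0,0,0,0,-1]]' 50; python3 -c "
from h import *
go([.53,.165,0.2],-7.7)
p,K,M=cam('wrist');save(p,'w58.png')
cv2.imwrite('pics/w58c.png',cv2.resize(p['image'][60:360,200:430,::-1],None,fx=2,fy=2,interpolation=cv2.INTER_CUBIC)[:600])
for q in ('bolster','lever_ball'):
    for r in spotter.mark_of(q,p): print(q,r,proj(K,M,np.array(r['centre'])))
p,K,M=cam('side');save(p,'s58.png')
"
```

```text
t: 56.8
tool_pos: [0.5145, 0.075, 0.3843]
tool_rot: [3.103, 0.483, -0.02]
contact_force: [0.0, 1.0, 0.5]
opening: 0.0855
t: 57.47
tool_pos: [0.5117, 0.0751, 0.3761]
tool_rot: [-2.481, -1.903, 0.036]
contact_force: [-0.5, 0.1, -0.2]
opening: 0.0851
t: 57.88
tool_pos: [0.5266, 0.1553, 0.3705]
tool_rot: [-2.296, -2.114, 0.045]
contact_force: [-0.4, -0.6, -0.2]
opening: 0.0855
t 57.88 tip [0.5266 0.1553 0.1971] yaw_y -4.7 q6 0.23 open 0.0855 F [-0.4 -0.6 -0.2] T [-0.07  0.04 -0.02]
world d [3.4 9.7 2.9]  tool shift mm [ 9.9  2.5 -3. ]  turn [-0.034  0.008  0.052]
bolster {'centre': [0.5387, 0.2097, 0.0434], 'confidence': 0.92} [341.16170603 144.60631036]
```

View pics/w58c.png

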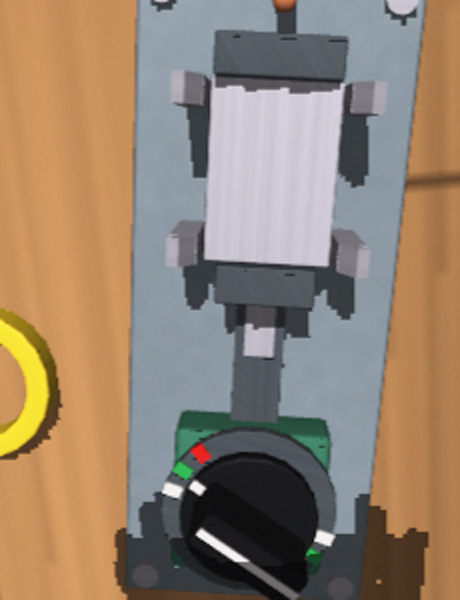

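View pics/s58.png

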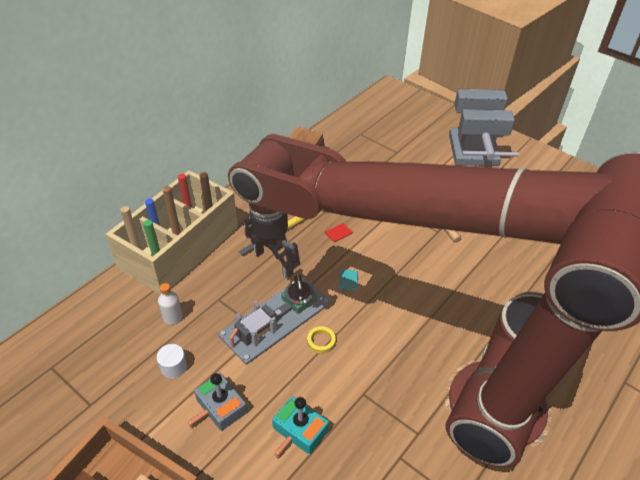

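```bash
python3 -c "
from h import *
p,K,M=cam('wrist')
im=p['image']
def px(a,b): return 200+a/2,60+b/2
def ang(pt,c): d=pt-c; return np.degrees(np.arctan2(d[1],d[0]))
c=np.array([.5180,.0748,0])
for n,(a,b),z in (('white',(173,490),.045),('green',(183,470),.045),('red',(201,454),.045),('white2',(325,538),.045),('green2',(314,555),.045),('discmark',(197,489),.058),('discmark',(197,489),.053)):
    w=ray(K,M,*px(a,b),z); print(n,z,w.round(4),ang(w,c).round(1))
a=ray(K,M,*px(197,532),.085);b=ray(K,M,*px(297,599),.085);d=a-b;print('line',np.degrees(np.arctan2(d[1],d[0])))
w=ray(K,M,*px(173,490),.045)-ray(K,M,*px(325,538),.045);g=ray(K,M,*px(183,470),.045)-ray(K,M,*px(314,555),.045)
print('white',np.degrees(np.arctan2(w[1],w[0])),'green',np.degrees(np.arctan2(g[1],g[0])))
cv2.imwrite('pics/w59.png',cv2.resize(im[120:240,240:400,::-1],None,fx=4,fy=4))
p,K,M=cam('side');cv2.imwrite('pics/s59.png',cv2.resize(p['image'][280:370,210:340,::-1],None,fx=6,fy=6,interpolation=cv2.INTER_CUBIC))
for r in spotter.mark_of('lever_ball',p): print(r)
print(ctrl.get_obs()['t'])
"
```

```text
white 0.045 [0.4868 0.0852 0.045 ] 161.5
green 0.045 [0.4918 0.0937 0.045 ] 144.2
red 0.045 [0.4997 0.1002 0.045 ] 125.9
white2 0.045 [0.5472 0.0594 0.045 ] -27.8
green2 0.045 [0.5423 0.0519 0.045 ] -43.4
discmark 0.058 [0.4981 0.0911 0.058 ] 140.8
discmark 0.053 [0.4975 0.0887 0.053 ] 145.8
line 138.98410952348735
white 156.8423061902888 green 140.34539688014303
{'centre': [0.2931, 0.3239, 0.1154], 'confidence': 0.61}
{'centre': [0.4572, 0.3974, 0.1153], 'confidence': 0.57}
{'centre': [0.6085, 0.3961, 0.0009], 'confidence': 0.2}
58.2333
```

View pics/s59.png

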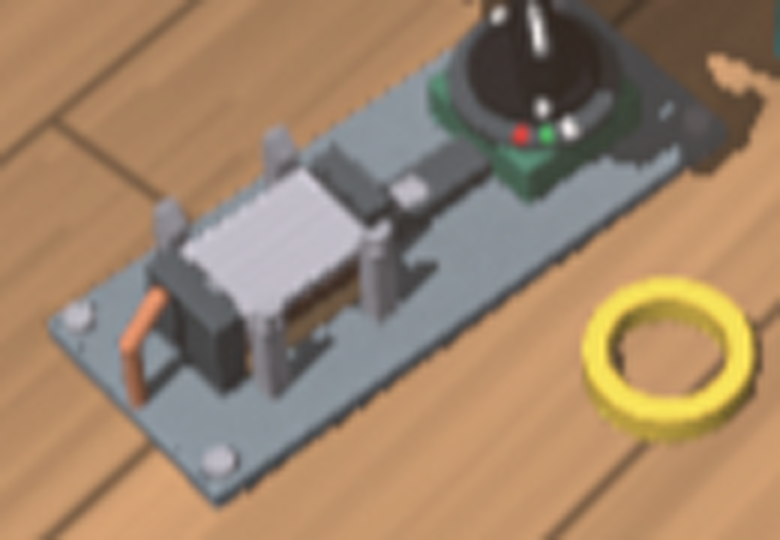

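```bash
python3 -m crank '[[0,0,0,0,0,-20,-1],[0,0,0,0,0,0,-1],[0,0,0,0,0,0,-1],[0,0,0,0,0,0,-1]]'; python3 -c "
from h import *
p,K,M=cam('top')
base={'file_a':(.723,-.059),'file_b':(.791,-.137),'glue':(.723,.31),'tape':(.403,.126),'offcut':(.65,-.452),'mallet':(.44,-.429)}
for q in ('file_a','glue','tape','offcut','mallet','spacer1'):
    for r in spotter.mark_of(q,p): print(q,r['centre'],r['confidence'])
print(ctrl.finish_job())"
```

```text
t: 58.57
tool_pos: [0.5274, 0.1519, 0.3917]
tool_rot: [-2.303, -2.108, 0.042]
contact_force: [0.5, -0.4, 0.2]
opening: 0.0855
file_a [0.7224, -0.0582, 0.0012] 0.7
file_a [0.7883, -0.1401, 0.0022] 0.69
glue [0.7197, 0.3086, 0.0003] 0.94
tape [0.4021, 0.126, 0.0007] 0.48
offcut [0.6479, -0.4551, 0.0029] 0.89
mallet [0.5308, 0.2104, 0.0006] 0.65
mallet [0.4356, -0.4296, 0.0019] 0.57
spacer1 [0.4696, -0.0679, -0.003] 0.92
the job is handed in; nothing more can be done
None
```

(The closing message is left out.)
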